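Strip the blade nuts off the bay fans and case them

TASK

The warehouse fans are going into storage. Press the thumb latch so that the parts case pops open, unscrew the red blade nut from every fan that still has one (they are left-hand threaded: turn clockwise to loosen, and do not wrench them off), and put all the red nuts, those standing loose on the table too, into the case. Then close the lid until the latch snaps, without shifting the groceries and other things on the table.

Things in the scene. Friction and masses are not known exactly. Their poses are not given: they have to be found in the camera images.
- case: blue open-topped parts case fixed to the table, 210 mm (own x) by 160 mm (own y) outside, 72 mm high, walls and floor 5 mm thick; origin at the centre of its underside, z up. Hinge of the lid along its own -y side, orange thumb latch in the middle of its own +y side
- lid (a joint): angle (rad) of the yellow sprung lid: 0 shut, latched it rests below 0.02, pops open by itself to 1.75 (a little past upright) when the latch is pressed; the spring always pushes it open (about 1 N at its free edge when nearly shut). To close, push its outer face over from behind and press the free edge fully down (3 to 10 N) till the latch snaps over it
- lid_hinge (a point): middle of the lid's hinge line, 72 mm above the table; its x axis lies along the hinge and is the case's own x; y points along the lid to its free edge and turns with it; z is its outward normal (up when shut). The lid is 8 mm thick and 160 mm long from the hinge, 210 mm wide
- lid_edge (a point): point on the lid's outer face, 20 mm in from its free edge, on the middle line: where to press when shutting it. 80 mm above the table when the lid is shut
- latch (a joint): angle (rad) of the orange thumb latch: 0 at rest, 0.3 fully pressed; springs back. The lid is let go at about 0.12 to 0.2
- latch_pad (a point): middle of the top of the orange latch pad (40 mm along the case's x, 44 mm along its y of which the outer 35 mm are free), 66 mm above the table. Press straight down here: 4 to 5 N moves it 6 to 8 mm. A black hook stands 35 mm higher, beginning 23 mm from this point towards the lid
- fan_a: fixed fan head on its back: white shell 92 mm wide, rigid blue 4-blade rotor 130 mm wide, 59 to 79 mm above the table. Origin on its axis at table height, z up. Hub top (the nut's seat) at 85 mm; from there a shaft 25 mm tall, 24 mm wide, with a coarse LEFT-HAND thread: a nut turned CLOCKWISE from above rises 20 mm per turn (3.2 mm per rad) and is free after about 4 rad; let go part-way it stays
- nut_a: red plastic nut, 60 g: octagonal body 40 mm across flats, 32 mm tall; on it a wing bar 60 mm long (own x), 15 mm thick (own y), 28 mm tall, 32 to 60 mm above the origin. Origin: centre of its open underside, z up through the bar. At the start screwed down on fan_a, with 1 mm play; cannot be pulled off before it is unscrewed. None if this fan has no nut
- fan_b: fixed fan head on its back: grey shell 92 mm wide, rigid white 4-blade rotor 130 mm wide, 59 to 79 mm above the table. Origin on its axis at table height, z up. Hub top (the nut's seat) at 85 mm; from there a shaft 25 mm tall, 24 mm wide, with a coarse LEFT-HAND thread: a nut turned CLOCKWISE from above rises 20 mm per turn (3.2 mm per rad) and is free after about 4 rad; let go part-way it stays
- nut_b: red plastic nut, 60 g: octagonal body 40 mm across flats, 32 mm tall; on it a wing bar 60 mm long (own x), 15 mm thick (own y), 28 mm tall, 32 to 60 mm above the origin. Origin: centre of its open underside, z up through the bar. At the start screwed down on fan_b, with 1 mm play; cannot be pulled off before it is unscrewed. None if this fan has no nut
- fan_c: fixed fan head on its back: black shell 92 mm wide, rigid grey 4-blade rotor 130 mm wide, 59 to 79 mm above the table. Origin on its axis at table height, z up. Hub top (the nut's seat) at 85 mm; from there a shaft 25 mm tall, 24 mm wide, with a coarse LEFT-HAND thread: a nut turned CLOCKWISE from above rises 20 mm per turn (3.2 mm per rad) and is free after about 4 rad; let go part-way it stays
- nut_c: red plastic nut, 60 g: octagonal body 40 mm across flats, 32 mm tall; on it a wing bar 60 mm long (own x), 15 mm thick (own y), 28 mm tall, 32 to 60 mm above the origin. Origin: centre of its open underside, z up through the bar. At the start screwed down on fan_c, with 1 mm play; cannot be pulled off before it is unscrewed. None if this fan has no nut
- nut_d: red plastic nut, 60 g: octagonal body 40 mm across flats, 32 mm tall; on it a wing bar 60 mm long (own x), 15 mm thick (own y), 28 mm tall, 32 to 60 mm above the origin. Origin: centre of its open underside, z up through the bar. It stands loose on the table at the start. None if it is not there
- nut_e: red plastic nut, 60 g: octagonal body 40 mm across flats, 32 mm tall; on it a wing bar 60 mm long (own x), 15 mm thick (own y), 28 mm tall, 32 to 60 mm above the origin. Origin: centre of its open underside, z up through the bar. It stands loose on the table at the start. None if it is not there
- soup_can: green-labelled food can, 68 mm across, 100 mm tall; bystander, leave where it is; origin at its underside
- spread_jar: jar with red cap, 74 mm across, 110 mm tall; bystander, leave where it is; origin at its underside
- fruit_cup: orange fruit cup, 78 mm across, 56 mm tall; bystander, leave where it is; origin at its underside
- snack_carton: blue snack carton, 50 x 130 x 80 mm; bystander, leave where it is; origin at its underside
- tape_roll: cardboard-coloured tape roll, 104 mm across, 48 mm tall; bystander, leave where it is; origin at its underside
- brush: hand brush; bystander, leave where it is; origin at its underside
Mind the look-alikes: they are no part of the job. What is shaped like the nut_a but turquoise is not meant.

How it is judged (in metres and radians):
On the way, in this order (a step that is already met when the one before it is completed fails the run):
1. the latch has been pressed and the case lid stands open (value of joint lid above 1.2 rad), for 0.2 s.
2. every red nut present is in the open case and let go (x of nut_a in the frame of case between -0.1 and 0.1 m and y of nut_a in the frame of case between -0.075 and 0.075 m and z of nut_a in the frame of case between -0.002 and 0.064 m and x of nut_b in the frame of case between -0.1 and 0.1 m and y of nut_b in the frame of case between -0.075 and 0.075 m and z of nut_b in the frame of case between -0.002 and 0.064 m and x of nut_c in the frame of case between -0.1 and 0.1 m and y of nut_c in the frame of case between -0.075 and 0.075 m and z of nut_c in the frame of case between -0.002 and 0.064 m and x of nut_d in the frame of case between -0.1 and 0.1 m and y of nut_d in the frame of case between -0.075 and 0.075 m and z of nut_d in the frame of case between -0.002 and 0.064 m and x of nut_e in the frame of case between -0.1 and 0.1 m and y of nut_e in the frame of case between -0.075 and 0.075 m and z of nut_e in the frame of case between -0.002 and 0.064 m and value of joint lid above 0.8 rad and contact force between each of nut_a, nut_b, nut_c, nut_d, nut_e and the fingers below 0.05 N), for 0.2 s.
3. the lid is snapped shut (value of joint lid below 0.03 rad), for 0.2 s.
At the end, for the whole second after the job is handed in: every red nut present lies at rest within the walls of the case (its origin inside the inner space, below the rim), and the lid is latched shut (under 0.03 rad) (x of nut_a in the frame of case between -0.1 and 0.1 m and y of nut_a in the frame of case between -0.075 and 0.075 m and z of nut_a in the frame of case between -0.002 and 0.064 m and x of nut_b in the frame of case between -0.1 and 0.1 m and y of nut_b in the frame of case between -0.075 and 0.075 m and z of nut_b in the frame of case between -0.002 and 0.064 m and x of nut_c in the frame of case between -0.1 and 0.1 m and y of nut_c in the frame of case between -0.075 and 0.075 m and z of nut_c in the frame of case between -0.002 and 0.064 m and x of nut_d in the frame of case between -0.1 and 0.1 m and y of nut_d in the frame of case between -0.075 and 0.075 m and z of nut_d in the frame of case between -0.002 and 0.064 m and x of nut_e in the frame of case between -0.1 and 0.1 m and y of nut_e in the frame of case between -0.075 and 0.075 m and z of nut_e in the frame of case between -0.002 and 0.064 m and value of joint lid below 0.03 rad and linear speed of each of nut_a, nut_b, nut_c, nut_d, nut_e below 0.03 m/s); the robot touches nothing.
It fails at once if a bystander has been shifted more than 5 cm (distance of any of soup_can, spread_jar, fruit_cup, snack_carton, tape_roll, brush from where it was at the start of the episode above 0.05 m).
It fails at once if a nut is wrenched against its thread (over 110 N) (contact force between nut_a and fan_a above 110 N or contact force between nut_b and fan_b above 110 N or contact force between nut_c and fan_c above 110 N).
Of nut_a, nut_b, nut_c only 2 to 3 are there at a start; the rules pass over those that are not, and their reading is None.
Of nut_d, nut_e only 1 to 2 are there at a start; the rules pass over those that are not, and their reading is None.
At some moment in a run one of nut_d, nut_e may be knocked a few centimetres aside while the robot is not near it.
Once in a run the grip may slacken for a moment while it holds something.
It also fails if it takes over 210 s, if anything falls off the work surface, if the arm or the gripper's body presses on something with over 40 N, if the wrist force passes 120 N, or if a joint passes its speed limit or range.

ROBOT

A 6-joint arm with a two-finger parallel gripper is mounted at the origin on the work surface. World frame = base frame: x ahead of the robot, y to its left, z up, the work surface at z = 0. Lengths are in m, angles in degrees, forces in N, time in s.
With the tool pointing down it reaches from about 0.375 to 0.9 m from the base axis. Payload 3.1 kg.
Tool frame: the origin (TCP) lies midway between the tips of the shut fingers; the grasp point (between the pads) lies bot.hold_point_z behind it (bot.hold_point_z is the distance from the TCP to the grasp point, in m); z points along the fingers, y is the direction in which the jaws open and shut (so a half turn about z gives the same grasp; the last joint's range is limited). The gripper opens to 87 mm and grips with 3 to 60 N. Pads are 19 mm wide; open, the fingers measure 117 mm over their backs; the gripper's body (75 mm by 190 mm) begins 51 mm behind the grasp point.
Start: joints at [62.309, 30.224, 82.088, -0, 67.689, -10.227], TCP at [0.188, 0.596, 0.223] pointing down, gripper open.
Joint ranges: [-176.69, 176.69], [-43.24, 126.21], [12.49, 139.97], [-82, 262], [0, 151.66], [-163.58, 163.58]. Speed limits (degrees/s): [159.86, 159.86, 180, 180, 180, 180].

INTERFACE

Orientations are given as a 3x3 rotation matrix whose columns are the frame's x, y, z axes.
In Python, from rig import bot, vision, order gives the robot as it stands. The module is installed in compiled form; this text tells all that it offers.
- The arm moves only by the tool move_arm, never from a script. Its argument "moves" is a list of rows, each an object of numbers: "hand": the finger opening in mm, from 0 to 87; "x", "y", "z": the shift along the tool's x, y, z in units of 25 mm (1.0 is 25 mm); "wx", "wy", "wz": the turn, a rotation vector about the tool's x, y, z in degrees. In form: [{"hand": .., "x": .., "y": .., "z": .., "wx": .., "wy": .., "wz": ..}, ...]. A call has 1 to 20 rows; each row shifts and turns the commanded pose from where the row before left it, along the tool's axes as they then stand; what a row does not reach is not made up. A row lasts 1/10 s, in which the tool goes at most 50 mm and 8.59 degrees, less where a joint would pass 70% of its speed; a pose out of reach is approached as far as the arm can. A call is refused whole if a number of a shift passes 1 or a number of a turn 8.59, either way. A call with a gripper value outside its range is refused whole. The fingers move at their own pace and stop on an object; the grip force is fixed at half the most. Time passes only in rows, so rows that do not move let the fingers close. It gives the time, the measured TCP pose, the force and the opening at its end, in the units of the state.
- bot.read_state(): the state, without advancing time (a new reading comes with each control period).
- vision.capture(name): name is "side" or "top" or "wrist"; returns a dict with "image" (420x560x3 uint8, red, green, blue), "z_map" (420x560 float32, m along the optical axis (not along the pixel's ray), 0 where there is no reading), "fx", "fy", "cx", "cy" (pixels), "pose" (4x4, takes a point from camera to world coordinates); the wrist camera has in their place "hand_eye" (4x4, takes a point from camera to tool coordinates, whose origin is the TCP and whose axes are the flange's). Camera axes: x right, y down, z forward; pixel columns grow to the right and rows downward; lengths in m; the calibration is good to about 2 mm. The wrist camera is an equidistant fisheye: a pixel r from the principal point sees the ray r / f radians off the axis. A picture is of the moment at which its call begins: read the wrist's pose just before it.
- order.hand_in(): hands the job in, once; it reports no verdict.
The state is a dict: "time_s": time; "joint_positions": joint angles; "qvel": joint speeds; "tau": joint torques, N m; "position": TCP position; "tcp_rot": TCP orientation; "force": force on the tool from outside, world axes, zero at the start; "moment": the same for the moment, N m; "opening": opening from 0.0 (shut) to 1.0 (fully open).
Only numpy, scipy, OpenCV 4.12 (cv2) and the standard library are available. Lean on these libraries where they do the work, as an engineer would, in place of code of your own. Each camera call takes 0.05 s, during which the arm holds its last target.

## Working session

There is one attempt and no reset: what is moved stays moved. The work goes in short steps, Python scripts to look and compute and a tool call to move; the robot and the scene stay as the last step left them, time stands still between calls to the robot, and variables do not carry over. Pictures are saved under pics/ and viewed, and the job is handed in when it is done.

Besides the shell and the picture viewer there is one more tool, called after ">>>" as name(argument=value, ...) on one line, values as JSON. move_arm: Moves the arm, as the interface text tells. Its arguments: {"type":"object","properties":{"moves":{"type":"array"}},"required":["moves"]}

```bash
mkdir -p pics; python3 - <<'E'
from rig import bot, vision, order
import cv2
s=bot.read_state()
for k,v in s.items(): print(k,v)
print(bot.hold_point_z)
for n in ["side","top","wrist"]:
    c=vision.capture(n)
    cv2.imwrite(f"pics/{n}0.png",c["image"][:,:,::-1])
    print(n,c["fx"],c["fy"],c["cx"],c["cy"],c.get("pose",c.get("hand_eye")).round(3).tolist())
E
```

```text
time_s 0.0
joint_positions [ 6.23093508e+01  3.02777384e+01  8.21564861e+01  1.34882078e-03
  6.76906628e+01 -1.02284837e+01]
qvel [ 0.12617063 -0.04653991  0.08395278  0.06633604 -0.07073256 -0.06576275]
tau [-1.87405429e-03 -4.40038204e+01 -1.76589471e+01  6.34172349e-02
  5.83237270e-02 -1.29385617e-04]
position [0.18717603 0.59553858 0.22158426]
tcp_rot [[-9.53912411e-01  3.00083401e-01 -1.03218284e-03]
 [ 3.00084898e-01  9.53910566e-01 -1.91993087e-03]
 [ 4.08470728e-04 -2.14118837e-03 -9.99997624e-01]]
force [-0.24160642  0.01261494 -0.37786076]
moment [0.00846657 0.00770157 0.00265617]
opening 1.0000377423826858
0.0187
side 454.6296135966537 454.6296135966537 278.7174423581511 206.94730227502927 [[-0.97, -0.176, 0.168, 0.381], [-0.242, 0.644, -0.726, 0.813], [0.02, -0.745, -0.667, 0.788], [0.0, 0.0, 0.0, 1.0]]
top 392.564483131559 392.564483131559 277.51171985728814 214.6246886257109 [[-0.002, -0.983, 0.185, 0.389], [-0.999, 0.008, 0.031, 0.031], [-0.032, -0.185, -0.982, 0.989], [0.0, 0.0, 0.0, 1.0]]
wrist 325.19226210127806 325.19226210127806 280.9271401476164 206.89759240493174 [[-0.001, -0.953, -0.304, 0.084], [1.0, -0.001, -0.0, 0.0], [0.0, -0.304, 0.953, -0.163], [0.0, 0.0, 0.0, 1.0]]
```

View pics/top0.png

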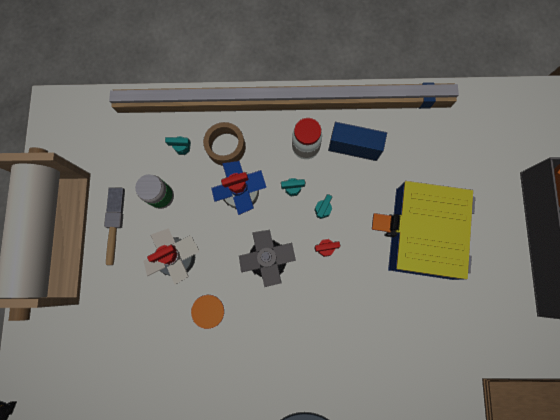

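View pics/side0.png

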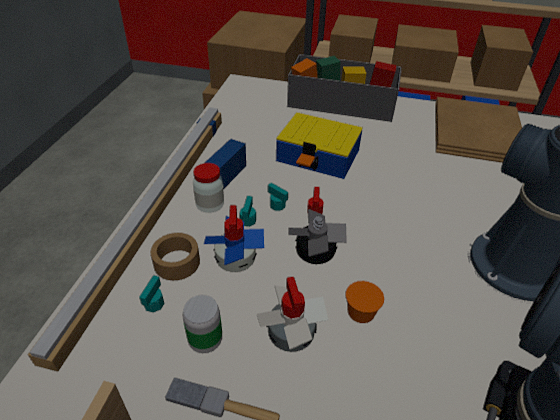

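View pics/wrist0.png

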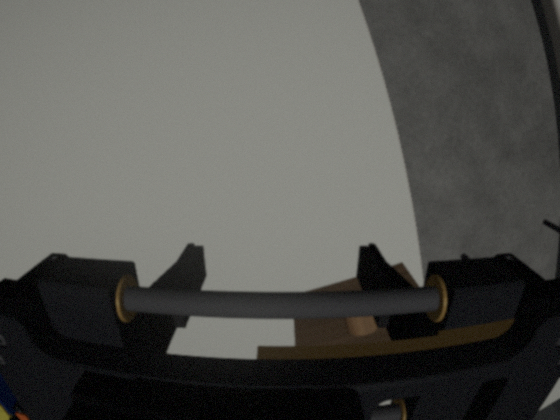

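The top view shows red nuts on the blue fan (235,182) and the white fan (163,255). The grey fan (267,258) has none. One red nut stands loose at (327,247), and the case is at (435,230) with its latch pad at (383,222). Measuring next.

```bash
cat > h.py <<'E'
from rig import bot, vision, order
import cv2, numpy as np
def cloud(c):
    z=c["z_map"].astype(float); v,u=np.mgrid[:z.shape[0],:z.shape[1]]
    P=np.stack([(u-c["cx"])/c["fx"]*z,(v-c["cy"])/c["fy"]*z,z],-1)
    W=P@c["pose"][:3,:3].T+c["pose"][:3,3]; W[z<=0]=np.nan
    return W
def ray(c,u,v,h):
    d=c["pose"][:3,:3]@np.array([(u-c["cx"])/c["fx"],(v-c["cy"])/c["fy"],1]); o=c["pose"][:3,3]
    return o+d*(h-o[2])/d[2]
def mask(c,name):
    hsv=cv2.cvtColor(c["image"],cv2.COLOR_RGB2HSV); H,S,V=[hsv[...,i].astype(int) for i in range(3)]
    return {"red":((H<6)|(H>174))&(S>170)&(V>70),"yellow":(H>24)&(H<34)&(S>150)&(V>70),"orange":(H>=8)&(H<20)&(S>180)&(V>90),
     "teal":(H>80)&(H<95)&(S>120)&(V>60),"blue":(H>105)&(H<125)&(S>150)&(V>50)}[name]
def blobs(c,name,mn=40):
    m=mask(c,name).astype(np.uint8); n,l,st,ce=cv2.connectedComponentsWithStats(m)
    return [(l==i,ce[i],st[i]) for i in range(1,n) if st[i,4]>=mn]
def tiprect(pts):
    r=cv2.minAreaRect(pts[:,:2].astype(np.float32)*1000)
    b=cv2.boxPoints(r); e=[b[1]-b[0],b[2]-b[1]]; L=max(e,key=np.linalg.norm)
    return np.array(r[0])/1000,sorted(r[1]),np.degrees(np.arctan2(L[1],L[0]))%180
E
python3 - <<'E'
from h import *
for cam in ["top","side"]:
  c=vision.capture(cam);W=cloud(c)
  for col in ["red","teal","yellow","orange","blue"]:
    for m,ce,st in blobs(c,col):
        p=W[m]; p=p[~np.isnan(p[:,0])]
        if not len(p): continue
        zt=np.percentile(p[:,2],95); t=p[p[:,2]>zt-0.008]
        ct,sz,a=tiprect(t)
        print(cam,col,ce.round(0),st[4],"ztop %.3f"%zt,ct.round(3),np.round(sz),round(a,1), "mean",p.mean(0).round(3))
# fans depth
E
```

```text
top red [307. 131.] 515 ztop 0.112 [ 0.756 -0.012] [59. 60.] 179.4 mean [ 0.756 -0.012  0.11 ]
top red [234. 178.] 159 ztop 0.147 [0.632 0.156] [14. 56.] 106.9 mean [0.632 0.156 0.144]
top red [237. 186.] 93 ztop 0.120 [0.62  0.152] [14. 37.] 110.2 mean [0.62  0.153 0.116]
top red [327. 247.] 247 ztop 0.062 [ 0.488 -0.056] [15. 58.] 98.8 mean [ 0.486 -0.056  0.048]
top red [160. 252.] 180 ztop 0.147 [0.466 0.314] [15. 56.] 116.9 mean [0.467 0.314 0.142]
top red [166. 258.] 86 ztop 0.121 [0.454 0.308] [13. 36.] 117.3 mean [0.455 0.308 0.117]
top teal [177. 140.] 112 ztop 0.063 [0.758 0.316] [14. 57.] 88.8 mean [0.757 0.315 0.06 ]
top teal [179. 148.] 57 ztop 0.035 [0.745 0.316] [13. 33.] 89.3 mean [0.746 0.316 0.032]
top teal [293. 182.] 133 ztop 0.062 [0.644 0.024] [15. 57.] 96.3 mean [0.644 0.024 0.058]
top teal [293. 190.] 73 ztop 0.035 [0.631 0.022] [13. 36.] 95.3 mean [0.631 0.023 0.032]
top teal [324. 207.] 235 ztop 0.062 [ 0.585 -0.051] [14. 56.] 152.8 mean [ 0.584 -0.052  0.048]
top yellow [435. 230.] 6167 ztop 0.084 [ 0.525 -0.3  ] [169. 208.] 171.3 mean [ 0.522 -0.303  0.081
[... 2551 characters left out ...]
[ 0.541 -0.182  0.064]
side orange [364. 297.] 923 ztop 0.057 [0.336 0.226] [74. 75.] 96.3 mean [0.336 0.229 0.055]
side blue [414.  96.] 143 ztop -0.415 [ 0.187 -1.594] [ 66. 170.] 179.5 mean [ 0.186 -1.604 -0.422]
side blue [482. 100.] 135 ztop -0.353 [-0.128 -1.133] [166. 847.] 86.8 mean [-0.149 -1.524 -0.356]
side blue [335. 162.] 719 ztop 0.067 [ 0.442 -0.251] [ 71. 153.] 45.5 mean [ 0.464 -0.228  0.036]
side blue [226. 152.] 357 ztop 0.081 [ 0.751 -0.138] [ 49. 123.] 75.7 mean [ 0.75  -0.137  0.079]
side blue [288. 153.] 450 ztop 0.069 [ 0.598 -0.235] [10. 76.] 172.8 mean [ 0.6   -0.236  0.038]
side blue [239. 244.] 900 ztop 0.079 [0.63  0.159] [101. 104.] 72.4 mean [0.616 0.17  0.07 ]
```

```bash
cat > plan.py <<'E'
import sys; from rig import bot; import numpy as np
def plan(x,y,z,yaw,verbose=True):
    s=bot.read_state(); R=np.array(s["tcp_rot"]); p=np.array(s["position"]); y0=np.degrees(np.arctan2(R[1,0],R[0,0]))
    wz=-((yaw-y0+180)%360-180)
    a=np.radians(yaw); T=np.array([[np.cos(a),np.sin(a),0],[np.sin(a),-np.cos(a),0],[0,0,-1]])
    d=T.T@(np.array([x,y,z])-p)/0.025
    print("t",round(s["time_s"],1),"pos",p.round(4),"yaw",round(y0,1),"J",np.round(s["joint_positions"],1),"F",np.round(s["force"],1),"open",round(s["opening"]*87,1))
    print("wz %.1f then shift units x %.2f y %.2f z %.2f"%(wz,*d)); print("now-axes shift",(R.T@(np.array([x,y,z])-p)/0.025).round(2),"toolz",R[:,2].round(3))
if __name__=="__main__": plan(*map(float,sys.argv[1:5]))
E
python3 plan.py 0.545 -0.178 0.20 81.4
python3 - <<'E'
from h import *
c=vision.capture("top");W=cloud(c)
# case hook & grey fan
R=W[195:260,370:410]
for v in range(200,250,4):
    print(v,[ "%.0f"%(W[v,u,2]*1000) for u in range(366,412,2)])
E
```

```text
t 0.2 pos [0.1874 0.5959 0.2221] yaw 162.5 J [ 62.3  30.3  82.1  -0.   67.7 -10.2] F [-0.5  0.1  0.7] open 87.0
wz 81.1 then shift units x -28.47 y 18.77 z 0.88
now-axes shift [-22.93 -25.24   0.9 ] toolz [-0.    -0.001 -1.   ]
200 ['0', '-0', '-0', '1', '-1', '-1', '3', '2', '-3', '0', '-1', '-2', '2', '2', '-0', '16', '35', '56', '73', '84', '79', '82', '83']
204 ['1', '0', '-1', '2', '-4', '-3', '-1', '2', '-1', '1', '-3', '-3', '-2', '-3', '0', '24', '40', '57', '78', '83', '82', '80', '79']
208 ['0', '-0', '2', '-1', '1', '-2', '-2', '1', '-0', '-1', '-1', '0', '-3', '1', '2', '25', '43', '64', '79', '80', '81', '80', '84']
212 ['0', '-1', '-2', '-2', '-1', '0', '-1', '5', '-4', '-1', '-2', '1', '-1', '-1', '12', '31', '49', '66', '80', '81', '80', '81', '82']
216 ['-0', '1', '-2', '-3', '69', '68', '65', '71', '66', '68', '64', '64', '65', '82', '95', '100', '95', '78', '81', '79', '79', '81', '79']
220 ['2', '-1', '-2', '-3', '65', '67', '64', '65', '65', '67', '63', '64', '65', '84', '98', '99', '93', '85', '81', '81', '78', '82', '83']
224 ['-0', '2', '-1', '65', '65', '67',
[... 232 characters left out ...]
', '82', '78']
232 ['0', '-0', '-2', '1', '-1', '1', '-0', '-2', '-2', '2', '1', '54', '55', '51', '38', '46', '69', '83', '79', '79', '81', '80', '82']
236 ['-3', '-4', '3', '1', '1', '-0', '1', '2', '1', '-1', '2', '26', '33', '35', '38', '49', '68', '83', '83', '81', '81', '80', '79']
240 ['-4', '-0', '-2', '-1', '0', '-1', '0', '-1', '-2', '0', '1', '-3', '-1', '14', '35', '51', '70', '81', '81', '80', '83', '80', '83']
244 ['-1', '-2', '-0', '-2', '-1', '-2', '1', '1', '-1', '-1', '-1', '2', '0', '19', '35', '58', '76', '79', '80', '83', '78', '81', '81']
248 ['0', '2', '3', '-1', '-1', '-1', '1', '0', '-3', '2', '1', '2', '3', '24', '43', '60', '77', '81', '80', '81', '80', '81', '81']
```

>>> move_arm(moves=[{"hand": 0, "wz": 8.1}, {"hand": 0, "wz": 8.1}, {"hand": 0, "wz": 8.1}, {"hand": 0, "wz": 8.1}, {"hand": 0, "wz": 8.1}, {"hand": 0, "wz": 8.1}, {"hand": 0, "wz": 8.1}, {"hand": 0, "wz": 8.1}, {"hand": 0, "wz": 8.1}, {"hand": 0, "wz": 8.1}, {"hand": 0, "x": -0.8, "y": 0.53}, {"hand": 0, "x": -0.8, "y": 0.53}, {"hand": 0, "x": -0.8, "y": 0.53}, {"hand": 0, "x": -0.8, "y": 0.53}, {"hand": 0, "x": -0.8, "y": 0.53}, {"hand": 0, "x": -0.8, "y": 0.53}, {"hand": 0, "x": -0.8, "y": 0.53}, {"hand": 0, "x": -0.8, "y": 0.53}, {"hand": 0, "x": -0.8, "y": 0.53}, {"hand": 0, "x": -0.8, "y": 0.53}])

```text
schema error: expected keys hand, x, y, z, wx, wy, wz
```

```bash
python3 plan.py 0.5425 -0.183 0.15 81.4
```

```text
t 0.3 pos [0.1874 0.596  0.2222] yaw 162.5 J [ 62.3  30.2  82.1  -0.   67.7 -10.2] F [-0.7  0.  -0.4] open 86.6
wz 81.1 then shift units x -28.68 y 18.70 z 2.89
now-axes shift [-22.9  -25.46   2.91] toolz [-0.    -0.001 -1.   ]
```

>>> move_arm(moves=[{"hand": 0, "x": 0, "y": 0, "z": 0, "wx": 0, "wy": 0, "wz": 8.1}, {"hand": 0, "x": 0, "y": 0, "z": 0, "wx": 0, "wy": 0, "wz": 8.1}, {"hand": 0, "x": 0, "y": 0, "z": 0, "wx": 0, "wy": 0, "wz": 8.1}, {"hand": 0, "x": 0, "y": 0, "z": 0, "wx": 0, "wy": 0, "wz": 8.1}, {"hand": 0, "x": 0, "y": 0, "z": 0, "wx": 0, "wy": 0, "wz": 8.1}, {"hand": 0, "x": 0, "y": 0, "z": 0, "wx": 0, "wy": 0, "wz": 8.1}, {"hand": 0, "x": 0, "y": 0, "z": 0, "wx": 0, "wy": 0, "wz": 8.1}, {"hand": 0, "x": 0, "y": 0, "z": 0, "wx": 0, "wy": 0, "wz": 8.1}, {"hand": 0, "x": 0, "y": 0, "z": 0, "wx": 0, "wy": 0, "wz": 8.1}, {"hand": 0, "x": 0, "y": 0, "z": 0, "wx": 0, "wy": 0, "wz": 8.1}, {"hand": 0, "x": -0.8, "y": 0.53, "z": 0, "wx": 0, "wy": 0, "wz": 0}, {"hand": 0, "x": -0.8, "y": 0.53, "z": 0, "wx": 0, "wy": 0, "wz": 0}, {"hand": 0, "x": -0.8, "y": 0.53, "z": 0, "wx": 0, "wy": 0, "wz": 0}, {"hand": 0, "x": -0.8, "y": 0.53, "z": 0, "wx": 0, "wy": 0, "wz": 0}, {"hand": 0, "x": -0.8, "y": 0.53, "z": 0, "wx": 0, "wy": 0, "wz": 0}, {"hand": 0, "x": -0.8, "y": 0.53, "z": 0, "wx": 0, "wy": 0, "wz": 0}, {"hand": 0, "x": -0.8, "y": 0.53, "z": 0, "wx": 0, "wy": 0, "wz": 0}, {"hand": 0, "x": -0.8, "y": 0.53, "z": 0, "wx": 0, "wy": 0, "wz": 0}, {"hand": 0, "x": -0.8, "y": 0.53, "z": 0, "wx": 0, "wy": 0, "wz": 0}, {"hand": 0, "x": -0.8, "y": 0.53, "z": 0, "wx": 0, "wy": 0, "wz": 0}])

```text
time_s: 2.3
position: [0.2895, 0.378, 0.2227]
tcp_rot: [[0.147, 0.989, 0.0], [0.989, -0.147, 0.0], [0.0, 0.0, -1.0]]
force: [-0.5, 0.0, 0.1]
opening: 0.002
```

```bash
python3 plan.py 0.5425 -0.183 0.15 81.4
```

```text
t 2.3 pos [0.2895 0.378  0.2227] yaw 81.5 J [ 39.1  18.8 102.9  -0.   58.3  47.5] F [-0.5  0.   0.1] open 0.2
wz 0.1 then shift units x -20.67 y 13.36 z 2.91
now-axes shift [-20.71  13.31   2.91] toolz [ 0.  0. -1.]
```

>>> move_arm(moves=[{"hand": 0, "x": -1, "y": 0.65, "z": 0, "wx": 0, "wy": 0, "wz": 0}, {"hand": 0, "x": -1, "y": 0.65, "z": 0, "wx": 0, "wy": 0, "wz": 0}, {"hand": 0, "x": -1, "y": 0.65, "z": 0, "wx": 0, "wy": 0, "wz": 0}, {"hand": 0, "x": -1, "y": 0.65, "z": 0, "wx": 0, "wy": 0, "wz": 0}, {"hand": 0, "x": -1, "y": 0.65, "z": 0, "wx": 0, "wy": 0, "wz": 0}, {"hand": 0, "x": -1, "y": 0.65, "z": 0, "wx": 0, "wy": 0, "wz": 0}, {"hand": 0, "x": -1, "y": 0.65, "z": 0, "wx": 0, "wy": 0, "wz": 0}, {"hand": 0, "x": -1, "y": 0.65, "z": 0, "wx": 0, "wy": 0, "wz": 0}, {"hand": 0, "x": -1, "y": 0.65, "z": 0, "wx": 0, "wy": 0, "wz": 0}, {"hand": 0, "x": -1, "y": 0.65, "z": 0, "wx": 0, "wy": 0, "wz": 0}, {"hand": 0, "x": -1, "y": 0.65, "z": 0, "wx": 0, "wy": 0, "wz": 0}, {"hand": 0, "x": -1, "y": 0.65, "z": 0, "wx": 0, "wy": 0, "wz": 0}, {"hand": 0, "x": -1, "y": 0.65, "z": 0, "wx": 0, "wy": 0, "wz": 0}, {"hand": 0, "x": -1, "y": 0.65, "z": 0, "wx": 0, "wy": 0, "wz": 0}, {"hand": 0, "x": -1, "y": 0.65, "z": 0, "wx": 0, "wy": 0, "wz": 0}, {"hand": 0, "x": -1, "y": 0.65, "z": 0, "wx": 0, "wy": 0, "wz": 0}, {"hand": 0, "x": -1, "y": 0.65, "z": 0, "wx": 0, "wy": 0, "wz": 0}, {"hand": 0, "x": -1, "y": 0.65, "z": 0, "wx": 0, "wy": 0, "wz": 0}, {"hand": 0, "x": -1, "y": 0.65, "z": 0, "wx": 0, "wy": 0, "wz": 0}, {"hand": 0, "x": -1, "y": 0.65, "z": 0, "wx": 0, "wy": 0, "wz": 0}])

```text
time_s: 4.3
position: [0.5374, -0.1647, 0.2226]
tcp_rot: [[0.147, 0.989, 0.0], [0.989, -0.147, 0.0], [0.0, 0.0, -1.0]]
force: [1.1, 0.1, 0.4]
opening: 0.006
```

```bash
python3 plan.py 0.5425 -0.183 0.072 81.4
```

```text
t 4.3 pos [ 0.5374 -0.1647  0.2226] yaw 81.5 J [-28.4  25.4  91.2   0.   63.4 -20. ] F [1.1 0.1 0.4] open 0.5
wz 0.1 then shift units x -0.69 y 0.31 z 6.02
now-axes shift [-0.69  0.31  6.02] toolz [ 0.  0. -1.]
```

>>> move_arm(moves=[{"hand": 0, "x": -0.69, "y": 0.31, "z": 0, "wx": 0, "wy": 0, "wz": 0}, {"hand": 0, "x": 0, "y": 0, "z": 1, "wx": 0, "wy": 0, "wz": 0}, {"hand": 0, "x": 0, "y": 0, "z": 1, "wx": 0, "wy": 0, "wz": 0}, {"hand": 0, "x": 0, "y": 0, "z": 1, "wx": 0, "wy": 0, "wz": 0}, {"hand": 0, "x": 0, "y": 0, "z": 1, "wx": 0, "wy": 0, "wz": 0}, {"hand": 0, "x": 0, "y": 0, "z": 1, "wx": 0, "wy": 0, "wz": 0}, {"hand": 0, "x": 0, "y": 0, "z": 1, "wx": 0, "wy": 0, "wz": 0}, {"hand": 0, "x": 0, "y": 0, "z": 0.1, "wx": 0, "wy": 0, "wz": 0}, {"hand": 0, "x": 0, "y": 0, "z": 0.1, "wx": 0, "wy": 0, "wz": 0}, {"hand": 0, "x": 0, "y": 0, "z": 0.1, "wx": 0, "wy": 0, "wz": 0}, {"hand": 0, "x": 0, "y": 0, "z": 0.08, "wx": 0, "wy": 0, "wz": 0}, {"hand": 0, "x": 0, "y": 0, "z": 0.08, "wx": 0, "wy": 0, "wz": 0}])

```text
time_s: 5.5
position: [0.5431, -0.1803, 0.0632]
tcp_rot: [[0.149, 0.989, 0.003], [0.989, -0.149, 0.002], [0.002, 0.002, -1.0]]
force: [0.9, 8.8, 9.6]
opening: 0.007
```

```bash
python3 - <<'E'
from h import *
print(bot.read_state()["force"])
for n in ["side","top"]:
    c=vision.capture(n); cv2.imwrite(f"pics/{n}1.png",c["image"][:,:,::-1])
E
```

```text
[0.92961876 8.8162874  9.57848234]
```

View pics/side1.png

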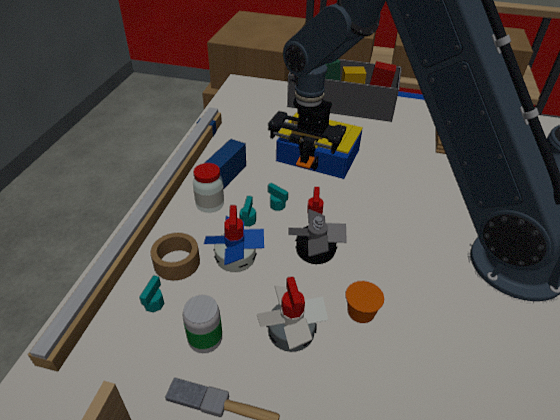

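View pics/top1.png

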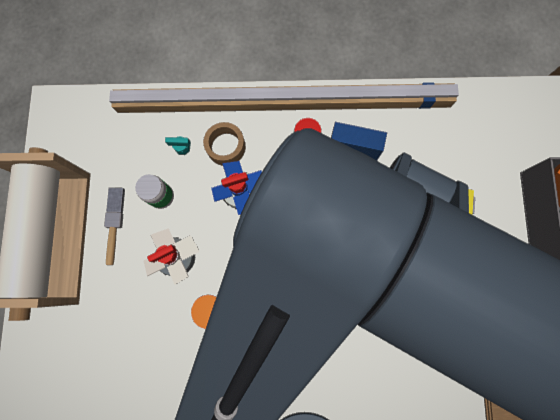

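>>> move_arm(moves=[{"hand": 0, "x": 0, "y": 0, "z": -0.6, "wx": 0, "wy": 0, "wz": 0}, {"hand": 0, "x": 0.45, "y": 0, "z": 0, "wx": 0, "wy": 0, "wz": 0}, {"hand": 0, "x": 0, "y": 0, "z": 0.3, "wx": 0, "wy": 0, "wz": 0}, {"hand": 0, "x": 0, "y": 0, "z": 0.15, "wx": 0, "wy": 0, "wz": 0}, {"hand": 0, "x": 0, "y": 0, "z": 0.15, "wx": 0, "wy": 0, "wz": 0}, {"hand": 0, "x": 0, "y": 0, "z": 0, "wx": 0, "wy": 0, "wz": 0}])

```text
time_s: 6.2
position: [0.5436, -0.1692, 0.0602]
tcp_rot: [[0.148, 0.989, -0.001], [0.989, -0.148, 0.003], [0.003, -0.001, -1.0]]
force: [2.0, 4.9, 5.6]
opening: 0.007
```

```bash
python3 - <<'E'
from h import *
c=vision.capture("side"); cv2.imwrite("pics/side2.png",cv2.resize(c["image"][60:220,220:420,::-1],None,fx=4,fy=3.7))
E
```

```text
(no output)
```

View pics/side2.png

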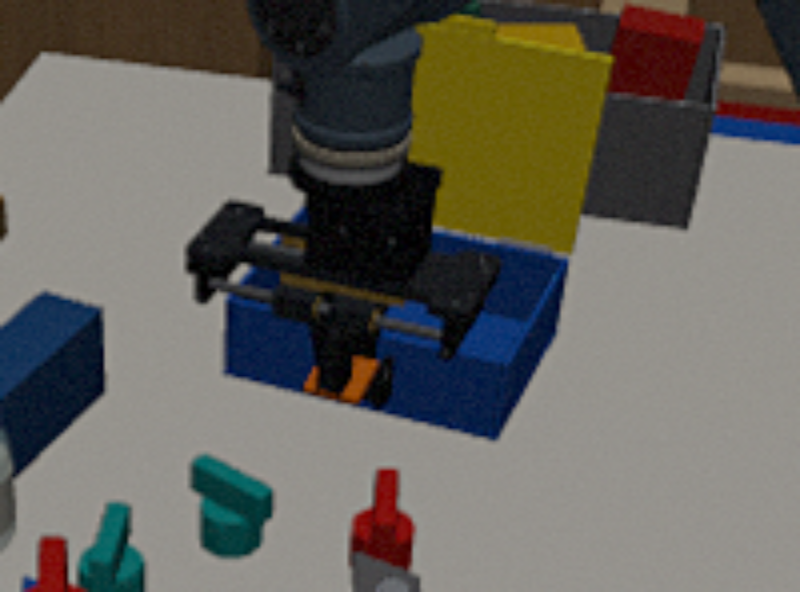

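The lid is open. I'll lift clear and go above the loose nut.

>>> move_arm(moves=[{"hand": 0, "x": 0, "y": 0, "z": -0.8, "wx": 0, "wy": 0, "wz": 0}, {"hand": 0, "x": 0.3, "y": 0, "z": -0.8, "wx": 0, "wy": 0, "wz": 0}, {"hand": 50, "x": 0.5, "y": 0, "z": -0.8, "wx": 0, "wy": 0, "wz": 0}, {"hand": 50, "x": 0.8, "y": 0, "z": -0.8, "wx": 0, "wy": 0, "wz": 0}, {"hand": 50, "x": 0, "y": 0, "z": 0, "wx": 0, "wy": 0, "wz": 0}])

```text
time_s: 6.75
position: [0.5509, -0.1302, 0.1425]
tcp_rot: [[0.145, 0.989, 0.003], [0.989, -0.145, -0.001], [-0.001, 0.003, -1.0]]
force: [0.2, -0.6, -0.0]
opening: 0.192
```

```bash
python3 plan.py 0.487 -0.055 0.10 99.3; python3 - <<'E'
from h import *
c=vision.capture("side"); W=cloud(c); cv2.imwrite("pics/side3.png",c["image"][:,:,::-1])
for col in ["red","yellow","orange","blue"]:
    for m,ce,st in blobs(c,col):
        p=W[m]; p=p[~np.isnan(p[:,0])]
        if not len(p) or p[:,2].mean()<0 : continue
        zt=np.percentile(p[:,2],95); t=p[p[:,2]>zt-0.008]
        ct,sz,a=tiprect(t)
        print(col,ce.round(0),st[4],"ztop %.3f"%zt,ct.round(3),np.round(sz),round(a,1), "mean",p.mean(0).round(3))
E
```

```text
t 6.8 pos [ 0.5509 -0.1302  0.1425] yaw 81.7 J [-24.6  31.7  95.2   0.   52.9 -16.3] F [ 0.2 -0.6 -0. ] open 16.7
wz -17.6 then shift units x 3.38 y -2.03 z 1.70
now-axes shift [ 2.61 -2.97  1.69] toolz [ 0.003 -0.001 -1.   ]
red [385.  66.] 139 ztop 0.142 [ 0.374 -0.671] [48. 67.] 2.9 mean [ 0.373 -0.666  0.137]
red [206. 172.] 385 ztop 0.111 [ 0.755 -0.01 ] [60. 61.] 67.4 mean [ 0.754 -0.005  0.107]
red [316. 201.] 217 ztop 0.061 [ 0.488 -0.053] [13. 56.] 100.6 mean [ 0.484 -0.046  0.041]
red [234. 225.] 370 ztop 0.145 [0.631 0.16 ] [12. 56.] 107.7 mean [0.627 0.167 0.121]
red [293. 299.] 509 ztop 0.145 [0.465 0.317] [14. 57.] 118.1 mean [0.464 0.324 0.125]
yellow [347.  92.] 2229 ztop 0.227 [ 0.505 -0.286] [152. 269.] 78.5 mean [ 0.467 -0.395  0.168]
orange [305. 159.] 147 ztop 0.067 [ 0.54  -0.185] [38. 46.] 80.3 mean [ 0.54  -0.182  0.064]
orange [364. 297.] 927 ztop 0.057 [0.336 0.228] [74. 74.] 31.5 mean [0.336 0.229 0.055]
blue [322. 124.] 52 ztop 0.071 [ 0.506 -0.239] [ 12. 301.] 100.4 mean [ 0.529 -0.377  0.063]
blue [289. 148.] 641 ztop 0.070 [ 0.584 -0.208] [ 56. 243.] 117.8 mean [ 0.603 -0.262  0.039]
blue [335. 149.] 1847 ztop 0.069 [ 0.475 -0.288] [110. 178.] 80.9 mean [ 0.474 -0.304  0.03 ]
blue [226. 152.] 366 ztop 0.081 [ 0.751 -0.137] [ 48. 122.] 77.2 mean [ 0.749 -0.137  0.079]
blue [239. 244.] 908 ztop 0.079 [0.63  0.158] [100. 104.] 164.6 mean [0.616 0.17  0.07 ]
```

View pics/side3.png

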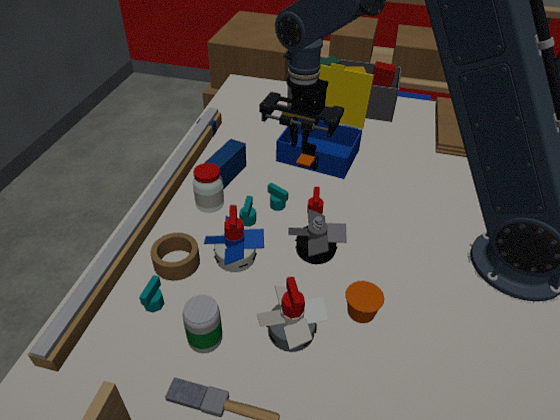

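>>> move_arm(moves=[{"hand": 50, "x": 0, "y": 0, "z": 0, "wx": 0, "wy": 0, "wz": -5.9}, {"hand": 50, "x": 0, "y": 0, "z": 0, "wx": 0, "wy": 0, "wz": -5.9}, {"hand": 50, "x": 0, "y": 0, "z": 0, "wx": 0, "wy": 0, "wz": -5.9}, {"hand": 50, "x": 0.85, "y": -0.51, "z": 0, "wx": 0, "wy": 0, "wz": 0}, {"hand": 50, "x": 0.85, "y": -0.51, "z": 0.5, "wx": 0, "wy": 0, "wz": 0}, {"hand": 50, "x": 0.85, "y": -0.51, "z": 0.6, "wx": 0, "wy": 0, "wz": 0}, {"hand": 50, "x": 0.85, "y": -0.51, "z": 0.6, "wx": 0, "wy": 0, "wz": 0}, {"hand": 50, "x": 0, "y": 0, "z": 0, "wx": 0, "wy": 0, "wz": 0}])

```text
time_s: 7.6
position: [0.4799, -0.0531, 0.0954]
tcp_rot: [[-0.162, 0.987, -0.011], [0.987, 0.162, 0.004], [0.006, -0.011, -1.0]]
force: [-1.3, 0.7, 0.8]
opening: 0.571
```

```bash
python3 plan.py 0.4875 -0.054 0.037 99.5; python3 - <<'E'
from h import *
c=vision.capture("wrist"); cv2.imwrite("pics/w4.png",c["image"][:,:,::-1])
E
```

```text
t 7.6 pos [ 0.4799 -0.0531  0.0954] yaw 99.3 J [-19.6  31.7 108.3  -0.   40.7 -28.9] F [-1.3  0.7  0.8] open 49.7
wz -0.2 then shift units x -0.09 y 0.29 z 2.34
now-axes shift [-0.1   0.32  2.33] toolz [-0.011  0.004 -1.   ]
```

View pics/w4.png

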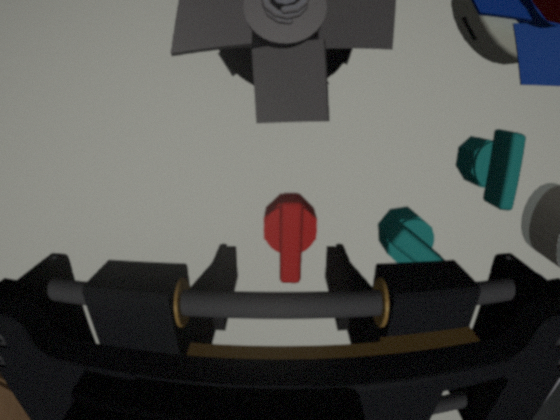

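>>> move_arm(moves=[{"hand": 50, "x": -0.09, "y": 0.3, "z": 0, "wx": 0, "wy": 0, "wz": 0}, {"hand": 50, "x": 0, "y": 0, "z": 0.6, "wx": 0, "wy": 0, "wz": 0}, {"hand": 50, "x": 0, "y": 0, "z": 0.6, "wx": 0, "wy": 0, "wz": 0}, {"hand": 50, "x": 0, "y": 0, "z": 0.6, "wx": 0, "wy": 0, "wz": 0}, {"hand": 50, "x": 0, "y": 0, "z": 0.5, "wx": 0, "wy": 0, "wz": 0}, {"hand": 50, "x": 0, "y": 0, "z": 0, "wx": 0, "wy": 0, "wz": 0}, {"hand": 50, "x": 0, "y": 0, "z": 0, "wx": 0, "wy": 0, "wz": 0}])

```text
time_s: 8.35
position: [0.4944, -0.057, 0.041]
tcp_rot: [[-0.16, 0.987, 0.001], [0.987, 0.16, -0.0], [-0.0, 0.001, -1.0]]
force: [0.1, 0.5, 0.2]
opening: 0.574
```

```bash
python3 plan.py 0.4875 -0.054 0.037 99.5
```

```text
t 8.3 pos [ 0.4944 -0.057   0.041 ] yaw 99.2 J [-19.5  38.2 108.3  -0.   33.4 -28.7] F [0.1 0.5 0.2] open 49.9
wz -0.3 then shift units x 0.17 y -0.25 z 0.16
now-axes shift [ 0.16 -0.25  0.16] toolz [ 0.001 -0.    -1.   ]
```

>>> move_arm(moves=[{"hand": 50, "x": 0.16, "y": -0.25, "z": 0.14, "wx": 0, "wy": 0, "wz": 0}, {"hand": 50, "x": 0, "y": 0, "z": 0, "wx": 0, "wy": 0, "wz": 0}, {"hand": 10, "x": 0, "y": 0, "z": 0, "wx": 0, "wy": 0, "wz": 0}, {"hand": 10, "x": 0, "y": 0, "z": 0, "wx": 0, "wy": 0, "wz": 0}, {"hand": 10, "x": 0, "y": 0, "z": 0, "wx": 0, "wy": 0, "wz": 0}, {"hand": 10, "x": 0, "y": 0, "z": 0, "wx": 0, "wy": 0, "wz": 0}, {"hand": 10, "x": 0, "y": 0, "z": 0, "wx": 0, "wy": 0, "wz": 0}])

```text
time_s: 9.05
position: [0.4868, -0.0535, 0.0376]
tcp_rot: [[-0.161, 0.987, 0.0], [0.987, 0.161, -0.0], [-0.0, 0.0, -1.0]]
force: [0.1, -0.1, 1.0]
opening: 0.209
```

```bash
python3 plan.py 0.4875 -0.054 0.037 99.5
```

```text
t 9.1 pos [ 0.4868 -0.0535  0.0376] yaw 99.2 J [-19.4  38.3 109.5  -0.   32.2 -28.6] F [ 0.1 -0.1  1. ] open 18.1
wz -0.3 then shift units x -0.03 y 0.02 z 0.03
now-axes shift [-0.03  0.02  0.03] toolz [ 0. -0. -1.]
```

```bash
python3 - <<'E'
from h import *
c=vision.capture("side"); W=cloud(c)
ex=np.array([.989,-.148]);ey=np.array([.148,.989]); o=np.array([0.525,-0.300])
m=mask(c,"blue")&(np.abs(W[...,0]-.52)<.17)&(np.abs(W[...,1]+.3)<.15)
p=W[m]; q=np.c_[(p[:,:2]-o)@ex,(p[:,:2]-o)@ey,p[:,2]]*1000
rim=q[q[:,2]>64]; print(len(rim),np.percentile(rim[:,0],[1,5,50,95,99]).round(),np.percentile(rim[:,1],[1,5,50,95,99]).round())
print(np.histogram(rim[:,1],np.arange(-100,100,10)))
w=q[(q[:,2]>15)&(q[:,2]<55)&(q[:,1]>60)]; print(np.histogram(w[:,1],np.arange(60,110,5)))
print(np.histogram(w[:,0],np.arange(-120,121,10)))
y=W[mask(c,"yellow")&(W[...,2]>0.05)&(W[...,1]<-.25)]; q=np.c_[(y[:,:2]-o)@ex,(y[:,:2]-o)@ey,y[:,2]]*1000
for z in range(70,240,20):
    s=q[abs(q[:,2]-z)<8]; 
    if len(s)>5: print(z,s[:,1].mean().round(),s[:,0].min().round(),s[:,0].max().round())
E
```

```text
241 [-106. -105.   34.  100.  101.] [-85. -83.  22.  77.  86.]
(array([ 0, 32, 26,  8,  5,  6,  6,  9,  7,  8,  5,  7,  7,  7,  8,  7, 13,
       77,  0]), array([-100,  -90,  -80,  -70,  -60,  -50,  -40,  -30,  -20,  -10,    0,
         10,   20,   30,   40,   50,   60,   70,   80,   90]))
(array([  0,  11, 121,  38,   0,   0,   0,   0,   0]), array([ 60,  65,  70,  75,  80,  85,  90,  95, 100, 105]))
(array([ 0,  0,  0,  0,  0,  0,  0,  0,  0,  0,  0,  0,  0,  0,  4, 21, 23,
       23, 18, 20, 27, 29,  5,  0]), array([-120, -110, -100,  -90,  -80,  -70,  -60,  -50,  -40,  -30,  -20,
        -10,    0,   10,   20,   30,   40,   50,   60,   70,   80,   90,
        100,  110,  120]))
70 -87.0 -104.0 97.0
90 -91.0 -106.0 102.0
110 -94.0 -106.0 -34.0
130 -97.0 -105.0 -27.0
150 -100.0 -106.0 -42.0
170 -104.0 -106.0 104.0
190 -108.0 -106.0 104.0
210 -111.0 -106.0 102.0
230 -114.0 -104.0 101.0
```

>>> move_arm(moves=[{"hand": 10, "x": 0, "y": 0, "z": -0.5, "wx": 0, "wy": 0, "wz": 0}, {"hand": 10, "x": 0, "y": 0, "z": -0.8, "wx": 0, "wy": 0, "wz": 0}, {"hand": 10, "x": 0, "y": 0, "z": -0.8, "wx": 0, "wy": 0, "wz": 0}, {"hand": 10, "x": 0, "y": 0, "z": -0.8, "wx": 0, "wy": 0, "wz": 0}, {"hand": 10, "x": 0, "y": 0, "z": -0.8, "wx": 0, "wy": 0, "wz": 0}, {"hand": 10, "x": 0, "y": 0, "z": -0.8, "wx": 0, "wy": 0, "wz": 0}, {"hand": 10, "x": 0, "y": 0, "z": 0, "wx": 0, "wy": 0, "wz": 6}, {"hand": 10, "x": 0, "y": 0, "z": 0, "wx": 0, "wy": 0, "wz": 6}, {"hand": 10, "x": 0, "y": 0, "z": 0, "wx": 0, "wy": 0, "wz": 6}, {"hand": 10, "x": 0, "y": 0, "z": 0, "wx": 0, "wy": 0, "wz": 0}])

```text
time_s: 10.1
position: [0.4865, -0.0533, 0.1508]
tcp_rot: [[0.152, 0.988, 0.001], [0.988, -0.152, -0.0], [-0.0, 0.001, -1.0]]
force: [0.2, 0.4, -0.4]
opening: 0.17
```

```bash
python3 plan.py 0.525 -0.300 0.15 81.4; python3 - <<'E'
from h import *
c=vision.capture("wrist"); cv2.imwrite("pics/w5.png",c["image"][:,:,::-1])
E
```

```text
t 10.1 pos [ 0.4865 -0.0533  0.1508] yaw 81.3 J [-19.4  26.2 105.4  -0.   48.3 -10.6] F [ 0.2  0.4 -0.4] open 14.8
wz -0.1 then shift units x -9.53 y 3.00 z 0.03
now-axes shift [-9.52  3.02  0.04] toolz [ 0.001 -0.    -1.   ]
```

View pics/w5.png

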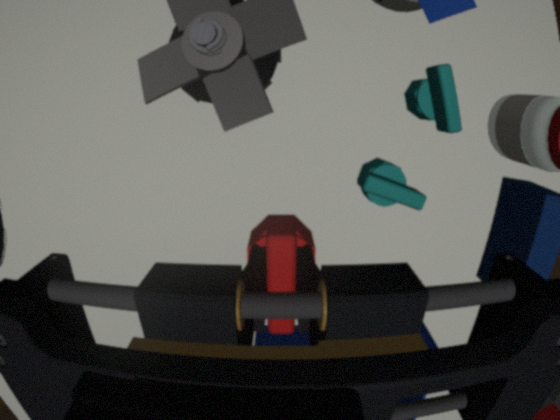

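```bash
python3 plan.py 0.582 -0.309 0.165 81.4
```

```text
t 10.2 pos [ 0.4866 -0.0534  0.1507] yaw 81.4 J [-19.4  26.2 105.4  -0.   48.3 -10.7] F [ 0.2  0.2 -0.5] open 15.0
wz -0.0 then shift units x -9.54 y 5.30 z -0.57
now-axes shift [-9.54  5.31 -0.57] toolz [ 0. -0. -1.]
```

>>> move_arm(moves=[{"hand": 10, "x": 0, "y": 0, "z": -0.57, "wx": 0, "wy": 0, "wz": 0}, {"hand": 10, "x": -0.7, "y": 0.4, "z": 0, "wx": 0, "wy": 0, "wz": 0}, {"hand": 10, "x": -0.8, "y": 0.45, "z": 0, "wx": 0, "wy": 0, "wz": 0}, {"hand": 10, "x": -0.8, "y": 0.45, "z": 0, "wx": 0, "wy": 0, "wz": 0}, {"hand": 10, "x": -0.8, "y": 0.45, "z": 0, "wx": 0, "wy": 0, "wz": 0}, {"hand": 10, "x": -0.8, "y": 0.45, "z": 0, "wx": 0, "wy": 0, "wz": 0}, {"hand": 10, "x": -0.8, "y": 0.45, "z": 0, "wx": 0, "wy": 0, "wz": 0}, {"hand": 10, "x": -0.8, "y": 0.45, "z": 0, "wx": 0, "wy": 0, "wz": 0}, {"hand": 10, "x": -0.8, "y": 0.45, "z": 0, "wx": 0, "wy": 0, "wz": 0}, {"hand": 10, "x": -0.8, "y": 0.45, "z": 0, "wx": 0, "wy": 0, "wz": 0}, {"hand": 10, "x": -0.8, "y": 0.45, "z": 0, "wx": 0, "wy": 0, "wz": 0}, {"hand": 10, "x": -0.8, "y": 0.45, "z": 0, "wx": 0, "wy": 0, "wz": 0}, {"hand": 10, "x": -0.8, "y": 0.4, "z": 0, "wx": 0, "wy": 0, "wz": 0}, {"hand": 10, "x": 0, "y": 0, "z": 0, "wx": 0, "wy": 0, "wz": 0}, {"hand": 10, "x": 0, "y": 0, "z": 0, "wx": 0, "wy": 0, "wz": 0}, {"hand": 10, "x": 0, "y": 0, "z": 0, "wx": 0, "wy": 0, "wz": 0}])

```text
time_s: 11.75
position: [0.5806, -0.3069, 0.164]
tcp_rot: [[0.151, 0.989, -0.002], [0.989, -0.151, 0.002], [0.001, -0.002, -1.0]]
force: [0.4, -0.1, -0.6]
opening: 0.169
```

```bash
python3 plan.py 0.582 -0.309 0.044 81.4;  python3 - <<'E'
from h import *
c=vision.capture("wrist"); cv2.imwrite("pics/w6.png",c["image"][:,:,::-1])
E
```

```text
t 11.8 pos [ 0.5806 -0.3069  0.164 ] yaw 81.3 J [-37.6  36.4  80.2   0.   63.4 -28.9] F [ 0.4 -0.1 -0.6] open 14.7
wz -0.1 then shift units x -0.07 y 0.07 z 4.80
now-axes shift [-0.08  0.08  4.8 ] toolz [-0.002  0.002 -1.   ]
```

View pics/w6.png

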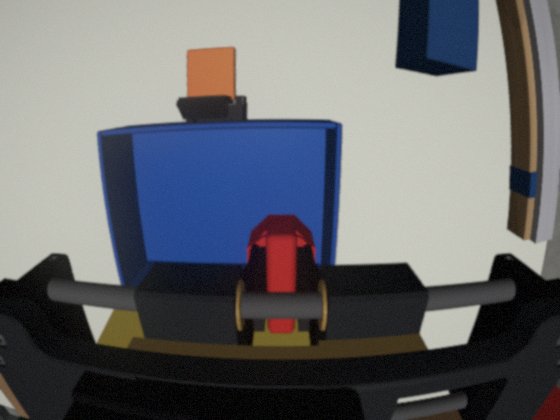

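>>> move_arm(moves=[{"hand": 10, "x": -0.07, "y": 0, "z": 0.8, "wx": 0, "wy": 0, "wz": 0}, {"hand": 10, "x": 0, "y": 0, "z": 0.8, "wx": 0, "wy": 0, "wz": 0}, {"hand": 10, "x": 0, "y": 0, "z": 0.8, "wx": 0, "wy": 0, "wz": 0}, {"hand": 10, "x": 0, "y": 0, "z": 0.8, "wx": 0, "wy": 0, "wz": 0}, {"hand": 10, "x": 0, "y": 0, "z": 0.8, "wx": 0, "wy": 0, "wz": 0}, {"hand": 10, "x": 0, "y": 0, "z": 0.4, "wx": 0, "wy": 0, "wz": 0}, {"hand": 10, "x": 0, "y": 0, "z": 0.4, "wx": 0, "wy": 0, "wz": 0}, {"hand": 10, "x": 0, "y": 0, "z": 0, "wx": 0, "wy": 0, "wz": 0}, {"hand": 30, "x": 0, "y": 0, "z": 0, "wx": 0, "wy": 0, "wz": 0}, {"hand": 30, "x": 0, "y": 0, "z": 0, "wx": 0, "wy": 0, "wz": 0}, {"hand": 30, "x": 0, "y": 0, "z": 0, "wx": 0, "wy": 0, "wz": 0}])

```text
time_s: 12.9
position: [0.5817, -0.3105, 0.0453]
tcp_rot: [[0.152, 0.988, 0.001], [0.988, -0.152, -0.001], [-0.001, 0.002, -1.0]]
force: [-0.5, -0.7, 0.4]
opening: 0.318
```

```bash
python3 plan.py 0.582 -0.309 0.175 81.4
```

```text
t 12.9 pos [ 0.5817 -0.3105  0.0453] yaw 81.2 J [-37.8  45.4  83.9  -0.   50.6 -29. ] F [-0.5 -0.7  0.4] open 27.6
wz -0.2 then shift units x 0.06 y 0.00 z -5.19
now-axes shift [ 0.06  0.01 -5.19] toolz [ 0.001 -0.001 -1.   ]
```

>>> move_arm(moves=[{"hand": 30, "x": 0, "y": 0, "z": -0.5, "wx": 0, "wy": 0, "wz": 0}, {"hand": 30, "x": 0, "y": 0, "z": -0.8, "wx": 0, "wy": 0, "wz": 0}, {"hand": 30, "x": 0, "y": 0, "z": -1, "wx": 0, "wy": 0, "wz": 0}, {"hand": 30, "x": 0, "y": 0, "z": -1, "wx": 0, "wy": 0, "wz": 0}, {"hand": 30, "x": 0, "y": 0, "z": -1, "wx": 0, "wy": 0, "wz": 0}, {"hand": 30, "x": 0, "y": 0, "z": -1, "wx": 0, "wy": 0, "wz": 0}, {"hand": 30, "x": 0.8, "y": 0, "z": 0, "wx": 0, "wy": 0, "wz": 0}, {"hand": 50, "x": 1, "y": 0, "z": 0, "wx": 0, "wy": 0, "wz": 0}, {"hand": 50, "x": 1, "y": 0, "z": 0, "wx": 0, "wy": 0, "wz": 0}, {"hand": 50, "x": 1, "y": 0, "z": 0, "wx": 0, "wy": 0, "wz": 0}, {"hand": 50, "x": 1, "y": 0, "z": 0, "wx": 0, "wy": 0, "wz": 0}, {"hand": 50, "x": 1, "y": 0, "z": 0, "wx": 0, "wy": 0, "wz": 0}, {"hand": 50, "x": 1, "y": 0, "z": 0, "wx": 0, "wy": 0, "wz": 0}, {"hand": 50, "x": 1, "y": 0, "z": 0, "wx": 0, "wy": 0, "wz": 0}, {"hand": 50, "x": 1, "y": 0, "z": 0, "wx": 0, "wy": 0, "wz": -8.5}, {"hand": 50, "x": 0, "y": 0, "z": 0, "wx": 0, "wy": 0, "wz": -8.5}, {"hand": 50, "x": 0, "y": 0, "z": 0, "wx": 0, "wy": 0, "wz": -8.5}, {"hand": 50, "x": 0, "y": 0, "z": 0, "wx": 0, "wy": 0, "wz": 0}, {"hand": 50, "x": 0, "y": 0, "z": 0, "wx": 0, "wy": 0, "wz": 0}])

```text
time_s: 14.8
position: [0.6142, -0.0918, 0.1766]
tcp_rot: [[-0.285, 0.958, -0.001], [0.958, 0.285, 0.001], [0.001, -0.001, -1.0]]
force: [-0.3, 0.8, 1.0]
opening: 0.573
```

```bash
python3 - <<'E'
from h import *
c=vision.capture("side"); W=cloud(c); cv2.imwrite("pics/side5.png",c["image"][:,:,::-1])
E
python3 plan.py 0.631 0.158 0.18 107.4
```

```text
t 14.8 pos [ 0.6143 -0.0921  0.1767] yaw 106.6 J [-18.8  33.   85.2   0.   61.9 -35.4] F [ 0.3 -0.1  0.1] open 50.2
wz -0.8 then shift units x 9.35 y 3.63 z -0.13
now-axes shift [ 9.4   3.5  -0.13] toolz [-0.  0. -1.]
```

View pics/side5.png

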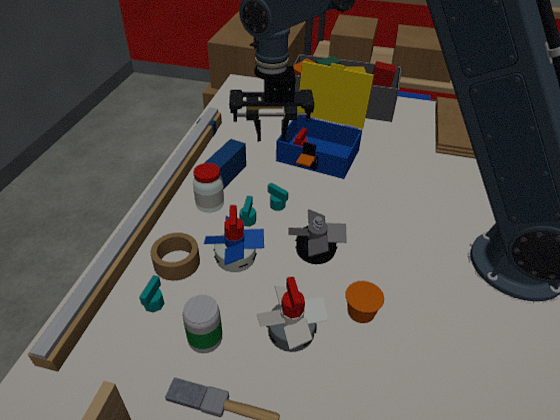

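>>> move_arm(moves=[{"hand": 50, "x": 0.6, "y": 0.2, "z": 0, "wx": 0, "wy": 0, "wz": -0.8}, {"hand": 50, "x": 0.8, "y": 0.3, "z": 0, "wx": 0, "wy": 0, "wz": 0}, {"hand": 50, "x": 0.8, "y": 0.3, "z": 0, "wx": 0, "wy": 0, "wz": 0}, {"hand": 50, "x": 0.8, "y": 0.3, "z": 0, "wx": 0, "wy": 0, "wz": 0}, {"hand": 50, "x": 0.8, "y": 0.3, "z": 0, "wx": 0, "wy": 0, "wz": 0}, {"hand": 50, "x": 0.8, "y": 0.3, "z": 0, "wx": 0, "wy": 0, "wz": 0}, {"hand": 50, "x": 0.8, "y": 0.3, "z": 0, "wx": 0, "wy": 0, "wz": 0}, {"hand": 50, "x": 0.8, "y": 0.3, "z": 0, "wx": 0, "wy": 0, "wz": 0}, {"hand": 50, "x": 0.8, "y": 0.3, "z": 0, "wx": 0, "wy": 0, "wz": 0}, {"hand": 50, "x": 0.8, "y": 0.3, "z": 0, "wx": 0, "wy": 0, "wz": 0}, {"hand": 50, "x": 0.8, "y": 0.3, "z": 0, "wx": 0, "wy": 0, "wz": 0}, {"hand": 50, "x": 0.75, "y": 0.4, "z": 0, "wx": 0, "wy": 0, "wz": 0}, {"hand": 50, "x": 0, "y": 0, "z": 0, "wx": 0, "wy": 0, "wz": 0}, {"hand": 50, "x": 0, "y": 0, "z": 0, "wx": 0, "wy": 0, "wz": 0}, {"hand": 50, "x": 0, "y": 0, "z": 0, "wx": 0, "wy": 0, "wz": 0}])

```text
time_s: 16.35
position: [0.6299, 0.157, 0.1767]
tcp_rot: [[-0.301, 0.954, -0.001], [0.954, 0.301, -0.0], [-0.0, -0.001, -1.0]]
force: [0.6, -0.7, 0.8]
opening: 0.575
```

```bash
python3 - <<'E'
from h import *
c=vision.capture("wrist"); cv2.imwrite("pics/w7.png",c["image"][:,:,::-1])
E
python3 plan.py 0.631 0.158 0.121 107.4
```

```text
t 16.4 pos [0.63   0.1567 0.1767] yaw 107.5 J [  4.1  35.   80.9  -0.   64.1 -13.3] F [-0.9 -0.7  0.7] open 49.9
wz 0.1 then shift units x 0.04 y 0.05 z 2.23
now-axes shift [0.04 0.05 2.23] toolz [-0.001 -0.    -1.   ]
```

View pics/w7.png

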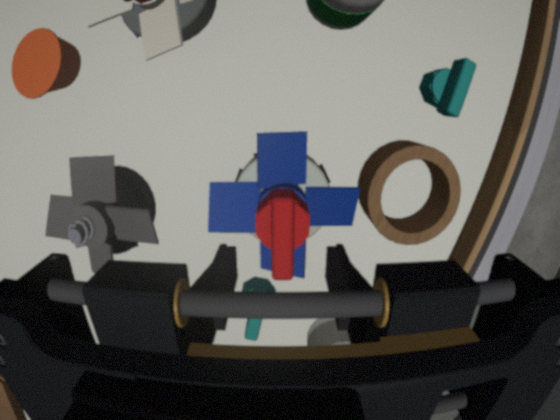

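>>> move_arm(moves=[{"hand": 50, "x": 0.04, "y": 0.05, "z": 0.7, "wx": 0, "wy": 0, "wz": 0}, {"hand": 50, "x": 0, "y": 0, "z": 0.7, "wx": 0, "wy": 0, "wz": 0}, {"hand": 50, "x": 0, "y": 0, "z": 0.5, "wx": 0, "wy": 0, "wz": 0}, {"hand": 50, "x": 0, "y": 0, "z": 0.3, "wx": 0, "wy": 0, "wz": 0}, {"hand": 50, "x": 0, "y": 0, "z": 0, "wx": 0, "wy": 0, "wz": 0}, {"hand": 50, "x": 0, "y": 0, "z": 0, "wx": 0, "wy": 0, "wz": 0}, {"hand": 10, "x": 0, "y": 0, "z": 0, "wx": 0, "wy": 0, "wz": 0}, {"hand": 10, "x": 0, "y": 0, "z": 0, "wx": 0, "wy": 0, "wz": 0}, {"hand": 10, "x": 0, "y": 0, "z": 0, "wx": 0, "wy": 0, "wz": 0}, {"hand": 10, "x": 0, "y": 0, "z": 0, "wx": 0, "wy": 0, "wz": 0}, {"hand": 10, "x": 0, "y": 0, "z": 0, "wx": 0, "wy": 0, "wz": 0}, {"hand": 10, "x": 0, "y": 0, "z": 0, "wx": 0, "wy": 0, "wz": 0}, {"hand": 10, "x": 0, "y": 0, "z": 0, "wx": 0, "wy": 0, "wz": 0}])

```text
time_s: 17.7
position: [0.6311, 0.1587, 0.1217]
tcp_rot: [[-0.301, 0.954, -0.0], [0.954, 0.301, 0.0], [0.0, -0.0, -1.0]]
force: [0.6, -1.4, -0.4]
opening: 0.171
```

>>> move_arm(moves=[{"hand": 10, "x": 0, "y": 0, "z": -0.018, "wx": 0, "wy": 0, "wz": 8}, {"hand": 10, "x": 0, "y": 0, "z": -0.018, "wx": 0, "wy": 0, "wz": 8}, {"hand": 10, "x": 0, "y": 0, "z": -0.018, "wx": 0, "wy": 0, "wz": 8}, {"hand": 10, "x": 0, "y": 0, "z": -0.018, "wx": 0, "wy": 0, "wz": 8}, {"hand": 10, "x": 0, "y": 0, "z": -0.018, "wx": 0, "wy": 0, "wz": 8}])

```text
time_s: 18.2
position: [0.6316, 0.1588, 0.124]
tcp_rot: [[0.387, 0.922, 0.001], [0.922, -0.387, 0.0], [0.001, 0.001, -1.0]]
force: [1.3, 0.1, -1.0]
opening: 0.172
```

```bash
python3 plan.py 0.631 0.158 0.121 107.4; python3 -c "
from rig import bot; print(bot.read_state()['moment'])"
```

```text
t 18.2 pos [0.6316 0.1588 0.124 ] yaw 67.2 J [ 4.3 38.8 83.   0.  58.2 27.1] F [ 1.3  0.1 -1. ] open 15.0
wz -40.2 then shift units x -0.02 y -0.03 z 0.12
now-axes shift [-0.04 -0.01  0.12] toolz [ 0.001  0.    -1.   ]
[-0.08116795 -0.07302403 -0.0033835 ]
```

>>> move_arm(moves=[{"hand": 10, "x": 0, "y": 0, "z": -0.018, "wx": 0, "wy": 0, "wz": 8}, {"hand": 10, "x": 0, "y": 0, "z": -0.018, "wx": 0, "wy": 0, "wz": 8}, {"hand": 10, "x": 0, "y": 0, "z": -0.018, "wx": 0, "wy": 0, "wz": 8}, {"hand": 10, "x": 0, "y": 0, "z": -0.018, "wx": 0, "wy": 0, "wz": 8}, {"hand": 10, "x": 0, "y": 0, "z": -0.018, "wx": 0, "wy": 0, "wz": 8}, {"hand": 10, "x": 0, "y": 0, "z": -0.018, "wx": 0, "wy": 0, "wz": 8}, {"hand": 10, "x": 0, "y": 0, "z": -0.018, "wx": 0, "wy": 0, "wz": 8}, {"hand": 10, "x": 0, "y": 0, "z": -0.018, "wx": 0, "wy": 0, "wz": 8}, {"hand": 10, "x": 0, "y": 0, "z": -0.018, "wx": 0, "wy": 0, "wz": 8}, {"hand": 10, "x": 0, "y": 0, "z": -0.018, "wx": 0, "wy": 0, "wz": 8}, {"hand": 10, "x": 0, "y": 0, "z": -0.018, "wx": 0, "wy": 0, "wz": 8}, {"hand": 10, "x": 0, "y": 0, "z": -0.018, "wx": 0, "wy": 0, "wz": 8}, {"hand": 10, "x": 0, "y": 0, "z": -0.018, "wx": 0, "wy": 0, "wz": 8}, {"hand": 10, "x": 0, "y": 0, "z": 0, "wx": 0, "wy": 0, "wz": 0}])

```text
time_s: 19.6
position: [0.6331, 0.1554, 0.1302]
tcp_rot: [[0.803, -0.595, 0.004], [-0.595, -0.803, -0.006], [0.006, 0.002, -1.0]]
force: [2.5, -7.2, 0.1]
opening: 0.165
```

```bash
python3 plan.py 0.631 0.158 0.121 107.4
```

```text
t 19.6 pos [0.6331 0.1554 0.1302] yaw -36.5 J [  4.1  38.4  82.7  -0.4  58.8 130.9] F [ 2.5 -7.2  0.1] open 14.4
wz -143.9 then shift units x 0.12 y -0.05 z 0.37
now-axes shift [-0.13 -0.03  0.37] toolz [ 0.004 -0.006 -1.   ]
```

>>> move_arm(moves=[{"hand": 75, "x": 0, "y": 0, "z": 0, "wx": 0, "wy": 0, "wz": 0}, {"hand": 75, "x": 0, "y": 0, "z": 0, "wx": 0, "wy": 0, "wz": 0}, {"hand": 75, "x": 0, "y": 0, "z": 0, "wx": 0, "wy": 0, "wz": 0}, {"hand": 75, "x": 0, "y": 0, "z": 0, "wx": 0, "wy": 0, "wz": 0}, {"hand": 75, "x": 0, "y": 0, "z": 0, "wx": 0, "wy": 0, "wz": 0}, {"hand": 75, "x": 0, "y": 0, "z": 0, "wx": 0, "wy": 0, "wz": 0}])

```text
time_s: 20.2
position: [0.6311, 0.159, 0.1299]
tcp_rot: [[0.804, -0.594, -0.0], [-0.594, -0.804, 0.0], [-0.0, -0.0, -1.0]]
force: [-0.1, 0.1, 0.6]
opening: 0.63
```

```bash
python3 plan.py 0.631 0.158 0.121 143.5
```

```text
t 20.2 pos [0.6311 0.159  0.1299] yaw -36.4 J [  4.3  38.3  82.8   0.   58.9 130.8] F [-0.1  0.1  0.6] open 54.8
wz -179.9 then shift units x -0.02 y -0.03 z 0.36
now-axes shift [0.02 0.03 0.36] toolz [-0.  0. -1.]
```

>>> move_arm(moves=[{"hand": 75, "x": 0, "y": 0, "z": 0, "wx": 0, "wy": 0, "wz": 0}, {"hand": 75, "x": 0, "y": 0, "z": 0, "wx": 0, "wy": 0, "wz": 0}, {"hand": 75, "x": 0, "y": 0, "z": 0, "wx": 0, "wy": 0, "wz": -8.5}, {"hand": 75, "x": 0, "y": 0, "z": 0, "wx": 0, "wy": 0, "wz": -8.5}, {"hand": 75, "x": 0, "y": 0, "z": 0, "wx": 0, "wy": 0, "wz": -8.5}, {"hand": 75, "x": 0, "y": 0, "z": 0, "wx": 0, "wy": 0, "wz": -8.5}, {"hand": 75, "x": 0, "y": 0, "z": 0, "wx": 0, "wy": 0, "wz": -8.5}, {"hand": 75, "x": 0, "y": 0, "z": 0, "wx": 0, "wy": 0, "wz": -8.5}, {"hand": 75, "x": 0, "y": 0, "z": 0, "wx": 0, "wy": 0, "wz": -8.5}, {"hand": 75, "x": 0, "y": 0, "z": 0, "wx": 0, "wy": 0, "wz": -8.5}, {"hand": 75, "x": 0, "y": 0, "z": 0, "wx": 0, "wy": 0, "wz": -8.5}, {"hand": 75, "x": 0, "y": 0, "z": 0, "wx": 0, "wy": 0, "wz": -8.5}, {"hand": 75, "x": 0, "y": 0, "z": 0, "wx": 0, "wy": 0, "wz": -8.5}, {"hand": 75, "x": 0, "y": 0, "z": 0, "wx": 0, "wy": 0, "wz": -8.5}, {"hand": 75, "x": 0, "y": 0, "z": 0, "wx": 0, "wy": 0, "wz": -8.5}, {"hand": 75, "x": 0, "y": 0, "z": 0, "wx": 0, "wy": 0, "wz": -8.5}, {"hand": 75, "x": 0, "y": 0, "z": 0, "wx": 0, "wy": 0, "wz": -8.5}, {"hand": 75, "x": 0, "y": 0, "z": 0, "wx": 0, "wy": 0, "wz": -8.5}, {"hand": 75, "x": 0, "y": 0, "z": 0, "wx": 0, "wy": 0, "wz": -8.5}])

```text
time_s: 22.1
position: [0.6312, 0.1587, 0.1299]
tcp_rot: [[-0.315, 0.949, -0.0], [0.949, 0.315, 0.0], [0.0, -0.0, -1.0]]
force: [0.1, 0.5, 0.3]
opening: 0.859
```

```bash
python3 plan.py 0.631 0.158 0.130 143.5;python3 - <<'E'
from h import *
c=vision.capture("wrist"); cv2.imwrite("pics/w8.png",c["image"][:,:,::-1])
E
```

```text
t 22.1 pos [0.6312 0.1587 0.1299] yaw 108.4 J [  4.3  38.3  82.8   0.   58.9 -14.1] F [0.1 0.5 0.3] open 74.8
wz -35.1 then shift units x -0.01 y -0.03 z -0.00
now-axes shift [-0.02 -0.01 -0.  ] toolz [-0.  0. -1.]
```

View pics/w8.png

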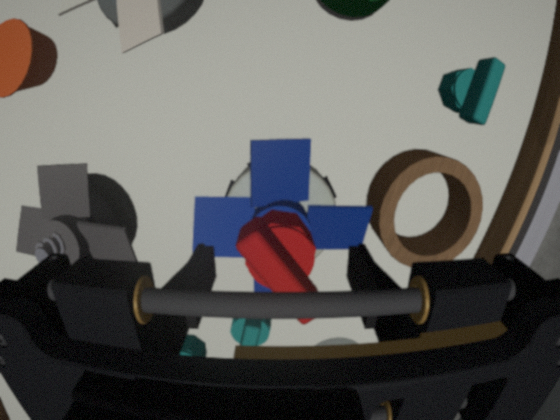

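>>> move_arm(moves=[{"hand": 75, "x": 0, "y": 0, "z": 0, "wx": 0, "wy": 0, "wz": -7}, {"hand": 75, "x": 0, "y": 0, "z": 0, "wx": 0, "wy": 0, "wz": -7}, {"hand": 75, "x": 0, "y": 0, "z": 0, "wx": 0, "wy": 0, "wz": -7}, {"hand": 40, "x": 0, "y": 0, "z": 0, "wx": 0, "wy": 0, "wz": -7}, {"hand": 10, "x": 0, "y": 0, "z": 0, "wx": 0, "wy": 0, "wz": -7}, {"hand": 10, "x": 0, "y": 0, "z": 0, "wx": 0, "wy": 0, "wz": 0}, {"hand": 10, "x": 0, "y": 0, "z": 0, "wx": 0, "wy": 0, "wz": 0}, {"hand": 10, "x": 0, "y": 0, "z": 0, "wx": 0, "wy": 0, "wz": 0}, {"hand": 10, "x": 0, "y": 0, "z": 0, "wx": 0, "wy": 0, "wz": 0}, {"hand": 10, "x": 0, "y": 0, "z": 0, "wx": 0, "wy": 0, "wz": 0}, {"hand": 10, "x": 0, "y": 0, "z": 0, "wx": 0, "wy": 0, "wz": 0}, {"hand": 10, "x": 0, "y": 0, "z": 0, "wx": 0, "wy": 0, "wz": 0}, {"hand": 10, "x": 0, "y": 0, "z": 0, "wx": 0, "wy": 0, "wz": 0}])

```text
time_s: 23.45
position: [0.6309, 0.1582, 0.13]
tcp_rot: [[-0.799, 0.601, -0.001], [0.601, 0.799, -0.001], [0.0, -0.001, -1.0]]
force: [-0.5, -1.9, 1.2]
opening: 0.173
```

>>> move_arm(moves=[{"hand": 10, "x": 0, "y": 0, "z": -0.018, "wx": 0, "wy": 0, "wz": 8}, {"hand": 10, "x": 0, "y": 0, "z": -0.018, "wx": 0, "wy": 0, "wz": 8}, {"hand": 10, "x": 0, "y": 0, "z": -0.018, "wx": 0, "wy": 0, "wz": 8}, {"hand": 10, "x": 0, "y": 0, "z": -0.018, "wx": 0, "wy": 0, "wz": 8}, {"hand": 10, "x": 0, "y": 0, "z": -0.018, "wx": 0, "wy": 0, "wz": 8}, {"hand": 10, "x": 0, "y": 0, "z": -0.018, "wx": 0, "wy": 0, "wz": 8}, {"hand": 10, "x": 0, "y": 0, "z": -0.018, "wx": 0, "wy": 0, "wz": 8}, {"hand": 10, "x": 0, "y": 0, "z": -0.018, "wx": 0, "wy": 0, "wz": 8}, {"hand": 10, "x": 0, "y": 0, "z": -0.018, "wx": 0, "wy": 0, "wz": 8}, {"hand": 10, "x": 0, "y": 0, "z": -0.018, "wx": 0, "wy": 0, "wz": 8}, {"hand": 10, "x": 0, "y": 0, "z": -0.018, "wx": 0, "wy": 0, "wz": 8}, {"hand": 10, "x": 0, "y": 0, "z": -0.018, "wx": 0, "wy": 0, "wz": 8}, {"hand": 10, "x": 0, "y": 0, "z": -0.018, "wx": 0, "wy": 0, "wz": 8}, {"hand": 10, "x": 0, "y": 0, "z": 0, "wx": 0, "wy": 0, "wz": 0}])

```text
time_s: 24.85
position: [0.6322, 0.1576, 0.1361]
tcp_rot: [[0.777, 0.63, 0.002], [0.63, -0.777, -0.002], [0.001, 0.003, -1.0]]
force: [1.2, -3.7, 1.1]
opening: 0.165
```

```bash
python3 plan.py 0.631 0.158 0.130 143.5
```

```text
t 24.9 pos [0.6322 0.1576 0.1361] yaw 39.1 J [ 4.2 37.9 82.5 -0.1 59.5 55.3] F [ 1.2 -3.7  1.1] open 14.3
wz -104.4 then shift units x 0.05 y -0.02 z 0.24
now-axes shift [-0.03 -0.04  0.24] toolz [ 0.002 -0.002 -1.   ]
```

>>> move_arm(moves=[{"hand": 10, "x": 0, "y": 0, "z": -0.04, "wx": 0, "wy": 0, "wz": 2}, {"hand": 10, "x": 0, "y": 0, "z": -0.04, "wx": 0, "wy": 0, "wz": 2}, {"hand": 10, "x": 0, "y": 0, "z": -0.04, "wx": 0, "wy": 0, "wz": 2}, {"hand": 10, "x": 0, "y": 0, "z": -0.04, "wx": 0, "wy": 0, "wz": 2}])

```text
time_s: 25.25
position: [0.6324, 0.1578, 0.1393]
tcp_rot: [[0.856, 0.517, 0.003], [0.517, -0.856, -0.001], [0.002, 0.002, -1.0]]
force: [3.1, -3.8, -3.4]
opening: 0.171
```

>>> move_arm(moves=[{"hand": 10, "x": 0, "y": 0, "z": -0.06, "wx": 0, "wy": 0, "wz": 2}, {"hand": 10, "x": 0, "y": 0, "z": -0.06, "wx": 0, "wy": 0, "wz": 2}, {"hand": 10, "x": 0, "y": 0, "z": -0.06, "wx": 0, "wy": 0, "wz": 0}])

```text
time_s: 25.55
position: [0.6319, 0.1575, 0.1437]
tcp_rot: [[0.889, 0.457, 0.001], [0.457, -0.889, -0.002], [0.0, 0.002, -1.0]]
force: [3.1, -4.3, -3.5]
opening: 0.17
```

>>> move_arm(moves=[{"hand": 10, "x": 0, "y": 0, "z": -0.2, "wx": 0, "wy": 0, "wz": 0}, {"hand": 10, "x": 0, "y": 0, "z": -0.3, "wx": 0, "wy": 0, "wz": 0}, {"hand": 10, "x": 0, "y": 0, "z": -0.5, "wx": 0, "wy": 0, "wz": 0}, {"hand": 10, "x": 0, "y": 0, "z": -0.8, "wx": 0, "wy": 0, "wz": 0}, {"hand": 10, "x": 0, "y": 0, "z": -0.8, "wx": 0, "wy": 0, "wz": 0}, {"hand": 10, "x": 0, "y": 0, "z": 0, "wx": 0, "wy": 0, "wz": 0}])

```text
time_s: 26.15
position: [0.6334, 0.1596, 0.2137]
tcp_rot: [[0.89, 0.455, 0.008], [0.456, -0.89, 0.001], [0.008, 0.002, -1.0]]
force: [0.2, 0.3, 0.5]
opening: 0.17
```

```bash
python3 plan.py 0.522 -0.3 0.185 81.4;python3 - <<'E'
from h import *
c=vision.capture("wrist"); cv2.imwrite("pics/w9.png",c["image"][:,:,::-1])
c=vision.capture("side"); cv2.imwrite("pics/s9.png",c["image"][:,:,::-1])
E
```

```text
t 26.1 pos [0.6334 0.1596 0.2137] yaw 27.1 J [ 4.3 32.8 78.7  0.  68.1 67.2] F [0.2 0.3 0.5] open 14.8
wz -54.3 then shift units x -18.84 y -1.66 z 1.15
now-axes shift [-12.35  14.33   1.09] toolz [ 0.008  0.001 -1.   ]
```

View pics/w9.png

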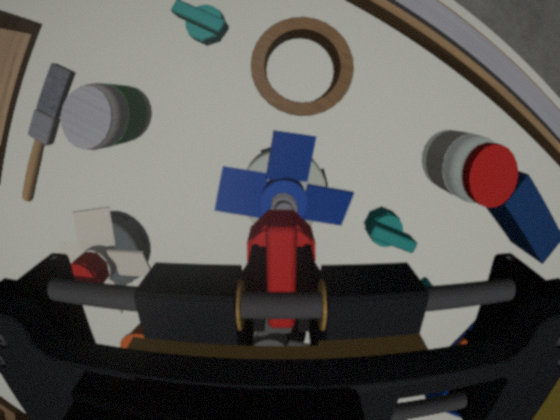

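View pics/s9.png

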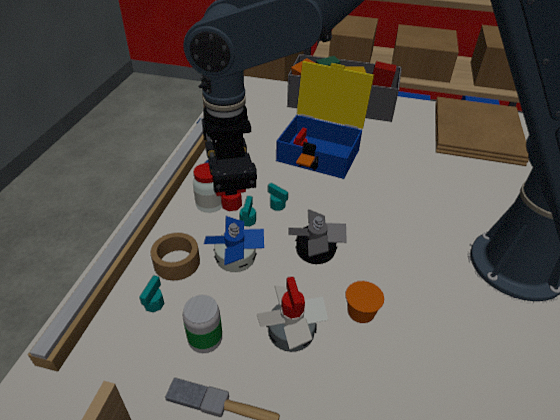

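>>> move_arm(moves=[{"hand": 10, "x": 0, "y": 0, "z": 0, "wx": 0, "wy": 0, "wz": -7.7}, {"hand": 10, "x": 0, "y": 0, "z": 0, "wx": 0, "wy": 0, "wz": -7.7}, {"hand": 10, "x": 0, "y": 0, "z": 0, "wx": 0, "wy": 0, "wz": -7.7}, {"hand": 10, "x": 0, "y": 0, "z": 0, "wx": 0, "wy": 0, "wz": -7.7}, {"hand": 10, "x": 0, "y": 0, "z": 0, "wx": 0, "wy": 0, "wz": -7.7}, {"hand": 10, "x": 0, "y": 0, "z": 0, "wx": 0, "wy": 0, "wz": -7.7}, {"hand": 10, "x": 0, "y": 0, "z": 0, "wx": 0, "wy": 0, "wz": -8.1}, {"hand": 10, "x": -0.8, "y": -0.08, "z": 0, "wx": 0, "wy": 0, "wz": 0}, {"hand": 10, "x": -1, "y": -0.08, "z": 0, "wx": 0, "wy": 0, "wz": 0}, {"hand": 10, "x": -1, "y": -0.08, "z": 0, "wx": 0, "wy": 0, "wz": 0}, {"hand": 10, "x": -1, "y": -0.08, "z": 0, "wx": 0, "wy": 0, "wz": 0}, {"hand": 10, "x": -1, "y": -0.08, "z": 0, "wx": 0, "wy": 0, "wz": 0}, {"hand": 10, "x": -1, "y": -0.08, "z": 0, "wx": 0, "wy": 0, "wz": 0}, {"hand": 10, "x": -1, "y": -0.08, "z": 0, "wx": 0, "wy": 0, "wz": 0}, {"hand": 10, "x": -1, "y": -0.08, "z": 0, "wx": 0, "wy": 0, "wz": 0}, {"hand": 10, "x": -1, "y": -0.08, "z": 0, "wx": 0, "wy": 0, "wz": 0}, {"hand": 10, "x": -1, "y": -0.08, "z": 0, "wx": 0, "wy": 0, "wz": 0}, {"hand": 10, "x": -0.8, "y": -0.08, "z": 0, "wx": 0, "wy": 0, "wz": 0}, {"hand": 10, "x": 0, "y": 0, "z": 0, "wx": 0, "wy": 0, "wz": 0}])

```text
time_s: 28.15
position: [0.5683, -0.1018, 0.208]
tcp_rot: [[0.153, 0.988, -0.002], [0.988, -0.153, 0.0], [0.0, -0.003, -1.0]]
force: [0.0, 0.4, -0.5]
opening: 0.172
```

```bash
python3 plan.py 0.522 -0.3 0.175 81.4
```

```text
t 28.1 pos [ 0.5683 -0.1018  0.208 ] yaw 81.2 J [-21.2  27.6  89.9  -0.   62.7 -12.4] F [ 0.   0.4 -0.5] open 15.0
wz -0.2 then shift units x -8.12 y -0.65 z 1.32
now-axes shift [-8.12 -0.61  1.32] toolz [-0.002  0.    -1.   ]
```

>>> move_arm(moves=[{"hand": 10, "x": -0.8, "y": -0.06, "z": 0.12, "wx": 0, "wy": 0, "wz": 0}, {"hand": 10, "x": -0.8, "y": -0.06, "z": 0.12, "wx": 0, "wy": 0, "wz": 0}, {"hand": 10, "x": -0.8, "y": -0.06, "z": 0.12, "wx": 0, "wy": 0, "wz": 0}, {"hand": 10, "x": -0.8, "y": -0.06, "z": 0.12, "wx": 0, "wy": 0, "wz": 0}, {"hand": 10, "x": -0.8, "y": -0.06, "z": 0.12, "wx": 0, "wy": 0, "wz": 0}, {"hand": 10, "x": -0.8, "y": -0.06, "z": 0.12, "wx": 0, "wy": 0, "wz": 0}, {"hand": 10, "x": -0.8, "y": -0.06, "z": 0.12, "wx": 0, "wy": 0, "wz": 0}, {"hand": 10, "x": -0.8, "y": -0.06, "z": 0.12, "wx": 0, "wy": 0, "wz": 0}, {"hand": 10, "x": -0.8, "y": -0.06, "z": 0.12, "wx": 0, "wy": 0, "wz": 0}, {"hand": 10, "x": -0.8, "y": -0.06, "z": 0.12, "wx": 0, "wy": 0, "wz": 0}, {"hand": 10, "x": 0, "y": 0, "z": 0.1, "wx": 0, "wy": 0, "wz": 0}, {"hand": 10, "x": 0, "y": 0, "z": 0, "wx": 0, "wy": 0, "wz": 0}, {"hand": 10, "x": 0, "y": 0, "z": 0, "wx": 0, "wy": 0, "wz": 0}])

```text
time_s: 29.45
position: [0.5246, -0.2937, 0.1763]
tcp_rot: [[0.15, 0.989, -0.001], [0.989, -0.15, 0.002], [0.001, -0.001, -1.0]]
force: [-0.4, 0.7, -0.8]
opening: 0.168
```

```bash
python3 plan.py 0.522 -0.3 0.044 81.4;python3 - <<'E'
from h import *
c=vision.capture("wrist"); cv2.imwrite("pics/w10.png",c["image"][:,:,::-1])
E
```

```text
t 29.4 pos [ 0.5246 -0.2937  0.1763] yaw 81.4 J [-39.9  31.6  88.2   0.   60.4 -31.3] F [-0.4  0.7 -0.8] open 14.6
wz -0.0 then shift units x -0.26 y -0.06 z 5.29
now-axes shift [-0.27 -0.06  5.29] toolz [-0.001  0.002 -1.   ]
```

View pics/w10.png

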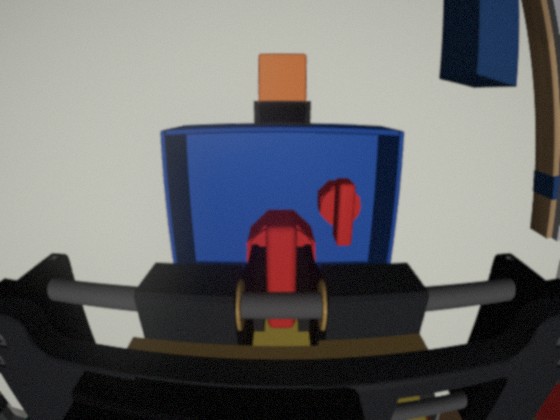

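>>> move_arm(moves=[{"hand": 10, "x": -0.26, "y": -0.06, "z": 0.7, "wx": 0, "wy": 0, "wz": 0}, {"hand": 10, "x": 0, "y": 0, "z": 0.9, "wx": 0, "wy": 0, "wz": 0}, {"hand": 10, "x": 0, "y": 0, "z": 0.9, "wx": 0, "wy": 0, "wz": 0}, {"hand": 10, "x": 0, "y": 0, "z": 0.9, "wx": 0, "wy": 0, "wz": 0}, {"hand": 10, "x": 0, "y": 0, "z": 0.8, "wx": 0, "wy": 0, "wz": 0}, {"hand": 10, "x": 0, "y": 0, "z": 0.7, "wx": 0, "wy": 0, "wz": 0}, {"hand": 10, "x": 0, "y": 0, "z": 0.35, "wx": 0, "wy": 0, "wz": 0}, {"hand": 10, "x": 0, "y": 0, "z": 0, "wx": 0, "wy": 0, "wz": 0}, {"hand": 10, "x": 0, "y": 0, "z": 0, "wx": 0, "wy": 0, "wz": 0}, {"hand": 30, "x": 0, "y": 0, "z": 0, "wx": 0, "wy": 0, "wz": 0}, {"hand": 30, "x": 0, "y": 0, "z": 0, "wx": 0, "wy": 0, "wz": 0}, {"hand": 30, "x": 0, "y": 0, "z": 0, "wx": 0, "wy": 0, "wz": 0}, {"hand": 30, "x": 0, "y": 0, "z": -0.5, "wx": 0, "wy": 0, "wz": 0}, {"hand": 30, "x": 0, "y": 0, "z": -0.8, "wx": 0, "wy": 0, "wz": 0}, {"hand": 30, "x": 0, "y": 0, "z": -1, "wx": 0, "wy": 0, "wz": 0}, {"hand": 30, "x": 0, "y": 0, "z": -1, "wx": 0, "wy": 0, "wz": 0}, {"hand": 30, "x": 0, "y": 0, "z": -1, "wx": 0, "wy": 0, "wz": 0}, {"hand": 30, "x": 0, "y": 0, "z": -1, "wx": 0, "wy": 0, "wz": 0}, {"hand": 30, "x": 0, "y": 0, "z": 0, "wx": 0, "wy": 0, "wz": 0}])

```text
time_s: 31.4
position: [0.5243, -0.3034, 0.1829]
tcp_rot: [[0.151, 0.989, 0.007], [0.989, -0.151, -0.006], [-0.005, 0.008, -1.0]]
force: [0.4, -0.2, 0.0]
opening: 0.346
```

```bash
python3 plan.py 0.466 0.315 0.18 81.4;python3 - <<'E'
from h import *
c=vision.capture("wrist"); cv2.imwrite("pics/w11.png",c["image"][:,:,::-1])
E
```

```text
t 31.4 pos [ 0.5243 -0.3034  0.1829] yaw 81.3 J [-40.6  31.2  87.7   0.   60.6 -32. ] F [ 0.4 -0.2  0. ] open 30.1
wz -0.1 then shift units x 24.11 y -6.00 z 0.12
now-axes shift [24.1  -6.03 -0.05] toolz [ 0.007 -0.006 -1.   ]
```

View pics/w11.png

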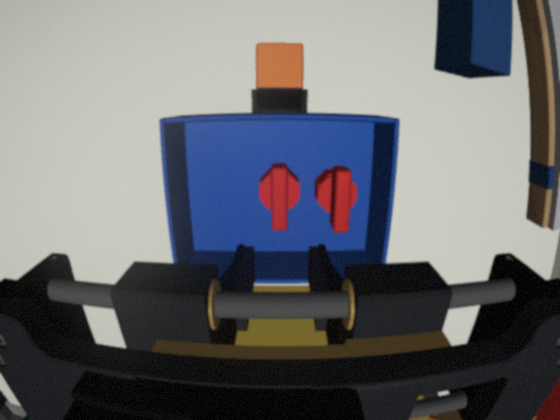

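>>> move_arm(moves=[{"hand": 50, "x": 0.8, "y": -0.2, "z": 0, "wx": 0, "wy": 0, "wz": 0}, {"hand": 50, "x": 1, "y": -0.25, "z": 0, "wx": 0, "wy": 0, "wz": 0}, {"hand": 50, "x": 1, "y": -0.25, "z": 0, "wx": 0, "wy": 0, "wz": 0}, {"hand": 50, "x": 1, "y": -0.25, "z": 0, "wx": 0, "wy": 0, "wz": 0}, {"hand": 50, "x": 1, "y": -0.25, "z": 0, "wx": 0, "wy": 0, "wz": 0}, {"hand": 50, "x": 1, "y": -0.25, "z": 0, "wx": 0, "wy": 0, "wz": 0}, {"hand": 50, "x": 1, "y": -0.25, "z": 0, "wx": 0, "wy": 0, "wz": 0}, {"hand": 50, "x": 1, "y": -0.25, "z": 0, "wx": 0, "wy": 0, "wz": 0}, {"hand": 50, "x": 1, "y": -0.25, "z": 0, "wx": 0, "wy": 0, "wz": 0}, {"hand": 50, "x": 1, "y": -0.25, "z": 0, "wx": 0, "wy": 0, "wz": 0}, {"hand": 50, "x": 1, "y": -0.25, "z": 0, "wx": 0, "wy": 0, "wz": 0}, {"hand": 50, "x": 1, "y": -0.25, "z": 0, "wx": 0, "wy": 0, "wz": 0}, {"hand": 50, "x": 1, "y": -0.25, "z": 0, "wx": 0, "wy": 0, "wz": 0}, {"hand": 50, "x": 1, "y": -0.25, "z": 0, "wx": 0, "wy": 0, "wz": 0}, {"hand": 50, "x": 1, "y": -0.25, "z": 0, "wx": 0, "wy": 0, "wz": 0}, {"hand": 50, "x": 1, "y": -0.25, "z": 0, "wx": 0, "wy": 0, "wz": 0}, {"hand": 50, "x": 1, "y": -0.25, "z": 0, "wx": 0, "wy": 0, "wz": 0}, {"hand": 50, "x": 1, "y": -0.25, "z": 0, "wx": 0, "wy": 0, "wz": 0}, {"hand": 50, "x": 1, "y": -0.25, "z": 0, "wx": 0, "wy": 0, "wz": 0}, {"hand": 50, "x": 1, "y": -0.25, "z": 0, "wx": 0, "wy": 0, "wz": 0}])

```text
time_s: 33.45
position: [0.4731, 0.2072, 0.1771]
tcp_rot: [[0.151, 0.989, -0.002], [0.989, -0.151, -0.0], [-0.001, -0.002, -1.0]]
force: [0.3, -0.1, -1.0]
opening: 0.57
```

```bash
python3 plan.py 0.466 0.315 0.18 117.3
```

```text
t 33.5 pos [0.4731 0.2072 0.1771] yaw 81.3 J [ 11.2  25.6 100.2  -0.   54.3  19.9] F [ 0.3 -0.1 -1. ] open 49.6
wz -36.0 then shift units x 3.96 y 1.72 z -0.12
now-axes shift [ 4.22 -0.93 -0.12] toolz [-0.002 -0.    -1.   ]
```

>>> move_arm(moves=[{"hand": 50, "x": 0, "y": 0, "z": 0, "wx": 0, "wy": 0, "wz": -7.2}, {"hand": 50, "x": 0, "y": 0, "z": 0, "wx": 0, "wy": 0, "wz": -7.2}, {"hand": 50, "x": 0, "y": 0, "z": 0, "wx": 0, "wy": 0, "wz": -7.2}, {"hand": 50, "x": 0, "y": 0, "z": 0, "wx": 0, "wy": 0, "wz": -7.2}, {"hand": 50, "x": 0, "y": 0, "z": 0, "wx": 0, "wy": 0, "wz": -7.2}, {"hand": 50, "x": 0.65, "y": 0.28, "z": 0, "wx": 0, "wy": 0, "wz": 0}, {"hand": 50, "x": 0.65, "y": 0.28, "z": 0, "wx": 0, "wy": 0, "wz": 0}, {"hand": 50, "x": 0.65, "y": 0.28, "z": 0, "wx": 0, "wy": 0, "wz": 0}, {"hand": 50, "x": 0.65, "y": 0.28, "z": 0, "wx": 0, "wy": 0, "wz": 0}, {"hand": 50, "x": 0.65, "y": 0.28, "z": 0, "wx": 0, "wy": 0, "wz": 0}, {"hand": 50, "x": 0.65, "y": 0.28, "z": 0, "wx": 0, "wy": 0, "wz": 0}, {"hand": 50, "x": 0, "y": 0, "z": 0, "wx": 0, "wy": 0, "wz": 0}, {"hand": 50, "x": 0, "y": 0, "z": 0, "wx": 0, "wy": 0, "wz": 0}, {"hand": 50, "x": 0, "y": 0, "z": 0, "wx": 0, "wy": 0, "wz": 0}])

```text
time_s: 34.85
position: [0.4664, 0.3114, 0.1775]
tcp_rot: [[-0.459, 0.889, -0.001], [0.889, 0.459, -0.001], [-0.0, -0.002, -1.0]]
force: [-0.4, 0.3, -0.4]
opening: 0.575
```

```bash
python3 plan.py 0.466 0.315 0.121 117.3;python3 - <<'E'
from h import *
c=vision.capture("wrist"); cv2.imwrite("pics/w12.png",c["image"][:,:,::-1])
E
```

```text
t 34.9 pos [0.4664 0.3114 0.1775] yaw 117.3 J [22.3 28.6 94.  -0.  57.5 -5. ] F [-0.4  0.3 -0.4] open 50.1
wz 0.0 then shift units x 0.14 y 0.05 z 2.26
now-axes shift [0.14 0.06 2.26] toolz [-0.001 -0.001 -1.   ]
```

View pics/w12.png

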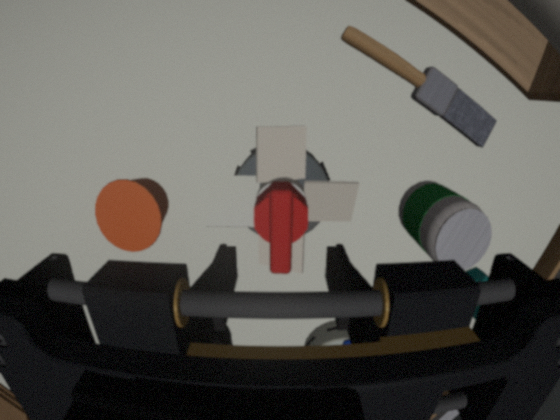

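>>> move_arm(moves=[{"hand": 50, "x": 0.14, "y": 0.03, "z": 0.7, "wx": 0, "wy": 0, "wz": 0}, {"hand": 50, "x": 0, "y": 0, "z": 0.7, "wx": 0, "wy": 0, "wz": 0}, {"hand": 50, "x": 0, "y": 0, "z": 0.5, "wx": 0, "wy": 0, "wz": 0}, {"hand": 50, "x": 0, "y": 0, "z": 0.3, "wx": 0, "wy": 0, "wz": 0}, {"hand": 50, "x": 0, "y": 0, "z": 0, "wx": 0, "wy": 0, "wz": 0}, {"hand": 50, "x": 0, "y": 0, "z": 0, "wx": 0, "wy": 0, "wz": 0}, {"hand": 10, "x": 0, "y": 0, "z": 0, "wx": 0, "wy": 0, "wz": 0}, {"hand": 10, "x": 0, "y": 0, "z": 0, "wx": 0, "wy": 0, "wz": 0}, {"hand": 10, "x": 0, "y": 0, "z": 0, "wx": 0, "wy": 0, "wz": 0}, {"hand": 10, "x": 0, "y": 0, "z": 0, "wx": 0, "wy": 0, "wz": 0}, {"hand": 10, "x": 0, "y": 0, "z": 0, "wx": 0, "wy": 0, "wz": 0}, {"hand": 10, "x": 0, "y": 0, "z": 0, "wx": 0, "wy": 0, "wz": 0}, {"hand": 10, "x": 0, "y": 0, "z": 0, "wx": 0, "wy": 0, "wz": 0}])

```text
time_s: 36.2
position: [0.4655, 0.3156, 0.1229]
tcp_rot: [[-0.459, 0.888, -0.001], [0.888, 0.459, -0.0], [0.0, -0.001, -1.0]]
force: [-0.1, 0.4, -0.2]
opening: 0.164
```

```bash
python3 plan.py 0.466 0.315 0.121 117.3
```

```text
t 36.2 pos [0.4655 0.3156 0.1229] yaw 117.3 J [22.8 33.3 96.3 -0.  50.5 -4.6] F [-0.1  0.4 -0.2] open 14.2
wz 0.0 then shift units x -0.03 y 0.01 z 0.07
now-axes shift [-0.03  0.01  0.07] toolz [-0.001 -0.    -1.   ]
```

>>> move_arm(moves=[{"hand": 10, "x": 0, "y": 0, "z": -0.018, "wx": 0, "wy": 0, "wz": 8}, {"hand": 10, "x": 0, "y": 0, "z": -0.018, "wx": 0, "wy": 0, "wz": 8}, {"hand": 10, "x": 0, "y": 0, "z": -0.018, "wx": 0, "wy": 0, "wz": 8}, {"hand": 10, "x": 0, "y": 0, "z": -0.018, "wx": 0, "wy": 0, "wz": 8}, {"hand": 10, "x": 0, "y": 0, "z": -0.018, "wx": 0, "wy": 0, "wz": 8}])

```text
time_s: 36.7
position: [0.466, 0.3158, 0.1252]
tcp_rot: [[0.225, 0.974, 0.0], [0.974, -0.225, 0.0], [0.0, 0.0, -1.0]]
force: [0.1, -0.7, -0.5]
opening: 0.171
```

>>> move_arm(moves=[{"hand": 10, "x": 0, "y": 0, "z": -0.018, "wx": 0, "wy": 0, "wz": 8}, {"hand": 10, "x": 0, "y": 0, "z": -0.018, "wx": 0, "wy": 0, "wz": 8}, {"hand": 10, "x": 0, "y": 0, "z": -0.018, "wx": 0, "wy": 0, "wz": 8}, {"hand": 10, "x": 0, "y": 0, "z": -0.018, "wx": 0, "wy": 0, "wz": 8}, {"hand": 10, "x": 0, "y": 0, "z": -0.018, "wx": 0, "wy": 0, "wz": 8}, {"hand": 10, "x": 0, "y": 0, "z": -0.018, "wx": 0, "wy": 0, "wz": 8}, {"hand": 10, "x": 0, "y": 0, "z": -0.018, "wx": 0, "wy": 0, "wz": 8}, {"hand": 10, "x": 0, "y": 0, "z": -0.018, "wx": 0, "wy": 0, "wz": 8}, {"hand": 10, "x": 0, "y": 0, "z": -0.018, "wx": 0, "wy": 0, "wz": 8}, {"hand": 10, "x": 0, "y": 0, "z": -0.018, "wx": 0, "wy": 0, "wz": 8}, {"hand": 10, "x": 0, "y": 0, "z": -0.018, "wx": 0, "wy": 0, "wz": 8}, {"hand": 10, "x": 0, "y": 0, "z": -0.018, "wx": 0, "wy": 0, "wz": 8}, {"hand": 10, "x": 0, "y": 0, "z": 0, "wx": 0, "wy": 0, "wz": 0}])

```text
time_s: 38.0
position: [0.4658, 0.3146, 0.1304]
tcp_rot: [[0.948, -0.319, -0.001], [-0.319, -0.948, -0.002], [0.0, 0.002, -1.0]]
force: [-0.0, -3.5, -0.3]
opening: 0.167
```

```bash
python3 plan.py 0.466 0.315 0.121 117.3
```

```text
t 38.0 pos [0.4658 0.3146 0.1304] yaw -18.6 J [ 2.270e+01  3.260e+01  9.600e+01 -1.000e-01  5.150e+01  1.314e+02] F [-0.  -3.5 -0.3] open 14.6
wz -135.9 then shift units x 0.01 y 0.01 z 0.38
now-axes shift [ 0.   -0.02  0.38] toolz [-0.001 -0.002 -1.   ]
```

Regrip: open, turn back a half turn, close.

>>> move_arm(moves=[{"hand": 75, "x": 0, "y": 0, "z": 0, "wx": 0, "wy": 0, "wz": 0}, {"hand": 75, "x": 0, "y": 0, "z": 0, "wx": 0, "wy": 0, "wz": 0}, {"hand": 75, "x": 0, "y": 0, "z": 0, "wx": 0, "wy": 0, "wz": 0}, {"hand": 75, "x": 0, "y": 0, "z": 0, "wx": 0, "wy": 0, "wz": 0}, {"hand": 75, "x": 0, "y": 0, "z": 0, "wx": 0, "wy": 0, "wz": 0}, {"hand": 75, "x": 0, "y": 0, "z": 0, "wx": 0, "wy": 0, "wz": 0}, {"hand": 75, "x": 0, "y": 0, "z": 0, "wx": 0, "wy": 0, "wz": 0}, {"hand": 75, "x": 0, "y": 0, "z": 0, "wx": 0, "wy": 0, "wz": 0}, {"hand": 75, "x": 0, "y": 0, "z": 0, "wx": 0, "wy": 0, "wz": -8}, {"hand": 75, "x": 0, "y": 0, "z": 0, "wx": 0, "wy": 0, "wz": -8}, {"hand": 75, "x": 0, "y": 0, "z": 0, "wx": 0, "wy": 0, "wz": -8}, {"hand": 75, "x": 0, "y": 0, "z": 0, "wx": 0, "wy": 0, "wz": -8}, {"hand": 75, "x": 0, "y": 0, "z": 0, "wx": 0, "wy": 0, "wz": -8}, {"hand": 75, "x": 0, "y": 0, "z": 0, "wx": 0, "wy": 0, "wz": -8}, {"hand": 75, "x": 0, "y": 0, "z": 0, "wx": 0, "wy": 0, "wz": -8}, {"hand": 75, "x": 0, "y": 0, "z": 0, "wx": 0, "wy": 0, "wz": -8}, {"hand": 75, "x": 0, "y": 0, "z": 0, "wx": 0, "wy": 0, "wz": -8}, {"hand": 75, "x": 0, "y": 0, "z": 0, "wx": 0, "wy": 0, "wz": -8}])

```text
time_s: 39.8
position: [0.4659, 0.3157, 0.1307]
tcp_rot: [[0.475, 0.88, 0.0], [0.88, -0.475, 0.0], [0.0, 0.0, -1.0]]
force: [-0.3, 0.8, -0.9]
opening: 0.864
```

>>> move_arm(moves=[{"hand": 75, "x": 0, "y": 0, "z": 0, "wx": 0, "wy": 0, "wz": -8}, {"hand": 75, "x": 0, "y": 0, "z": 0, "wx": 0, "wy": 0, "wz": -8}, {"hand": 75, "x": 0, "y": 0, "z": 0, "wx": 0, "wy": 0, "wz": -8}, {"hand": 75, "x": 0, "y": 0, "z": 0, "wx": 0, "wy": 0, "wz": -8}, {"hand": 75, "x": 0, "y": 0, "z": 0, "wx": 0, "wy": 0, "wz": -8}, {"hand": 75, "x": 0, "y": 0, "z": 0, "wx": 0, "wy": 0, "wz": -8}, {"hand": 75, "x": 0, "y": 0, "z": 0, "wx": 0, "wy": 0, "wz": -8}, {"hand": 75, "x": 0, "y": 0, "z": 0, "wx": 0, "wy": 0, "wz": -8}, {"hand": 75, "x": 0, "y": 0, "z": 0, "wx": 0, "wy": 0, "wz": -8}, {"hand": 75, "x": 0, "y": 0, "z": 0, "wx": 0, "wy": 0, "wz": -8}, {"hand": 75, "x": 0, "y": 0, "z": 0, "wx": 0, "wy": 0, "wz": -8}, {"hand": 75, "x": 0, "y": 0, "z": 0, "wx": 0, "wy": 0, "wz": -8}, {"hand": 75, "x": 0, "y": 0, "z": 0, "wx": 0, "wy": 0, "wz": -4}, {"hand": 75, "x": 0, "y": 0, "z": 0, "wx": 0, "wy": 0, "wz": 0}])

```text
time_s: 41.2
position: [0.4659, 0.3157, 0.1306]
tcp_rot: [[-0.947, 0.32, 0.0], [0.32, 0.947, 0.0], [-0.0, 0.0, -1.0]]
force: [-0.2, -0.3, -0.2]
opening: 0.859
```

```bash
python3 plan.py 0.466 0.315 0.130 161.4;python3 - <<'E'
from h import *
c=vision.capture("wrist"); cv2.imwrite("pics/w13.png",c["image"][:,:,::-1])
E
```

```text
t 41.2 pos [0.4659 0.3157 0.1306] yaw 161.3 J [ 22.7  32.6  96.   -0.   51.4 -48.6] F [-0.2 -0.3 -0.2] open 74.7
wz -0.1 then shift units x -0.01 y -0.03 z 0.03
now-axes shift [-0.01 -0.03  0.03] toolz [ 0.  0. -1.]
```

View pics/w13.png

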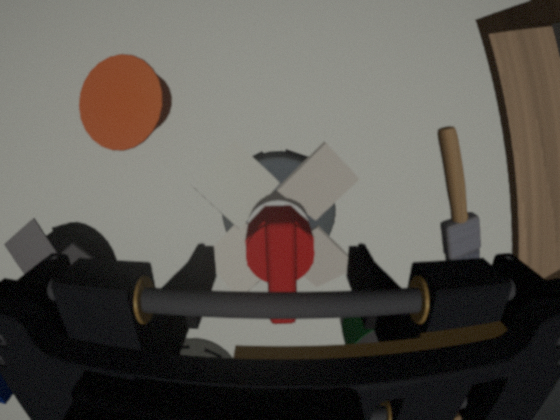

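Aligned. Close and unscrew the remaining ~112°.

>>> move_arm(moves=[{"hand": 10, "x": 0, "y": 0, "z": 0, "wx": 0, "wy": 0, "wz": 0}, {"hand": 10, "x": 0, "y": 0, "z": 0, "wx": 0, "wy": 0, "wz": 0}, {"hand": 10, "x": 0, "y": 0, "z": 0, "wx": 0, "wy": 0, "wz": 0}, {"hand": 10, "x": 0, "y": 0, "z": 0, "wx": 0, "wy": 0, "wz": 0}, {"hand": 10, "x": 0, "y": 0, "z": 0, "wx": 0, "wy": 0, "wz": 0}, {"hand": 10, "x": 0, "y": 0, "z": 0, "wx": 0, "wy": 0, "wz": 0}, {"hand": 10, "x": 0, "y": 0, "z": 0, "wx": 0, "wy": 0, "wz": 0}, {"hand": 10, "x": 0, "y": 0, "z": 0, "wx": 0, "wy": 0, "wz": 0}, {"hand": 10, "x": 0, "y": 0, "z": 0, "wx": 0, "wy": 0, "wz": 0}, {"hand": 10, "x": 0, "y": 0, "z": 0, "wx": 0, "wy": 0, "wz": 0}])

```text
time_s: 42.25
position: [0.4658, 0.3155, 0.1307]
tcp_rot: [[-0.947, 0.32, -0.0], [0.32, 0.947, -0.001], [0.0, -0.001, -1.0]]
force: [0.3, -0.6, 1.3]
opening: 0.169
```

>>> move_arm(moves=[{"hand": 10, "x": 0, "y": 0, "z": -0.018, "wx": 0, "wy": 0, "wz": 8}, {"hand": 10, "x": 0, "y": 0, "z": -0.018, "wx": 0, "wy": 0, "wz": 8}, {"hand": 10, "x": 0, "y": 0, "z": -0.018, "wx": 0, "wy": 0, "wz": 8}, {"hand": 10, "x": 0, "y": 0, "z": -0.018, "wx": 0, "wy": 0, "wz": 8}, {"hand": 10, "x": 0, "y": 0, "z": -0.018, "wx": 0, "wy": 0, "wz": 8}, {"hand": 10, "x": 0, "y": 0, "z": -0.018, "wx": 0, "wy": 0, "wz": 8}, {"hand": 10, "x": 0, "y": 0, "z": -0.018, "wx": 0, "wy": 0, "wz": 8}, {"hand": 10, "x": 0, "y": 0, "z": -0.018, "wx": 0, "wy": 0, "wz": 8}, {"hand": 10, "x": 0, "y": 0, "z": -0.018, "wx": 0, "wy": 0, "wz": 8}, {"hand": 10, "x": 0, "y": 0, "z": -0.018, "wx": 0, "wy": 0, "wz": 8}, {"hand": 10, "x": 0, "y": 0, "z": -0.018, "wx": 0, "wy": 0, "wz": 8}, {"hand": 10, "x": 0, "y": 0, "z": -0.018, "wx": 0, "wy": 0, "wz": 8}, {"hand": 10, "x": 0, "y": 0, "z": -0.018, "wx": 0, "wy": 0, "wz": 8}, {"hand": 10, "x": 0, "y": 0, "z": -0.018, "wx": 0, "wy": 0, "wz": 8}, {"hand": 10, "x": 0, "y": 0, "z": 0, "wx": 0, "wy": 0, "wz": 0}])

```text
time_s: 43.75
position: [0.4651, 0.3146, 0.1369]
tcp_rot: [[0.651, 0.759, -0.002], [0.759, -0.651, -0.002], [-0.003, -0.0, -1.0]]
force: [-0.8, -3.8, 2.5]
opening: 0.174
```

>>> move_arm(moves=[{"hand": 10, "x": 0, "y": 0, "z": -0.04, "wx": 0, "wy": 0, "wz": 3}, {"hand": 10, "x": 0, "y": 0, "z": -0.04, "wx": 0, "wy": 0, "wz": 3}, {"hand": 10, "x": 0, "y": 0, "z": -0.04, "wx": 0, "wy": 0, "wz": 3}, {"hand": 10, "x": 0, "y": 0, "z": -0.04, "wx": 0, "wy": 0, "wz": 0}])

```text
time_s: 44.15
position: [0.4647, 0.3151, 0.1401]
tcp_rot: [[0.76, 0.649, -0.003], [0.649, -0.76, -0.001], [-0.003, -0.001, -1.0]]
force: [-1.3, -2.4, -3.1]
opening: 0.17
```

>>> move_arm(moves=[{"hand": 10, "x": 0, "y": 0, "z": -0.06, "wx": 0, "wy": 0, "wz": 0}, {"hand": 10, "x": 0, "y": 0, "z": -0.1, "wx": 0, "wy": 0, "wz": 0}, {"hand": 10, "x": 0, "y": 0, "z": -0.2, "wx": 0, "wy": 0, "wz": 0}, {"hand": 10, "x": 0, "y": 0, "z": -0.3, "wx": 0, "wy": 0, "wz": 0}, {"hand": 10, "x": 0, "y": 0, "z": -0.5, "wx": 0, "wy": 0, "wz": 0}, {"hand": 10, "x": 0, "y": 0, "z": -0.8, "wx": 0, "wy": 0, "wz": 0}, {"hand": 10, "x": 0, "y": 0, "z": -0.8, "wx": 0, "wy": 0, "wz": 0}, {"hand": 10, "x": 0, "y": 0, "z": 0, "wx": 0, "wy": 0, "wz": 0}])

```text
time_s: 44.95
position: [0.4685, 0.3171, 0.214]
tcp_rot: [[0.762, 0.648, 0.008], [0.648, -0.762, 0.004], [0.009, 0.002, -1.0]]
force: [0.0, 0.1, -0.2]
opening: 0.171
```

```bash
python3 plan.py 0.463 -0.291 0.21 81.4;python3 - <<'E'
from h import *
c=vision.capture("wrist"); cv2.imwrite("pics/w14.png",c["image"][:,:,::-1])
c=vision.capture("top"); W=cloud(c); cv2.imwrite("pics/t14.png",c["image"][:,:,::-1])
E
```

```text
t 45.0 pos [0.4685 0.3171 0.214 ] yaw 40.4 J [22.8 26.  91.7  0.  61.8 72.4] F [ 0.   0.1 -0.2] open 14.9
wz -41.0 then shift units x -24.08 y 3.42 z 0.16
now-axes shift [-15.92  18.39   0.06] toolz [ 0.008  0.004 -1.   ]
```

View pics/w14.png

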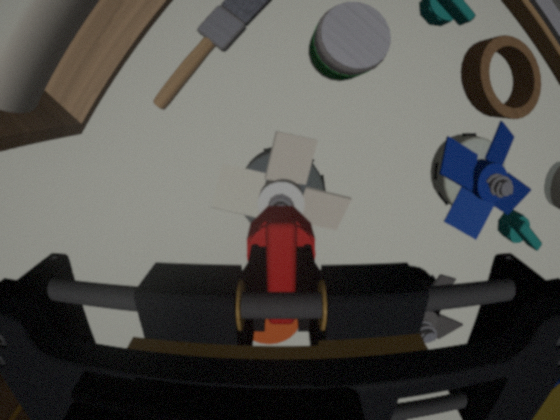

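View pics/t14.png

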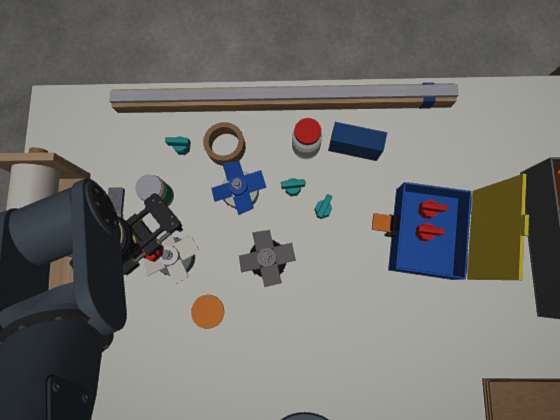

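>>> move_arm(moves=[{"hand": 10, "x": 0, "y": 0, "z": 0, "wx": 0, "wy": 0, "wz": -8.2}, {"hand": 10, "x": 0, "y": 0, "z": 0, "wx": 0, "wy": 0, "wz": -8.2}, {"hand": 10, "x": 0, "y": 0, "z": 0, "wx": 0, "wy": 0, "wz": -8.2}, {"hand": 10, "x": 0, "y": 0, "z": 0, "wx": 0, "wy": 0, "wz": -8.2}, {"hand": 10, "x": 0, "y": 0, "z": 0, "wx": 0, "wy": 0, "wz": -8.2}, {"hand": 10, "x": -0.8, "y": 0.14, "z": 0, "wx": 0, "wy": 0, "wz": 0}, {"hand": 10, "x": -1, "y": 0.14, "z": 0, "wx": 0, "wy": 0, "wz": 0}, {"hand": 10, "x": -1, "y": 0.14, "z": 0, "wx": 0, "wy": 0, "wz": 0}, {"hand": 10, "x": -1, "y": 0.14, "z": 0, "wx": 0, "wy": 0, "wz": 0}, {"hand": 10, "x": -1, "y": 0.14, "z": 0, "wx": 0, "wy": 0, "wz": 0}, {"hand": 10, "x": -1, "y": 0.14, "z": 0, "wx": 0, "wy": 0, "wz": 0}, {"hand": 10, "x": -1, "y": 0.14, "z": 0, "wx": 0, "wy": 0, "wz": 0}, {"hand": 10, "x": -1, "y": 0.14, "z": 0, "wx": 0, "wy": 0, "wz": 0}, {"hand": 10, "x": -1, "y": 0.14, "z": 0, "wx": 0, "wy": 0, "wz": 0}, {"hand": 10, "x": -1, "y": 0.14, "z": 0, "wx": 0, "wy": 0, "wz": 0}, {"hand": 10, "x": -1, "y": 0.14, "z": 0, "wx": 0, "wy": 0, "wz": 0}, {"hand": 10, "x": -1, "y": 0.14, "z": 0, "wx": 0, "wy": 0, "wz": 0}, {"hand": 10, "x": -1, "y": 0.14, "z": 0, "wx": 0, "wy": 0, "wz": 0}, {"hand": 10, "x": -1, "y": 0.14, "z": 0, "wx": 0, "wy": 0, "wz": 0}, {"hand": 10, "x": -0.8, "y": 0.14, "z": 0, "wx": 0, "wy": 0, "wz": 0}])

```text
time_s: 47.05
position: [0.4621, -0.054, 0.209]
tcp_rot: [[0.151, 0.988, -0.002], [0.988, -0.151, 0.001], [0.0, -0.002, -1.0]]
force: [-0.5, 1.2, -0.1]
opening: 0.172
```

```bash
python3 plan.py 0.463 -0.291 0.175 81.4; python3 - <<'E'
from h import *
ex=np.array([.989,-.148]);ey=np.array([.148,.989]); o=np.array([0.522,-0.305])
c=vision.capture("top"); W=cloud(c)
Q=np.stack([(W[...,0]-o[0])*ex[0]+(W[...,1]-o[1])*ex[1],(W[...,0]-o[0])*ey[0]+(W[...,1]-o[1])*ey[1],W[...,2]],-1)*1000
for m,ce,st in blobs(c,"red"):
    q=Q[m]; print("red",ce.round(),st[4],np.nanmean(q,0).round())
m=mask(c,"blue")&(abs(Q[...,0])<130)&(abs(Q[...,1])<100); q=Q[m]; r=q[q[:,2]>64]
print("rim",np.percentile(r[:,0],[2,98]).round(),np.percentile(r[:,1],[2,98]).round())
y=Q[mask(c,"yellow")]; y=y[y[:,2]>85]
for z in range(90,240,20):
    s=y[abs(y[:,2]-z)<8]
    if len(s): print(z,np.median(s[:,1]).round(),np.percentile(s[:,0],[3,97]).round())
# what is behind lid
b=Q[(np.abs(Q[...,0])<120)&(Q[...,1]<-125)]
print(np.histogram(b[:,1],np.arange(-400,-100,20)),); 
for lo in range(-300,-120,20):
    s=b[(b[:,1]>lo)&(b[:,1]<=lo+20)]
    if len(s): print(lo,np.percentile(s[:,2],[5,50,95]).round())
E
```

```text
t 47.0 pos [ 0.4621 -0.054   0.209 ] yaw 81.3 J [-20.5  19.2 105.1  -0.   55.8 -11.8] F [-0.5  1.2 -0.1] open 15.0
wz -0.1 then shift units x -9.37 y 1.45 z 1.36
now-axes shift [-9.36  1.47  1.35] toolz [-0.002  0.001 -1.   ]
red [307. 131.] 522 [187. 325. 110.]
red [432. 208.] 259 [56.  3. 53.]
red [429. 231.] 274 [-1.  6. 53.]
rim [-102.  105.] [-77.  81.]
90 -83.0 [-88.  89.]
110 -86.0 [-93.  90.]
130 -90.0 [-97.  97.]
150 -94.0 [-97.  95.]
170 -97.0 [-96.  96.]
190 -101.0 [-96.  96.]
210 -105.0 [-96.  92.]
230 -110.0 [-95. 100.]
(array([   0,    0,    0,    4,    8,    0, 1322, 2263,  251,  130,  120,
        107,   99,   64]), array([-400, -380, -360, -340, -320, -300, -280, -260, -240, -220, -200,
       -180, -160, -140, -120]))
-280 [-1. 47. 93.]
-260 [ -2.  53. 114.]
-240 [ -3.   1. 111.]
-220 [-4. -1.  2.]
-200 [-4. -1.  2.]
-180 [-4. -1.  2.]
-160 [-4. -1.  3.]
-140 [-4. -1.  3.]
```

>>> move_arm(moves=[{"hand": 10, "x": -0.85, "y": 0.13, "z": 0.12, "wx": 0, "wy": 0, "wz": 0}, {"hand": 10, "x": -0.85, "y": 0.13, "z": 0.12, "wx": 0, "wy": 0, "wz": 0}, {"hand": 10, "x": -0.85, "y": 0.13, "z": 0.12, "wx": 0, "wy": 0, "wz": 0}, {"hand": 10, "x": -0.85, "y": 0.13, "z": 0.12, "wx": 0, "wy": 0, "wz": 0}, {"hand": 10, "x": -0.85, "y": 0.13, "z": 0.12, "wx": 0, "wy": 0, "wz": 0}, {"hand": 10, "x": -0.85, "y": 0.13, "z": 0.12, "wx": 0, "wy": 0, "wz": 0}, {"hand": 10, "x": -0.85, "y": 0.13, "z": 0.12, "wx": 0, "wy": 0, "wz": 0}, {"hand": 10, "x": -0.85, "y": 0.13, "z": 0.12, "wx": 0, "wy": 0, "wz": 0}, {"hand": 10, "x": -0.85, "y": 0.13, "z": 0.12, "wx": 0, "wy": 0, "wz": 0}, {"hand": 10, "x": -0.85, "y": 0.13, "z": 0.12, "wx": 0, "wy": 0, "wz": 0}, {"hand": 10, "x": -0.85, "y": 0.13, "z": 0.12, "wx": 0, "wy": 0, "wz": 0}, {"hand": 10, "x": 0, "y": 0, "z": 0, "wx": 0, "wy": 0, "wz": 0}, {"hand": 10, "x": 0, "y": 0, "z": 0, "wx": 0, "wy": 0, "wz": 0}, {"hand": 10, "x": 0, "y": 0, "z": 0, "wx": 0, "wy": 0, "wz": 0}])

```text
time_s: 48.5
position: [0.4626, -0.2883, 0.1767]
tcp_rot: [[0.15, 0.989, -0.001], [0.989, -0.15, 0.001], [0.001, -0.001, -1.0]]
force: [-0.0, -0.4, -0.1]
opening: 0.173
```

```bash
python3 plan.py 0.462 -0.291 0.044 81.4;python3 - <<'E'
from h import *
c=vision.capture("wrist"); cv2.imwrite("pics/w15.png",c["image"][:,:,::-1])
E
```

```text
t 48.5 pos [ 0.4626 -0.2883  0.1767] yaw 81.4 J [-43.7  27.6  96.3   0.   56.2 -35.1] F [-0.  -0.4 -0.1] open 15.1
wz -0.0 then shift units x -0.11 y -0.01 z 5.31
now-axes shift [-0.12 -0.    5.31] toolz [-0.001  0.001 -1.   ]
```

View pics/w15.png

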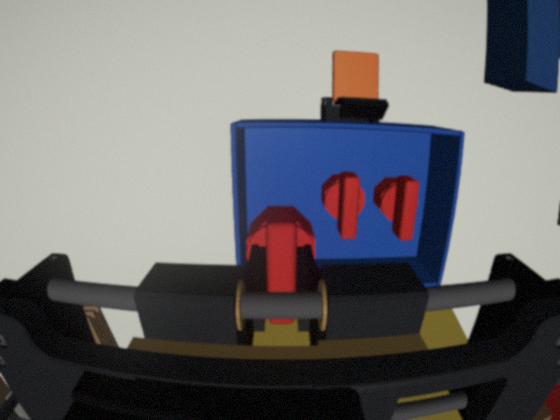

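>>> move_arm(moves=[{"hand": 10, "x": -0.1, "y": 0, "z": 0.7, "wx": 0, "wy": 0, "wz": 0}, {"hand": 10, "x": 0, "y": 0, "z": 0.9, "wx": 0, "wy": 0, "wz": 0}, {"hand": 10, "x": 0, "y": 0, "z": 0.9, "wx": 0, "wy": 0, "wz": 0}, {"hand": 10, "x": 0, "y": 0, "z": 0.9, "wx": 0, "wy": 0, "wz": 0}, {"hand": 10, "x": 0, "y": 0, "z": 0.8, "wx": 0, "wy": 0, "wz": 0}, {"hand": 10, "x": 0, "y": 0, "z": 0.7, "wx": 0, "wy": 0, "wz": 0}, {"hand": 10, "x": 0, "y": 0, "z": 0.35, "wx": 0, "wy": 0, "wz": 0}, {"hand": 10, "x": 0, "y": 0, "z": 0, "wx": 0, "wy": 0, "wz": 0}, {"hand": 10, "x": 0, "y": 0, "z": 0, "wx": 0, "wy": 0, "wz": 0}, {"hand": 30, "x": 0, "y": 0, "z": 0, "wx": 0, "wy": 0, "wz": 0}, {"hand": 30, "x": 0, "y": 0, "z": 0, "wx": 0, "wy": 0, "wz": 0}, {"hand": 30, "x": 0, "y": 0, "z": 0, "wx": 0, "wy": 0, "wz": 0}, {"hand": 30, "x": 0, "y": 0, "z": -0.5, "wx": 0, "wy": 0, "wz": 0}, {"hand": 30, "x": 0, "y": 0, "z": -0.8, "wx": 0, "wy": 0, "wz": 0}, {"hand": 30, "x": 0, "y": 0, "z": -1, "wx": 0, "wy": 0, "wz": 0}, {"hand": 30, "x": 0, "y": 0, "z": -1, "wx": 0, "wy": 0, "wz": 0}, {"hand": 30, "x": 0, "y": 0, "z": -1, "wx": 0, "wy": 0, "wz": 0}, {"hand": 30, "x": 0, "y": 0, "z": -1, "wx": 0, "wy": 0, "wz": 0}, {"hand": 30, "x": 0, "y": 0, "z": 0, "wx": 0, "wy": 0, "wz": 0}])

```text
time_s: 50.45
position: [0.4645, -0.2937, 0.1826]
tcp_rot: [[0.151, 0.989, 0.006], [0.989, -0.151, -0.006], [-0.005, 0.007, -1.0]]
force: [-0.0, -1.0, 0.1]
opening: 0.344
```

```bash
python3 plan.py 0.462 -0.291 0.2 81.4;python3 - <<'E'
from h import *
c=vision.capture("wrist"); cv2.imwrite("pics/w16.png",c["image"][:,:,::-1])
c=vision.capture("side"); cv2.imwrite("pics/s16.png",c["image"][:,:,::-1])
E
```

```text
t 50.5 pos [ 0.4645 -0.2937  0.1826] yaw 81.3 J [-44.   27.2  95.8   0.   56.5 -35.3] F [-0.  -1.   0.1] open 29.9
wz -0.1 then shift units x 0.09 y -0.11 z -0.70
now-axes shift [ 0.09 -0.11 -0.7 ] toolz [ 0.006 -0.006 -1.   ]
```

View pics/w16.png

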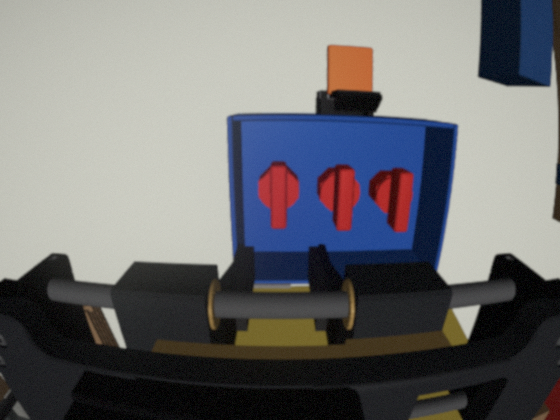

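View pics/s16.png

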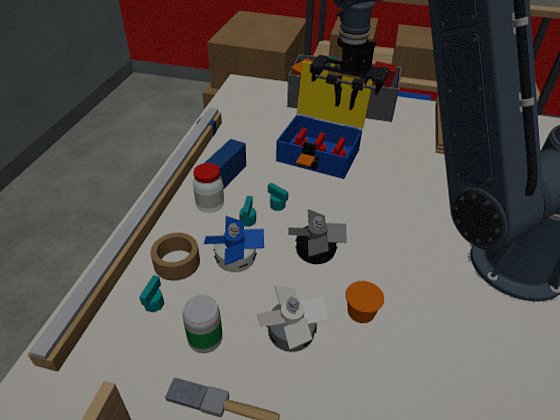

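>>> move_arm(moves=[{"hand": 0, "x": 0, "y": 0, "z": -0.8, "wx": 0, "wy": 0, "wz": 0}, {"hand": 0, "x": 0, "y": 0, "z": -1, "wx": 0, "wy": 0, "wz": 0}, {"hand": 0, "x": 0, "y": 0, "z": -1, "wx": 0, "wy": 0, "wz": 0}, {"hand": 0, "x": 0, "y": 0, "z": -1, "wx": 0, "wy": 0, "wz": 0}, {"hand": 0, "x": 0, "y": 0.8, "z": 0, "wx": 0, "wy": 0, "wz": 0}, {"hand": 0, "x": -0.7, "y": 0.8, "z": 0, "wx": 0, "wy": 0, "wz": 0}, {"hand": 0, "x": -0.9, "y": 0.7, "z": 0, "wx": 0, "wy": 0, "wz": 0}, {"hand": 0, "x": -0.9, "y": 0, "z": 0, "wx": 0, "wy": 0, "wz": 0}, {"hand": 0, "x": -0.9, "y": 0, "z": 0, "wx": 0, "wy": 0, "wz": 0}, {"hand": 0, "x": -0.9, "y": 0, "z": 0, "wx": 0, "wy": 0, "wz": 0}, {"hand": 0, "x": -0.9, "y": 0, "z": 0, "wx": 0, "wy": 0, "wz": 0}, {"hand": 0, "x": -0.9, "y": 0, "z": 0, "wx": 0, "wy": 0, "wz": 0}, {"hand": 0, "x": -0.6, "y": 0, "z": 0, "wx": 0, "wy": 0, "wz": 0}, {"hand": 0, "x": 0, "y": 0, "z": 0, "wx": 0, "wy": 0, "wz": 0}, {"hand": 0, "x": 0, "y": 0, "z": 0, "wx": 0, "wy": 0, "wz": 0}])

```text
time_s: 52.05
position: [0.4936, -0.466, 0.2728]
tcp_rot: [[0.152, 0.988, -0.0], [0.988, -0.152, 0.002], [0.001, -0.001, -1.0]]
force: [0.8, 0.4, -0.5]
opening: 0.006
```

```bash
cat > cf.py <<'E'
from h import *
ex=np.array([.989,-.148]);ey=np.array([.148,.989]); o=np.array([0.5225,-0.303])
p=np.array(bot.read_state()["position"]); print("case xyz",((p[:2]-o)@ex*1000).round(1),((p[:2]-o)@ey*1000).round(1),(p[2]*1000).round(1))
E
python3 cf.py; python3 plan.py 0.5 -0.46 0.2 81.4; python3 - <<'E'
from h import *
c=vision.capture("side"); cv2.imwrite("pics/s17.png",c["image"][:,:,::-1])
E
```

```text
case xyz -4.5 -165.4 272.8
t 52.0 pos [ 0.4936 -0.466   0.2728] yaw 81.3 J [-52.8  32.   70.3   0.   77.8 -44.1] F [ 0.8  0.4 -0.5] open 0.5
wz -0.1 then shift units x 0.27 y 0.22 z 2.91
now-axes shift [0.27 0.22 2.91] toolz [-0.     0.002 -1.   ]
```

View pics/s17.png

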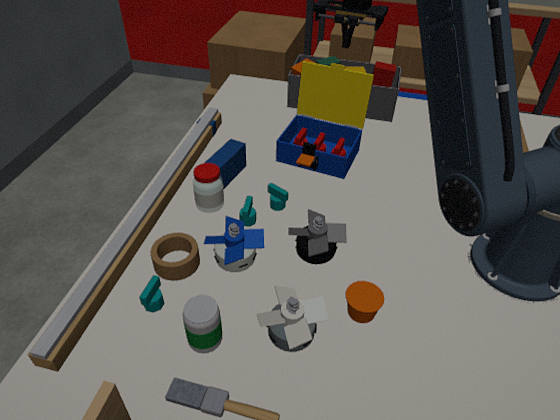

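>>> move_arm(moves=[{"hand": 0, "x": 0, "y": 0.2, "z": 0.6, "wx": 0, "wy": 0, "wz": 0}, {"hand": 0, "x": 0, "y": 0, "z": 0.9, "wx": 0, "wy": 0, "wz": 0}, {"hand": 0, "x": 0, "y": 0, "z": 0.9, "wx": 0, "wy": 0, "wz": 0}, {"hand": 0, "x": 0, "y": 0, "z": 0.7, "wx": 0, "wy": 0, "wz": 0}, {"hand": 0, "x": 0, "y": 0, "z": 0, "wx": 0, "wy": 0, "wz": 0}, {"hand": 0, "x": 0.4, "y": 0, "z": 0, "wx": 0, "wy": 0, "wz": 0}, {"hand": 0, "x": 0.4, "y": 0, "z": 0, "wx": 0, "wy": 0, "wz": 0}, {"hand": 0, "x": 0.4, "y": 0, "z": 0, "wx": 0, "wy": 0, "wz": 0}, {"hand": 0, "x": 0.4, "y": 0, "z": 0, "wx": 0, "wy": 0, "wz": 0}, {"hand": 0, "x": 0.4, "y": 0, "z": 0, "wx": 0, "wy": 0, "wz": 0}, {"hand": 0, "x": 0.4, "y": 0, "z": 0, "wx": 0, "wy": 0, "wz": 0}, {"hand": 0, "x": 0.4, "y": 0, "z": 0, "wx": 0, "wy": 0, "wz": 0}, {"hand": 0, "x": 0.4, "y": 0, "z": 0, "wx": 0, "wy": 0, "wz": 0}, {"hand": 0, "x": 0, "y": 0, "z": 0, "wx": 0, "wy": 0, "wz": 0}])

```text
time_s: 53.5
position: [0.5113, -0.386, 0.1956]
tcp_rot: [[0.149, 0.989, -0.0], [0.989, -0.149, 0.001], [0.001, -0.001, -1.0]]
force: [-0.3, -1.1, -0.2]
opening: 0.004
```

```bash
python3 cf.py; python3 - <<'E'
from h import *
c=vision.capture("side"); cv2.imwrite("pics/s18.png",cv2.resize(c["image"][:220,200:480,::-1],None,fx=2.7,fy=2.7))
print(bot.read_state()["force"])
E
```

```text
case xyz 1.3 -83.8 195.6
[-0.35293583 -0.42065686  1.36788361]
```

View pics/s18.png

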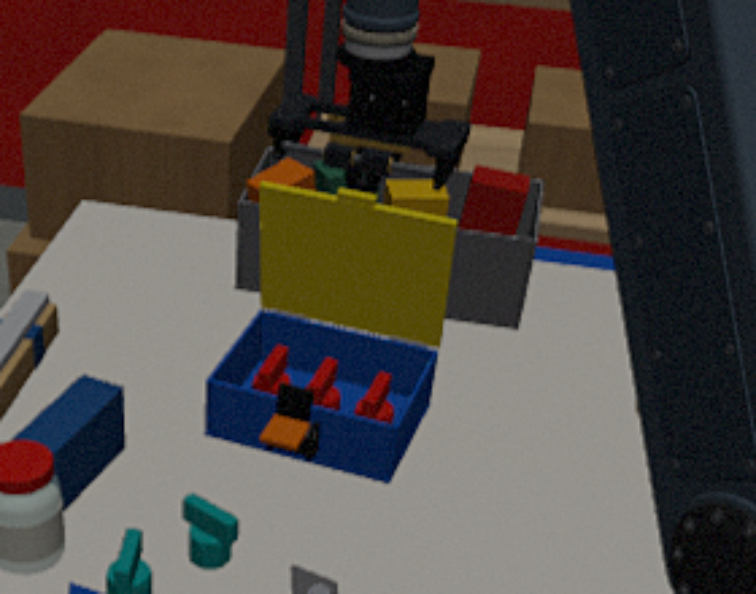

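>>> move_arm(moves=[{"hand": 0, "x": 0.42, "y": 0, "z": 0, "wx": 0, "wy": 0, "wz": 0}, {"hand": 0, "x": 0.42, "y": 0, "z": 0.05, "wx": 0, "wy": 0, "wz": 0}, {"hand": 0, "x": 0.42, "y": 0, "z": 0.13, "wx": 0, "wy": 0, "wz": 0}, {"hand": 0, "x": 0.42, "y": 0, "z": 0.17, "wx": 0, "wy": 0, "wz": 0}, {"hand": 0, "x": 0.4, "y": 0, "z": 0.21, "wx": 0, "wy": 0, "wz": 0}, {"hand": 0, "x": 0.4, "y": 0, "z": 0.28, "wx": 0, "wy": 0, "wz": 0}, {"hand": 0, "x": 0.4, "y": 0, "z": 0.31, "wx": 0, "wy": 0, "wz": 0}, {"hand": 0, "x": 0.36, "y": 0, "z": 0.33, "wx": 0, "wy": 0, "wz": 0}, {"hand": 0, "x": 0.3, "y": 0, "z": 0.38, "wx": 0, "wy": 0, "wz": 0}, {"hand": 0, "x": 0.3, "y": 0, "z": 0.42, "wx": 0, "wy": 0, "wz": 0}, {"hand": 0, "x": 0.28, "y": 0, "z": 0.44, "wx": 0, "wy": 0, "wz": 0}, {"hand": 0, "x": 0.18, "y": 0, "z": 0.46, "wx": 0, "wy": 0, "wz": 0}, {"hand": 0, "x": 0.18, "y": 0, "z": 0.46, "wx": 0, "wy": 0, "wz": 0}, {"hand": 0, "x": 0, "y": 0, "z": 0, "wx": 0, "wy": 0, "wz": 0}])

```text
time_s: 54.95
position: [0.527, -0.2757, 0.1025]
tcp_rot: [[0.15, 0.989, -0.003], [0.989, -0.15, 0.003], [0.002, -0.004, -1.0]]
force: [0.2, 0.3, 1.2]
opening: 0.005
```

```bash
python3 cf.py; python3 - <<'E'
from h import *
c=vision.capture("side"); cv2.imwrite("pics/s19.png",cv2.resize(c["image"][:220,200:480,::-1],None,fx=2.7,fy=2.7))
print(bot.read_state()["force"])
E
```

```text
case xyz 0.4 27.6 102.5
[-0.76616915 -0.00163983  1.22513566]
```

View pics/s19.png

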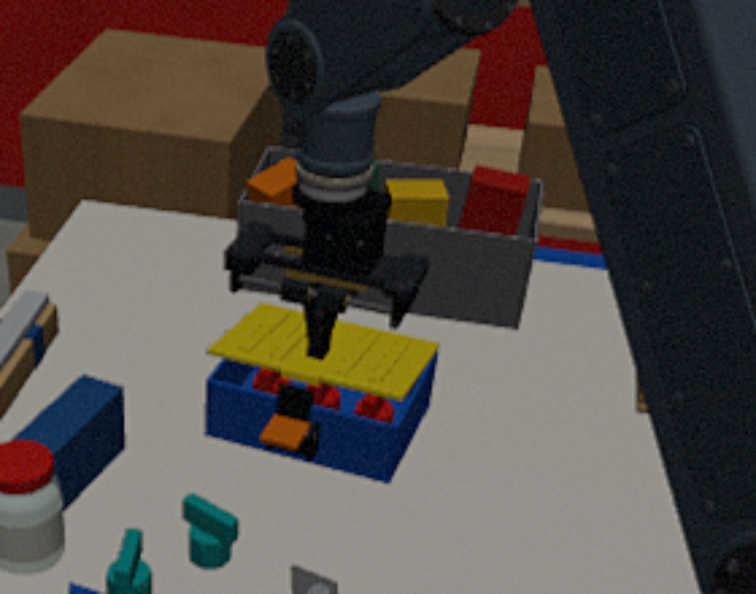

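>>> move_arm(moves=[{"hand": 0, "x": 0.2, "y": 0, "z": 0.25, "wx": 0, "wy": 0, "wz": 0}, {"hand": 0, "x": 0.1, "y": 0, "z": 0.25, "wx": 0, "wy": 0, "wz": 0}, {"hand": 0, "x": 0.05, "y": 0, "z": 0.2, "wx": 0, "wy": 0, "wz": 0}, {"hand": 0, "x": 0, "y": 0, "z": 0.15, "wx": 0, "wy": 0, "wz": 0}, {"hand": 0, "x": 0, "y": 0, "z": 0.06, "wx": 0, "wy": 0, "wz": 0}, {"hand": 0, "x": 0, "y": 0, "z": 0, "wx": 0, "wy": 0, "wz": 0}])

```text
time_s: 55.6
position: [0.53, -0.2709, 0.0917]
tcp_rot: [[0.149, 0.989, 0.003], [0.989, -0.149, -0.006], [-0.006, 0.004, -1.0]]
force: [-14.5, 2.9, 55.5]
opening: 0.007
```

```bash
python3 cf.py; python3 - <<'E'
from h import *
c=vision.capture("side"); cv2.imwrite("pics/s20.png",cv2.resize(c["image"][:220,200:480,::-1],None,fx=2.7,fy=2.7))
print(bot.read_state()["force"])
E
```

```text
case xyz 2.7 32.8 91.7
[-13.62676123   2.2545151   54.13493752]
```

View pics/s20.png

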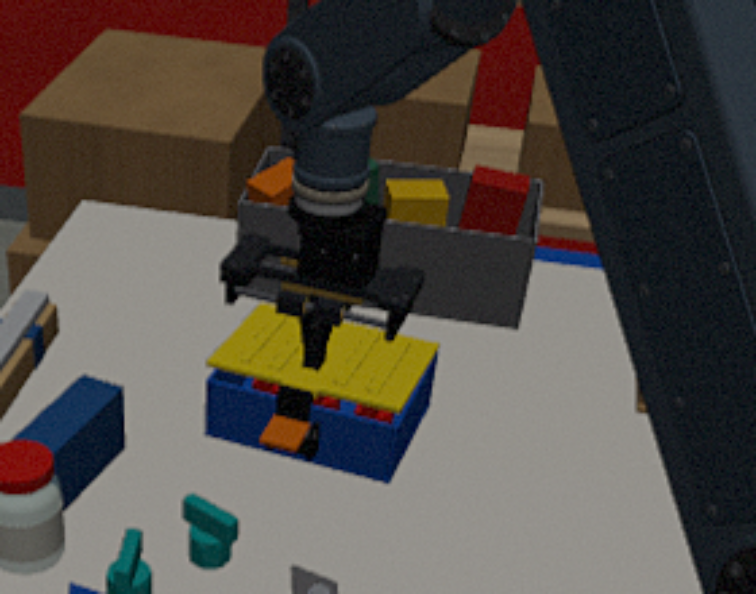

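Something resists: 55 N at 92 mm height. I'll back off and look.

>>> move_arm(moves=[{"hand": 0, "x": 0, "y": 0, "z": -0.5, "wx": 0, "wy": 0, "wz": 0}, {"hand": 0, "x": -0.1, "y": 0, "z": -0.5, "wx": 0, "wy": 0, "wz": 0}, {"hand": 0, "x": -0.3, "y": 0, "z": -0.9, "wx": 0, "wy": 0, "wz": 0}, {"hand": 0, "x": -0.6, "y": 0, "z": -0.9, "wx": 0, "wy": 0, "wz": 0}, {"hand": 0, "x": -0.8, "y": 0, "z": -0.9, "wx": 0, "wy": 0, "wz": 0}, {"hand": 0, "x": -1, "y": 0, "z": -0.7, "wx": 0, "wy": 0, "wz": 0}, {"hand": 0, "x": -1, "y": 0, "z": -0.5, "wx": 0, "wy": 0, "wz": 0}, {"hand": 0, "x": -1, "y": 0, "z": -0.2, "wx": 0, "wy": 0, "wz": 0}, {"hand": 0, "x": 0, "y": 0, "z": 0, "wx": 0, "wy": 0, "wz": 0}, {"hand": 0, "x": 0, "y": 0, "z": 0, "wx": 0, "wy": 0, "wz": 0}])

```text
time_s: 56.65
position: [0.511, -0.3873, 0.2087]
tcp_rot: [[0.152, 0.988, -0.0], [0.988, -0.152, 0.001], [0.001, -0.0, -1.0]]
force: [0.9, -0.9, -0.0]
opening: 0.005
```

```bash
python3 cf.py; python3 - <<'E'
from h import *
print(bot.read_state()["force"])
for n in ["side","wrist","top"]:
    c=vision.capture(n); im=c["image"][:,:,::-1]
    if n=="side":
        im=cv2.resize(im[60:200,240:400],None,fx=4,fy=4)
        W=cloud(c); 
        for m,ce,st in blobs(c,"red",15):
            p=W[m]; p=p[~np.isnan(p[:,0])]
            if len(p) and p[:,1].mean()<-.2 and p[:,2].mean()>0 and p[:,1].mean()>-.4: print(ce.round(),st[4],p.max(0).round(3),p.mean(0).round(3),np.percentile(p[:,2],[5,95]).round(3))
    cv2.imwrite(f"pics/{n}21.png",im)
E
```

```text
case xyz 1.1 -85.1 208.7
[ 0.86812893 -0.8671347  -0.0434052 ]
[300. 137.] 108 [ 0.597 -0.208  0.104] [ 0.578 -0.299  0.055] [0.034 0.066]
[319. 139.] 68 [ 0.533 -0.27   0.067] [ 0.522 -0.294  0.061] [0.05  0.066]
[339. 148.] 126 [ 0.48  -0.257  0.067] [ 0.461 -0.281  0.052] [0.033 0.066]
[322. 147.] 36 [ 0.519 -0.282  0.038] [ 0.511 -0.296  0.034] [0.028 0.038]
```

View pics/side21.png

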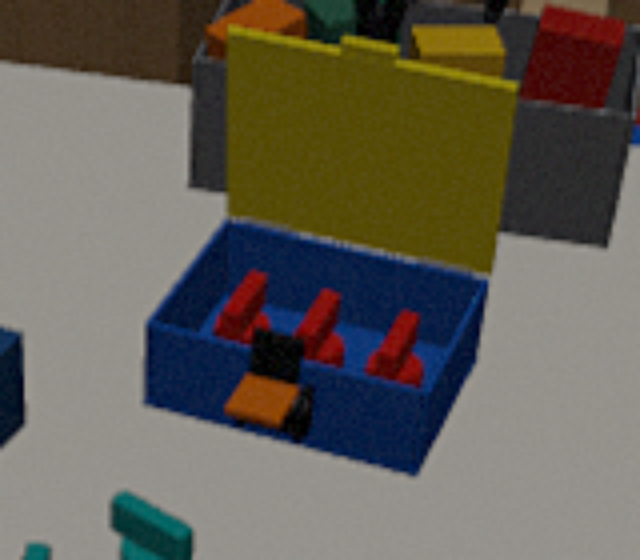

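View pics/wrist21.png

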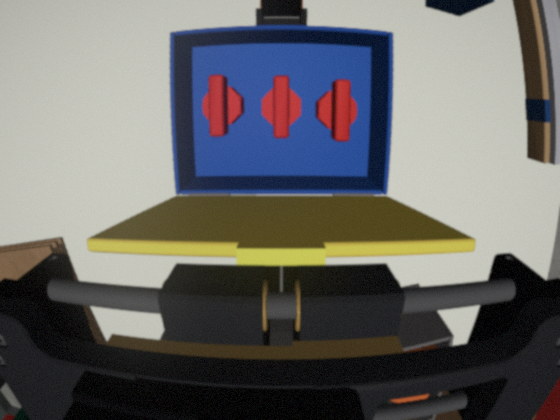

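```bash
python3 - <<'E'
from h import *
ex=np.array([.989,-.148]);ey=np.array([.148,.989]); o=np.array([0.5225,-0.303])
for n in ["side","top"]:
    c=vision.capture(n); W=cloud(c)
    Q=np.stack([(W[...,:2]-o)@ex,(W[...,:2]-o)@ey,W[...,2]],-1)*1000
    m=(abs(Q[...,0])<35)&(Q[...,1]>55)&(Q[...,1]<150)&(Q[...,2]>55)&(Q[...,2]<120)
    v,u=np.nonzero(m)
    print(n,m.sum())
    for lo in range(60,148,4):
        q=Q[m]; s=q[(q[:,1]>=lo)&(q[:,1]<lo+4)]
        if len(s): print(lo,len(s),"z",np.percentile(s[:,2],[5,50,95]).round(),"x",np.percentile(s[:,0],[5,95]).round())
    if n=="top" : cv2.imwrite("pics/t22.png",cv2.resize(c["image"][170:300,350:550,::-1],None,fx=4,fy=4))
E
```

```text
side 390
72 16 z [56. 64. 71.] x [-33.  33.]
76 38 z [56. 66. 71.] x [-31.  34.]
80 7 z [59. 64. 71.] x [-35.  26.]
84 1 z [86. 86. 86.] x [-14. -14.]
88 9 z [73. 93. 99.] x [-15.  16.]
92 32 z [ 61.  95. 102.] x [-17.  17.]
96 97 z [64. 83. 99.] x [-15.  18.]
100 40 z [64. 74. 95.] x [-14.  15.]
104 17 z [62. 65. 70.] x [-17.  19.]
108 11 z [63. 65. 67.] x [-11.  16.]
112 16 z [62. 64. 67.] x [-14.  16.]
116 11 z [62. 65. 67.] x [-18.  20.]
120 15 z [62. 65. 67.] x [-16.  17.]
124 13 z [62. 65. 67.] x [-17.  17.]
128 14 z [63. 65. 67.] x [-15.  19.]
132 14 z [60. 64. 66.] x [-17.  16.]
136 28 z [58. 63. 66.] x [-13.  19.]
140 11 z [60. 63. 67.] x [-13.  16.]
top 550
72 24 z [68. 70. 72.] x [-27.  29.]
76 66 z [58. 69. 73.] x [-32.  34.]
80 6 z [56. 72. 86.] x [-22.   1.]
84 19 z [56. 90. 94.] x [-20.  17.]
88 21 z [55. 95. 98.] x [-16.  16.]
92 31 z [ 57. 101. 103.] x [-18.  16.]
96 81 z [ 65.  89. 101.] x [-14.  18.]
100 33 z [62. 65. 83.] x [-14.  21.]
104 30 z [63. 66. 67.] x [-17.  19.]
108 27 z [61. 66. 68.] x [-15.  20.]
112 30 z [64. 66. 68.] x [-15.  19.]
116 31 z [62. 66. 68.] x [-14.  21.]
120 25 z [62. 65. 69.] x [-16.  19.]
124 28 z [61. 66. 69.] x [-16.  19.]
128 29 z [63. 66. 68.] x [-15.  19.]
132 29 z [64. 65. 68.] x [-16.  19.]
136 29 z [63. 65. 68.] x [-16.  20.]
140 11 z [62. 65. 66.] x [-11.  18.]
```

View pics/t22.png

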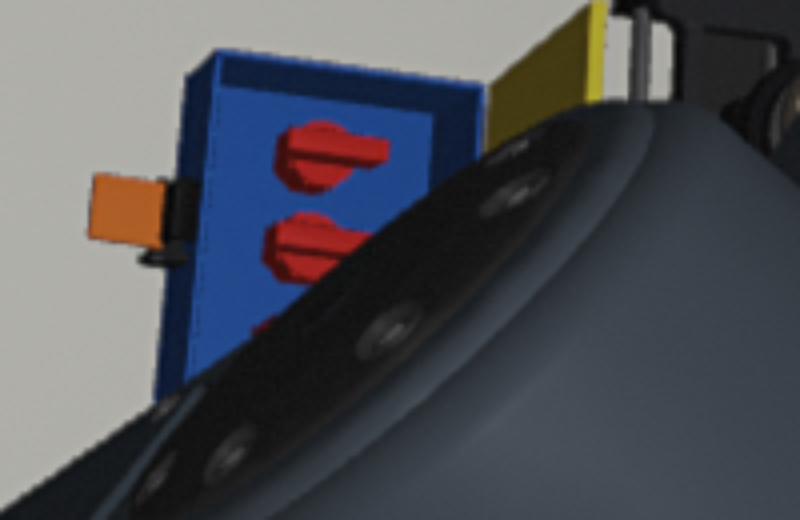

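The nuts are upright (tops at 66 mm), so they aren't the obstacle. The lid's tab was sitting on the hook's ramp. I'll retry, pressing nearer the free edge and in smaller steps.

>>> move_arm(moves=[{"hand": 0, "x": 0, "y": 0, "z": 0.3, "wx": 0, "wy": 0, "wz": 0}, {"hand": 0, "x": 0.42, "y": 0, "z": 0, "wx": 0, "wy": 0, "wz": 0}, {"hand": 0, "x": 0.42, "y": 0, "z": 0.05, "wx": 0, "wy": 0, "wz": 0}, {"hand": 0, "x": 0.42, "y": 0, "z": 0.1, "wx": 0, "wy": 0, "wz": 0}, {"hand": 0, "x": 0.42, "y": 0, "z": 0.13, "wx": 0, "wy": 0, "wz": 0}, {"hand": 0, "x": 0.45, "y": 0, "z": 0.21, "wx": 0, "wy": 0, "wz": 0}, {"hand": 0, "x": 0.45, "y": 0, "z": 0.28, "wx": 0, "wy": 0, "wz": 0}, {"hand": 0, "x": 0.45, "y": 0, "z": 0.31, "wx": 0, "wy": 0, "wz": 0}, {"hand": 0, "x": 0.4, "y": 0, "z": 0.33, "wx": 0, "wy": 0, "wz": 0}, {"hand": 0, "x": 0.35, "y": 0, "z": 0.38, "wx": 0, "wy": 0, "wz": 0}, {"hand": 0, "x": 0.35, "y": 0, "z": 0.42, "wx": 0, "wy": 0, "wz": 0}, {"hand": 0, "x": 0.35, "y": 0, "z": 0.44, "wx": 0, "wy": 0, "wz": 0}, {"hand": 0, "x": 0.25, "y": 0, "z": 0.46, "wx": 0, "wy": 0, "wz": 0}, {"hand": 0, "x": 0.25, "y": 0, "z": 0.46, "wx": 0, "wy": 0, "wz": 0}, {"hand": 0, "x": 0.1, "y": 0, "z": 0.4, "wx": 0, "wy": 0, "wz": 0}, {"hand": 0, "x": 0, "y": 0, "z": 0, "wx": 0, "wy": 0, "wz": 0}, {"hand": 0, "x": 0, "y": 0, "z": 0, "wx": 0, "wy": 0, "wz": 0}])

```text
time_s: 58.6
position: [0.5301, -0.2612, 0.1023]
tcp_rot: [[0.151, 0.989, -0.001], [0.989, -0.151, 0.001], [0.001, -0.001, -1.0]]
force: [-0.5, -0.5, 1.3]
opening: 0.007
```

```bash
python3 cf.py; python3 - <<'E'
from h import *
c=vision.capture("side"); cv2.imwrite("pics/s23.png",cv2.resize(c["image"][60:200,240:400,::-1],None,fx=4,fy=4))
print(bot.read_state()["force"])
E
```

```text
case xyz 1.3 42.4 102.3
[-0.71579136  0.51617042  1.2561934 ]
```

View pics/s23.png

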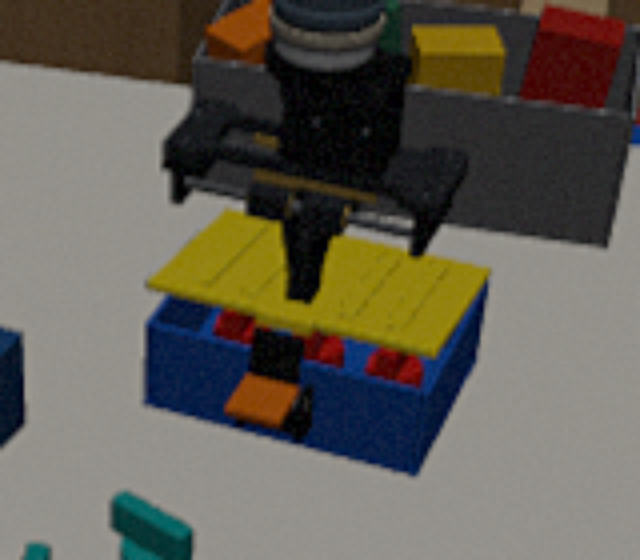

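>>> move_arm(moves=[{"hand": 0, "x": 0.05, "y": 0, "z": 0.1, "wx": 0, "wy": 0, "wz": 0}, {"hand": 0, "x": 0, "y": 0, "z": 0.1, "wx": 0, "wy": 0, "wz": 0}, {"hand": 0, "x": 0, "y": 0, "z": 0, "wx": 0, "wy": 0, "wz": 0}])

```text
time_s: 58.95
position: [0.5309, -0.2606, 0.0977]
tcp_rot: [[0.151, 0.989, 0.001], [0.989, -0.151, -0.0], [-0.0, 0.001, -1.0]]
force: [0.5, -0.2, 1.2]
opening: 0.007
```

>>> move_arm(moves=[{"hand": 0, "x": 0, "y": 0, "z": 0.06, "wx": 0, "wy": 0, "wz": 0}, {"hand": 0, "x": 0, "y": 0, "z": 0.06, "wx": 0, "wy": 0, "wz": 0}, {"hand": 0, "x": 0, "y": 0, "z": 0, "wx": 0, "wy": 0, "wz": 0}])

```text
time_s: 59.25
position: [0.531, -0.2603, 0.0956]
tcp_rot: [[0.151, 0.989, 0.001], [0.989, -0.151, -0.0], [-0.0, 0.001, -1.0]]
force: [-1.1, 0.9, 6.2]
opening: 0.005
```

```bash
python3 cf.py; python3 - <<'E'
from h import *
ex=np.array([.989,-.148]);ey=np.array([.148,.989]); o=np.array([0.5225,-0.303])
c=vision.capture("side"); cv2.imwrite("pics/s24.png",cv2.resize(c["image"][80:190,240:390,::-1],None,fx=5,fy=5,interpolation=cv2.INTER_CUBIC))
W=cloud(c);Q=np.stack([(W[...,:2]-o)@ex,(W[...,:2]-o)@ey,W[...,2]],-1)*1000
m=mask(c,"yellow")&(Q[...,2]>60)&(Q[...,2]<140)&(abs(Q[...,1])<110); q=Q[m]
for lo in range(-80,100,10):
    for side,s0 in (("x<-40",q[q[:,0]<-40]),("mid",q[abs(q[:,0])<30]),("x>40",q[q[:,0]>40])):
        s=s0[(s0[:,1]>=lo)&(s0[:,1]<lo+10)]
        if len(s)>3: print(lo,side,len(s),np.percentile(s[:,2],[10,50,90]).round(1),end=" | ")
    print()
E
```

```text
case xyz 2.1 43.5 95.6
-80 x<-40 13 [77.7 79.6 81. ] | -80 mid 13 [78.5 80.5 81.5] | -80 x>40 6 [80.  80.6 81.2] | 
-70 x<-40 25 [79.3 81.5 83.1] | -70 mid 20 [79.9 81.8 82.9] | -70 x>40 9 [79.9 81.3 82.2] | 
-60 x<-40 32 [80.3 82.  84.1] | -60 mid 23 [80.3 82.6 84.5] | -60 x>40 18 [80.5 81.9 83.9] | 
-50 x<-40 35 [81.8 83.3 85.4] | -50 mid 18 [81.5 83.3 84.6] | -50 x>40 24 [82.3 84.  85.8] | 
-40 x<-40 29 [83.4 85.2 86.5] | -40 mid 21 [83.2 84.1 85.8] | -40 x>40 31 [83.8 85.2 86.8] | 
-30 x<-40 38 [83.8 85.6 87.3] | -30 mid 17 [84.2 86.2 87.8] | -30 x>40 28 [84.5 85.7 87.6] | 
-20 x<-40 36 [85.  86.9 88.3] | -20 mid 19 [85.6 86.8 88.5] | -20 x>40 30 [86.1 87.2 88.7] | 
-10 x<-40 36 [85.3 87.6 90.3] | -10 mid 17 [86.9 88.5 89.9] | -10 x>40 33 [85.9 87.8 90.6] | 
0 x<-40 36 [87.7 89.2 91.5] | 0 mid 18 [88.1 88.9 90.4] | 0 x>40 33 [87.9 89.8 91.3] | 
10 x<-40 40 [88.8 89.9 92.1] | 10 mid 21 [88.5 90.5 91.1] | 10 x>40 30 [88.2 90.5 92.1] | 
20 x<-40 36 [89.6 90.9 93.3] | 20 mid 15 [90.  91.2 92.9] | 20 x>40 35 [89.6 91.6 93.8] | 
30 x<-40 41 [91.3 92.3 93.8] | 30 mid 22 [90.6 92.3 93.4] | 30 x>40 31 [91.6 92.9 95.3] | 
40 x<-40 40 [91.4 93.6 95.3] | 40 mid 20 [92.1 93.6 95.2] | 40 x>40 33 [92.7 94.4 95.8] | 
50 x<-40 43 [92.7 94.1 96.4] | 50 mid 42 [ 93.   94.7 113.9] | 50 x>40 44 [93.  94.7 97. ] | 
60 x<-40 41 [93.9 95.4 97. ] | 60 mid 37 [93.9 95.6 97.4] | 60 x>40 37 [94.6 95.9 97.4] | 
70 x<-40 74 [90.8 94.8 97.4] | 70 mid 50 [92.4 96.2 97.7] | 70 x>40 65 [90.9 94.6 97.1] | 
80 mid 26 [94.7 97.2 98.9] | 
90 mid 5 [100.  100.7 102.1] |
```

View pics/s24.png

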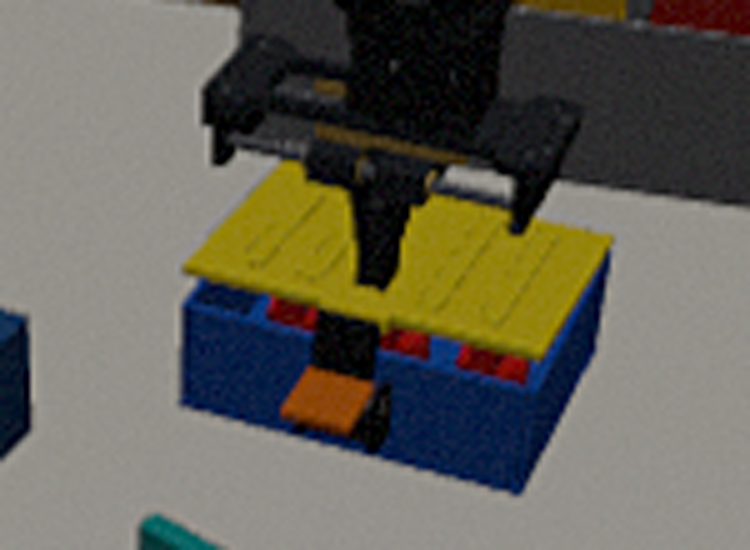

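>>> move_arm(moves=[{"hand": 0, "x": 0, "y": 0, "z": 0.05, "wx": 0, "wy": 0, "wz": 0}, {"hand": 0, "x": 0, "y": 0, "z": 0.05, "wx": 0, "wy": 0, "wz": 0}, {"hand": 0, "x": 0, "y": 0, "z": 0, "wx": 0, "wy": 0, "wz": 0}])

```text
time_s: 59.6
position: [0.5311, -0.2602, 0.0942]
tcp_rot: [[0.151, 0.989, 0.001], [0.989, -0.151, -0.0], [-0.0, 0.001, -1.0]]
force: [-1.1, 2.5, 13.4]
opening: 0.0
```

>>> move_arm(moves=[{"hand": 0, "x": 0, "y": 0, "z": 0.05, "wx": 0, "wy": 0, "wz": 0}, {"hand": 0, "x": 0, "y": 0, "z": 0, "wx": 0, "wy": 0, "wz": 0}, {"hand": 0, "x": 0, "y": 0, "z": 0, "wx": 0, "wy": 0, "wz": 0}])

```text
time_s: 59.9
position: [0.5311, -0.2601, 0.0936]
tcp_rot: [[0.151, 0.989, 0.002], [0.989, -0.151, -0.0], [-0.0, 0.002, -1.0]]
force: [-2.9, 2.3, 16.5]
opening: 0.006
```

```bash
python3 cf.py; python3 - <<'E'
from h import *
ex=np.array([.989,-.148]);ey=np.array([.148,.989]); o=np.array([0.5225,-0.303])
s=bot.read_state(); print(s["force"],s["moment"])
c=vision.capture("side"); cv2.imwrite("pics/s25.png",cv2.resize(c["image"][100:190,260:380,::-1],None,fx=6,fy=6,interpolation=cv2.INTER_CUBIC))
W=cloud(c);Q=np.stack([(W[...,:2]-o)@ex,(W[...,:2]-o)@ey,W[...,2]],-1)*1000
m=mask(c,"orange")&(Q[...,1]>80)&(Q[...,1]<160); q=Q[m]
for lo in range(96,150,6):
    s=q[(q[:,1]>=lo)&(q[:,1]<lo+6)]
    if len(s)>3: print(lo,len(s),np.median(s[:,2]).round(1))
m=(abs(Q[...,0])<18)&(Q[...,1]>70)&(Q[...,1]<110)&(Q[...,2]>60)&(Q[...,2]<110)
v,u=np.nonzero(m)
for a in range(v.min(),v.max()+1):
    k=(v==a); print(a,[tuple(Q[a,b].round(0).astype(int)[1:]) for b in u[k][::4]])
E
```

```text
case xyz 2.2 43.7 93.6
[-2.89616893  2.28749564 16.50311811] [0.59870604 0.44770957 0.00713452]
96 10 63.8
102 17 64.0
108 22 63.8
114 19 63.5
120 21 63.3
126 18 62.9
132 27 62.7
138 23 60.9
139 [(np.int64(72), np.int64(94))]
140 [(np.int64(80), np.int64(96)), (np.int64(72), np.int64(94))]
141 [(np.int64(83), np.int64(95)), (np.int64(78), np.int64(94)), (np.int64(72), np.int64(93)), (np.int64(71), np.int64(95))]
142 [(np.int64(103), np.int64(104)), (np.int64(85), np.int64(94)), (np.int64(81), np.int64(95)), (np.int64(78), np.int64(96))]
143 [(np.int64(97), np.int64(96)), (np.int64(99), np.int64(101)), (np.int64(86), np.int64(95)), (np.int64(81), np.int64(95))]
144 [(np.int64(102), np.int64(97)), (np.int64(98), np.int64(97)), (np.int64(100), np.int64(101)), (np.int64(81), np.int64(91))]
145 [(np.int64(100), np.int64(92)), (np.int64(104), np.int64(99)), (np.int64(98), np.int64(98)), (np.int64(87), np.int64(93))]
146 [(np.int64(104), np.int64(91)), (np.int64(102), np.int64(93)), (np.int64(99), np.int64(94)), (np.int64(98), np.int64(96))]
147 [(np.int64(103), np.int64(87)), (np.int64(101
[... 534 characters left out ...]
t64(98), np.int64(78)), (np.int64(73), np.int64(63))]
152 [(np.int64(100), np.int64(69)), (np.int64(99), np.int64(71)), (np.int64(100), np.int64(75)), (np.int64(93), np.int64(73))]
153 [(np.int64(99), np.int64(66)), (np.int64(101), np.int64(70)), (np.int64(99), np.int64(72))]
154 [(np.int64(102), np.int64(64)), (np.int64(97), np.int64(64)), (np.int64(99), np.int64(68))]
155 [(np.int64(109), np.int64(64)), (np.int64(101), np.int64(62)), (np.int64(98), np.int64(63)), (np.int64(100), np.int64(68))]
156 [(np.int64(110), np.int64(64)), (np.int64(104), np.int64(64)), (np.int64(97), np.int64(63))]
157 [(np.int64(109), np.int64(63)), (np.int64(104), np.int64(63))]
158 [(np.int64(108), np.int64(61))]
```

View pics/s25.png

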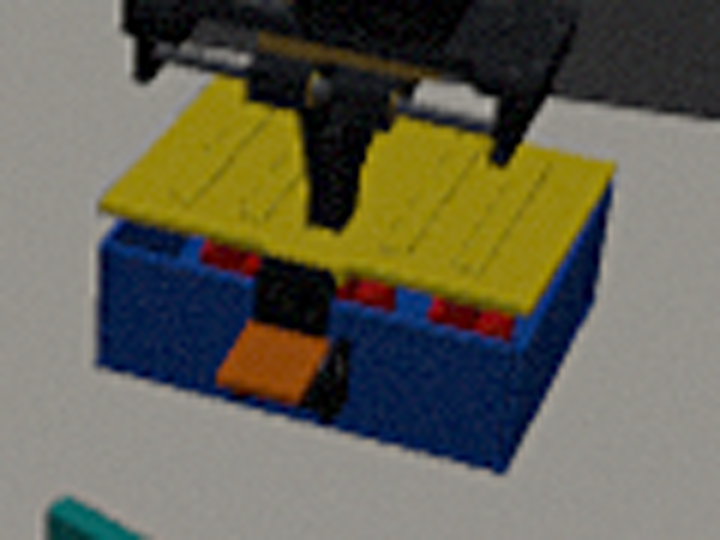

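>>> move_arm(moves=[{"hand": 0, "x": 0, "y": 0, "z": 0, "wx": 0, "wy": 0, "wz": 0}, {"hand": 0, "x": 0, "y": 0, "z": 0, "wx": 0, "wy": 0, "wz": 0}, {"hand": 0, "x": 0, "y": 0, "z": 0, "wx": 0, "wy": 0, "wz": 0}, {"hand": 0, "x": 0, "y": 0, "z": 0, "wx": 0, "wy": 0, "wz": 0}, {"hand": 0, "x": 0, "y": 0, "z": 0, "wx": 0, "wy": 0, "wz": 0}])

```text
time_s: 60.45
position: [0.5311, -0.2601, 0.0936]
tcp_rot: [[0.151, 0.989, 0.002], [0.989, -0.151, -0.0], [-0.0, 0.002, -1.0]]
force: [-2.7, 3.7, 16.8]
opening: 0.003
```

>>> move_arm(moves=[{"hand": 0, "x": 0, "y": 0, "z": 0.1, "wx": 0, "wy": 0, "wz": 0}, {"hand": 0, "x": 0, "y": 0, "z": 0, "wx": 0, "wy": 0, "wz": 0}, {"hand": 0, "x": 0, "y": 0, "z": 0, "wx": 0, "wy": 0, "wz": 0}])

```text
time_s: 60.75
position: [0.5312, -0.2601, 0.0929]
tcp_rot: [[0.15, 0.989, 0.002], [0.989, -0.15, -0.001], [-0.0, 0.002, -1.0]]
force: [-4.7, 5.6, 26.3]
opening: 0.004
```

```bash
cat > latch.py <<'E'
from h import *
ex=np.array([.989,-.148]);ey=np.array([.148,.989]); o=np.array([0.5225,-0.303])
s=bot.read_state(); print("F",s["force"].round(1),"z",s["position"][2].round(4))
c=vision.capture("side")
W=cloud(c);Q=np.stack([(W[...,:2]-o)@ex,(W[...,:2]-o)@ey,W[...,2]],-1)*1000
q=Q[mask(c,"orange")&(Q[...,1]>100)&(Q[...,1]<146)&(Q[...,2]<90)]
if len(q)>20:
    k=np.polyfit(q[:,1],q[:,2],1); print("pad slope",k[0].round(3),"z at122",np.polyval(k,122).round(1))
q=Q[mask(c,"yellow")&(Q[...,1]>-80)&(Q[...,1]<68)&(Q[...,2]>70)&(Q[...,2]<140)&(abs(Q[...,0])>40)]
if len(q)>50:
    k=np.polyfit(q[:,1],q[:,2],1); print("lid slope",k[0].round(4))
E
python3 latch.py
```

```text
F [-4.7  5.6 26.3] z 0.0929
pad slope -0.101 z at122 62.7
lid slope 0.0937
```

The press jams: the latch only rotates 0.1 rad at 26 N. New plan: put one finger on the latch pad and the other on the lid, so the hook is drawn back while the lid goes down. First I retreat.

>>> move_arm(moves=[{"hand": 0, "x": 0, "y": 0, "z": -0.5, "wx": 0, "wy": 0, "wz": 0}, {"hand": 0, "x": -0.2, "y": 0, "z": -0.6, "wx": 0, "wy": 0, "wz": 0}, {"hand": 0, "x": -0.4, "y": 0, "z": -0.9, "wx": 0, "wy": 0, "wz": 0}, {"hand": 0, "x": -0.7, "y": 0, "z": -0.9, "wx": 0, "wy": 0, "wz": 0}, {"hand": 0, "x": -0.8, "y": 0, "z": -0.9, "wx": 0, "wy": 0, "wz": 0}, {"hand": 0, "x": -1, "y": 0, "z": -0.6, "wx": 0, "wy": 0, "wz": 0}, {"hand": 0, "x": -1, "y": 0, "z": -0.4, "wx": 0, "wy": 0, "wz": 0}, {"hand": 0, "x": -1, "y": 0, "z": 0, "wx": 0, "wy": 0, "wz": 0}, {"hand": 0, "x": -1, "y": 0, "z": 0, "wx": 0, "wy": 0, "wz": 0}, {"hand": 0, "x": -0.8, "y": 0, "z": 0, "wx": 0, "wy": 0, "wz": 0}, {"hand": 0, "x": 0, "y": 0, "z": -0.8, "wx": 0, "wy": 0, "wz": 0}, {"hand": 0, "x": 0, "y": 0, "z": -1, "wx": 0, "wy": 0, "wz": 0}, {"hand": 0, "x": 0, "y": 0, "z": -1, "wx": 0, "wy": 0, "wz": 0}, {"hand": 0, "x": 0, "y": 0, "z": -1, "wx": 0, "wy": 0, "wz": 0}, {"hand": 80, "x": 0, "y": 0, "z": 0, "wx": 0, "wy": 0, "wz": 0}, {"hand": 80, "x": 0, "y": 0, "z": 0, "wx": 0, "wy": 0, "wz": 0}])

```text
time_s: 62.4
position: [0.5045, -0.4308, 0.3033]
tcp_rot: [[0.151, 0.989, -0.0], [0.989, -0.151, 0.0], [0.0, -0.0, -1.0]]
force: [-0.6, -0.5, -0.8]
opening: 0.111
```

```bash
python3 cf.py; python3 latch.py; python3 plan.py 0.5 -0.4 0.3 -8.6; python3 - <<'E'
from h import *
c=vision.capture("side"); cv2.imwrite("pics/s26.png",c["image"][:,:,::-1])
E
```

```text
case xyz 1.1 -129.0 303.3
F [-0.6 -0.5 -0.8] z 0.3033
pad slope -0.035 z at122 64.6
t 62.5 pos [ 0.5041 -0.4303  0.3022] yaw 81.3 J [-50.1  29.3  70.5  -0.   80.3 -41.5] F [-0.9 -0.5  0.1] open 13.1
wz 89.9 then shift units x -0.34 y -1.17 z 0.09
now-axes shift [ 1.17 -0.35  0.09] toolz [-0.002  0.002 -1.   ]
```

View pics/s26.png

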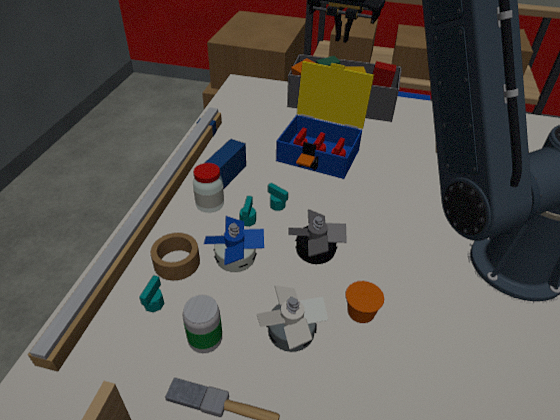

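>>> move_arm(moves=[{"hand": 80, "x": 0, "y": 0, "z": 0, "wx": 0, "wy": 0, "wz": 8.2}, {"hand": 80, "x": 0, "y": 0, "z": 0, "wx": 0, "wy": 0, "wz": 8.2}, {"hand": 80, "x": 0, "y": 0, "z": 0, "wx": 0, "wy": 0, "wz": 8.2}, {"hand": 80, "x": 0, "y": 0, "z": 0, "wx": 0, "wy": 0, "wz": 8.2}, {"hand": 80, "x": 0, "y": 0, "z": 0, "wx": 0, "wy": 0, "wz": 8.2}, {"hand": 80, "x": 0, "y": 0, "z": 0, "wx": 0, "wy": 0, "wz": 8.2}, {"hand": 80, "x": 0, "y": 0, "z": 0, "wx": 0, "wy": 0, "wz": 8.2}, {"hand": 80, "x": 0, "y": 0, "z": 0, "wx": 0, "wy": 0, "wz": 8.2}, {"hand": 80, "x": 0, "y": 0, "z": 0, "wx": 0, "wy": 0, "wz": 8.2}, {"hand": 80, "x": 0, "y": 0, "z": 0, "wx": 0, "wy": 0, "wz": 8.2}, {"hand": 80, "x": 0, "y": 0, "z": 0, "wx": 0, "wy": 0, "wz": 8}, {"hand": 80, "x": 0, "y": -0.65, "z": 0, "wx": 0, "wy": 0, "wz": 0}, {"hand": 80, "x": 0, "y": -0.7, "z": 0, "wx": 0, "wy": 0, "wz": 0}, {"hand": 80, "x": 0, "y": 0, "z": 0, "wx": 0, "wy": 0, "wz": 0}, {"hand": 80, "x": 0, "y": 0, "z": 0, "wx": 0, "wy": 0, "wz": 0}])

```text
time_s: 64.0
position: [0.51, -0.3963, 0.3035]
tcp_rot: [[0.989, -0.148, -0.0], [-0.148, -0.989, -0.0], [-0.0, 0.0, -1.0]]
force: [0.5, 0.4, 0.4]
opening: 0.922
```

```bash
python3 cf.py; python3 plan.py 0.5 -0.4 0.3 -8.6; python3 - <<'E'
from h import *
c=vision.capture("wrist"); cv2.imwrite("pics/w27.png",c["image"][:,:,::-1])
E
```

```text
case xyz 1.5 -94.2 303.5
t 64.0 pos [ 0.51   -0.3963  0.3035] yaw -8.5 J [-47.7  27.7  73.2  -0.   79.1  50.8] F [0.5 0.4 0.4] open 80.2
wz 0.1 then shift units x -0.37 y 0.20 z 0.14
now-axes shift [-0.37  0.2   0.14] toolz [-0. -0. -1.]
```

View pics/w27.png

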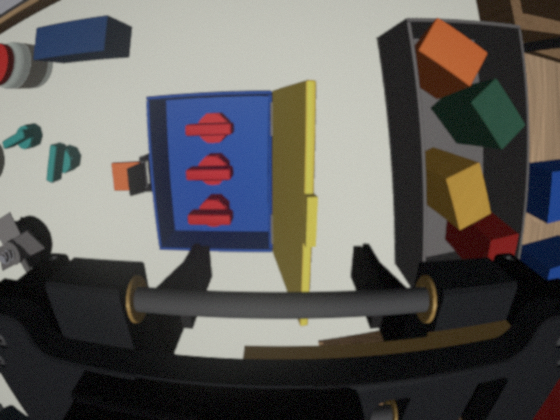

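>>> move_arm(moves=[{"hand": 80, "x": 0, "y": 0, "z": 0.7, "wx": 0, "wy": 0, "wz": 0}, {"hand": 80, "x": 0, "y": 0, "z": 0.9, "wx": 0, "wy": 0, "wz": 0}, {"hand": 80, "x": 0, "y": 0, "z": 0.9, "wx": 0, "wy": 0, "wz": 0}, {"hand": 80, "x": 0, "y": 0, "z": 0.9, "wx": 0, "wy": 0, "wz": 0}, {"hand": 80, "x": 0, "y": 0, "z": 0.9, "wx": 0, "wy": 0, "wz": 0}, {"hand": 80, "x": 0, "y": 0, "z": 0, "wx": 0, "wy": 0, "wz": 0}, {"hand": 80, "x": 0, "y": -0.4, "z": 0, "wx": 0, "wy": 0, "wz": 0}, {"hand": 80, "x": 0, "y": -0.4, "z": 0, "wx": 0, "wy": 0, "wz": 0}, {"hand": 80, "x": 0, "y": -0.4, "z": 0, "wx": 0, "wy": 0, "wz": 0}, {"hand": 80, "x": 0, "y": -0.4, "z": 0, "wx": 0, "wy": 0, "wz": 0}, {"hand": 80, "x": 0, "y": -0.48, "z": 0, "wx": 0, "wy": 0, "wz": 0}, {"hand": 80, "x": 0, "y": -0.48, "z": 0, "wx": 0, "wy": 0, "wz": 0}, {"hand": 80, "x": 0, "y": 0, "z": 0, "wx": 0, "wy": 0, "wz": 0}, {"hand": 80, "x": 0, "y": 0, "z": 0, "wx": 0, "wy": 0, "wz": 0}])

```text
time_s: 65.45
position: [0.5194, -0.3337, 0.196]
tcp_rot: [[0.989, -0.15, -0.0], [-0.15, -0.989, -0.0], [-0.0, 0.0, -1.0]]
force: [-0.1, -0.5, 1.3]
opening: 0.919
```

```bash
python3 cf.py; python3 - <<'E'
from h import *
print(bot.read_state()["force"])
c=vision.capture("side"); cv2.imwrite("pics/s28.png",cv2.resize(c["image"][:220,200:480,::-1],None,fx=2.7,fy=2.7))
E
```

```text
case xyz 1.5 -30.9 196.0
[-0.13173329 -0.46863861  1.26867403]
```

View pics/s28.png

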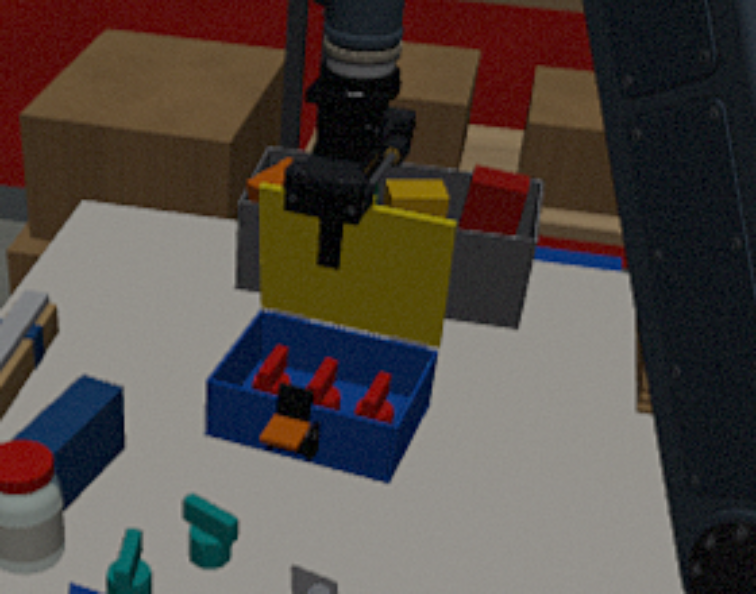

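>>> move_arm(moves=[{"hand": 80, "x": 0, "y": -0.48, "z": 0.05, "wx": 0, "wy": 0, "wz": 0}, {"hand": 80, "x": 0, "y": -0.48, "z": 0.12, "wx": 0, "wy": 0, "wz": 0}, {"hand": 80, "x": 0, "y": -0.48, "z": 0.18, "wx": 0, "wy": 0, "wz": 0}, {"hand": 80, "x": 0, "y": -0.48, "z": 0.21, "wx": 0, "wy": 0, "wz": 0}, {"hand": 80, "x": 0, "y": -0.39, "z": 0.28, "wx": 0, "wy": 0, "wz": 0}, {"hand": 80, "x": 0, "y": -0.39, "z": 0.3, "wx": 0, "wy": 0, "wz": 0}, {"hand": 80, "x": 0, "y": -0.39, "z": 0.3, "wx": 0, "wy": 0, "wz": 0}, {"hand": 80, "x": 0, "y": -0.35, "z": 0.25, "wx": 0, "wy": 0, "wz": 0}, {"hand": 80, "x": 0, "y": -0.35, "z": 0.25, "wx": 0, "wy": 0, "wz": 0}, {"hand": 80, "x": 0, "y": -0.35, "z": 0.25, "wx": 0, "wy": 0, "wz": 0}, {"hand": 80, "x": 0, "y": -0.35, "z": 0.25, "wx": 0, "wy": 0, "wz": 0}, {"hand": 80, "x": 0, "y": 0, "z": 0, "wx": 0, "wy": 0, "wz": 0}, {"hand": 80, "x": 0, "y": 0.04, "z": 0.19, "wx": -7, "wy": 0, "wz": 0}, {"hand": 80, "x": 0, "y": 0.01, "z": 0.19, "wx": -7, "wy": 0, "wz": 0}, {"hand": 80, "x": 0, "y": -0.01, "z": 0.19, "wx": -7, "wy": 0, "wz": 0}, {"hand": 80, "x": 0, "y": 0, "z": 0, "wx": 0, "wy": 0, "wz": 0}, {"hand": 80, "x": 0, "y": 0, "z": 0, "wx": 0, "wy": 0, "wz": 0}])

```text
time_s: 67.2
position: [0.536, -0.2252, 0.1207]
tcp_rot: [[0.989, -0.139, -0.054], [-0.15, -0.924, -0.352], [-0.001, 0.356, -0.934]]
force: [0.1, -0.4, 1.2]
opening: 0.922
```

```bash
python3 cf.py; python3 latch.py; python3 - <<'E'
from h import *
c=vision.capture("side"); cv2.imwrite("pics/s29.png",cv2.resize(c["image"][:220,200:480,::-1],None,fx=2.7,fy=2.7))
c=vision.capture("wrist"); cv2.imwrite("pics/w29.png",c["image"][:,:,::-1])
E
```

```text
case xyz 1.8 78.9 120.7
F [ 0.1 -0.4  1.2] z 0.1207
pad slope -0.041 z at122 64.5
lid slope 0.3975
```

View pics/s29.png

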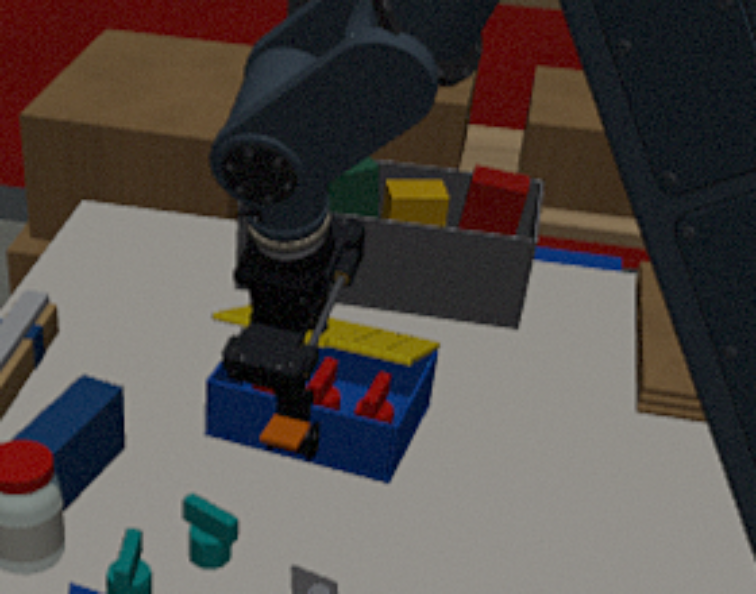

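View pics/w29.png

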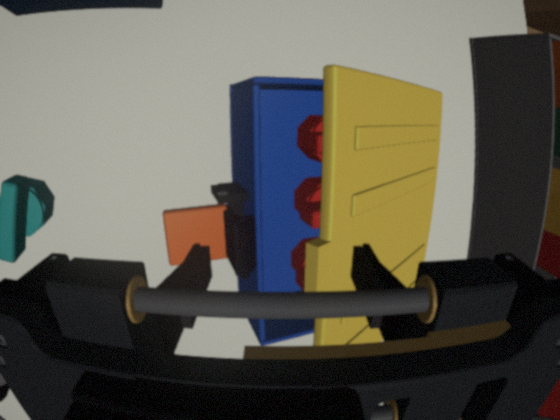

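>>> move_arm(moves=[{"hand": 80, "x": 0, "y": -0.08, "z": 0.21, "wx": 0, "wy": 0, "wz": 0}, {"hand": 80, "x": 0, "y": -0.08, "z": 0.21, "wx": 0, "wy": 0, "wz": 0}, {"hand": 80, "x": 0, "y": -0.08, "z": 0.21, "wx": 0, "wy": 0, "wz": 0}, {"hand": 80, "x": 0, "y": -0.08, "z": 0.21, "wx": 0, "wy": 0, "wz": 0}, {"hand": 80, "x": 0, "y": -0.08, "z": 0.21, "wx": 0, "wy": 0, "wz": 0}, {"hand": 80, "x": 0, "y": -0.08, "z": 0.21, "wx": 0, "wy": 0, "wz": 0}, {"hand": 80, "x": 0, "y": 0, "z": 0, "wx": 0, "wy": 0, "wz": 0}, {"hand": 80, "x": 0, "y": 0, "z": 0, "wx": 0, "wy": 0, "wz": 0}])

```text
time_s: 68.15
position: [0.5355, -0.226, 0.0868]
tcp_rot: [[0.989, -0.14, -0.055], [-0.151, -0.923, -0.354], [-0.001, 0.358, -0.934]]
force: [-0.8, -1.1, 1.3]
opening: 0.919
```

```bash
python3 cf.py; python3 latch.py; python3 - <<'E'
from h import *
c=vision.capture("side"); cv2.imwrite("pics/s30.png",cv2.resize(c["image"][80:200,240:400,::-1],None,fx=4.5,fy=4.5))
E
```

```text
case xyz 1.4 78.1 86.8
F [-0.8 -1.1  1.3] z 0.0868
pad slope -0.007 z at122 64.3
lid slope 0.164
```

View pics/s30.png

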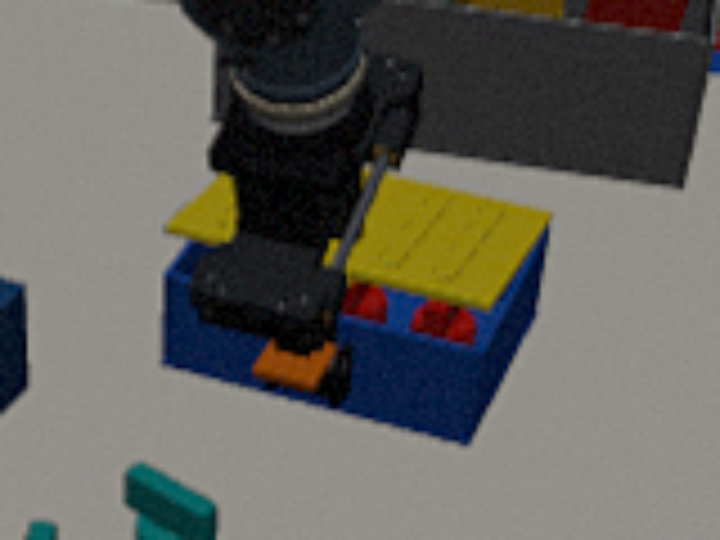

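>>> move_arm(moves=[{"hand": 80, "x": 0, "y": -0.04, "z": 0.11, "wx": 0, "wy": 0, "wz": 0}, {"hand": 80, "x": 0, "y": -0.04, "z": 0.11, "wx": 0, "wy": 0, "wz": 0}, {"hand": 80, "x": 0, "y": -0.04, "z": 0.11, "wx": 0, "wy": 0, "wz": 0}, {"hand": 80, "x": 0, "y": 0, "z": 0, "wx": 0, "wy": 0, "wz": 0}])

```text
time_s: 68.65
position: [0.5363, -0.225, 0.0784]
tcp_rot: [[0.989, -0.142, -0.052], [-0.151, -0.923, -0.353], [0.002, 0.357, -0.934]]
force: [-0.3, 5.2, 5.9]
opening: 0.923
```

```bash
python3 cf.py; python3 latch.py
```

```text
case xyz 2.1 79.2 78.4
F [-0.3  5.2  5.9] z 0.0784
pad slope -0.149 z at122 59.9
lid slope 0.0968
```

>>> move_arm(moves=[{"hand": 80, "x": 0, "y": -0.08, "z": 0.14, "wx": 3.5, "wy": 0, "wz": 0}, {"hand": 80, "x": 0, "y": -0.08, "z": 0.14, "wx": 3.5, "wy": 0, "wz": 0}, {"hand": 80, "x": 0, "y": 0, "z": 0, "wx": 0, "wy": 0, "wz": 0}])

```text
time_s: 69.0
position: [0.5364, -0.225, 0.0711]
tcp_rot: [[0.988, -0.149, -0.035], [-0.153, -0.959, -0.237], [0.002, 0.24, -0.971]]
force: [-0.1, 3.9, 7.6]
opening: 0.917
```

```bash
python3 cf.py; python3 latch.py
```

```text
case xyz 2.2 79.2 71.1
F [-0.1  3.9  7.6] z 0.0711
pad slope -0.237 z at122 58.8
lid slope 0.0014
```

>>> move_arm(moves=[{"hand": 80, "x": 0, "y": 0.01, "z": -0.12, "wx": 5.5, "wy": 0, "wz": 0}, {"hand": 80, "x": 0, "y": 0, "z": -0.12, "wx": 5.5, "wy": 0, "wz": 0}, {"hand": 80, "x": 0, "y": 0, "z": 0, "wx": 0, "wy": 0, "wz": 0}, {"hand": 80, "x": 0, "y": 0, "z": 0, "wx": 0, "wy": 0, "wz": 0}])

```text
time_s: 69.45
position: [0.537, -0.2256, 0.0774]
tcp_rot: [[0.988, -0.152, -0.005], [-0.152, -0.987, -0.054], [0.003, 0.054, -0.999]]
force: [0.1, -1.8, 5.4]
opening: 0.915
```

```bash
python3 cf.py; python3 latch.py; python3 - <<'E'
from h import *
c=vision.capture("side"); cv2.imwrite("pics/s31.png",cv2.resize(c["image"][80:200,240:400,::-1],None,fx=4.5,fy=4.5))
E
```

```text
case xyz 2.9 78.7 77.4
F [ 0.1 -1.8  5.4] z 0.0774
pad slope -0.034 z at122 64.7
lid slope -0.0098
```

View pics/s31.png

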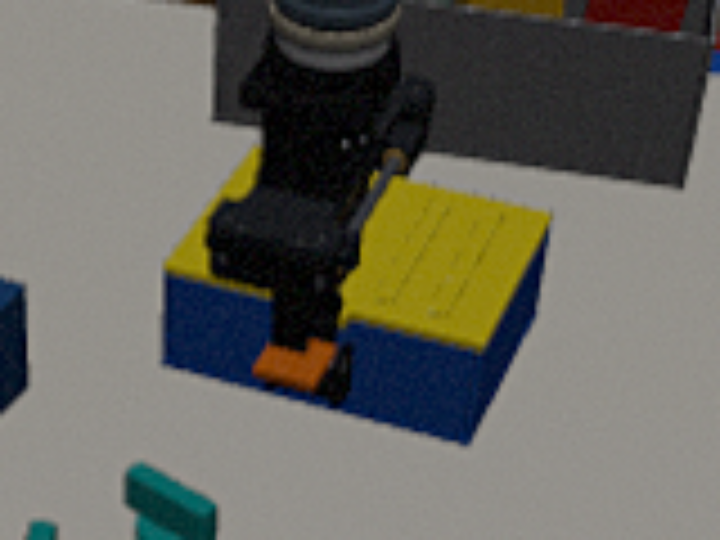

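Lid flat and latch back at rest. Lift clear.

>>> move_arm(moves=[{"hand": 80, "x": 0, "y": 0, "z": -0.2, "wx": 0, "wy": 0, "wz": 0}, {"hand": 80, "x": 0, "y": 0, "z": -0.3, "wx": 0, "wy": 0, "wz": 0}, {"hand": 80, "x": 0, "y": 0, "z": -0.6, "wx": 0, "wy": 0, "wz": 0}, {"hand": 80, "x": 0, "y": 0, "z": -0.9, "wx": 0, "wy": 0, "wz": 0}, {"hand": 80, "x": 0, "y": 0, "z": -0.9, "wx": 0, "wy": 0, "wz": 0}, {"hand": 80, "x": 0, "y": 0, "z": -0.9, "wx": 0, "wy": 0, "wz": 0}, {"hand": 80, "x": 0, "y": 0, "z": -0.9, "wx": 0, "wy": 0, "wz": 0}, {"hand": 80, "x": -0.5, "y": -0.9, "z": 0, "wx": 0, "wy": 0, "wz": 0}, {"hand": 80, "x": -0.5, "y": -0.9, "z": 0, "wx": 0, "wy": 0, "wz": 0}, {"hand": 80, "x": -0.5, "y": -0.9, "z": 0, "wx": 0, "wy": 0, "wz": 0}, {"hand": 80, "x": -0.5, "y": -0.9, "z": 0, "wx": 0, "wy": 0, "wz": 0}, {"hand": 80, "x": -0.5, "y": -0.9, "z": 0, "wx": 0, "wy": 0, "wz": 0}, {"hand": 80, "x": -0.5, "y": -0.9, "z": 0, "wx": 0, "wy": 0, "wz": 0}, {"hand": 80, "x": -0.5, "y": -0.9, "z": 0, "wx": 0, "wy": 0, "wz": 0}, {"hand": 80, "x": 0, "y": 0, "z": 0, "wx": 0, "wy": 0, "wz": 0}, {"hand": 80, "x": 0, "y": 0, "z": 0, "wx": 0, "wy": 0, "wz": 0}])

```text
time_s: 71.15
position: [0.4745, -0.0488, 0.1857]
tcp_rot: [[0.989, -0.149, -0.007], [-0.149, -0.987, -0.052], [0.001, 0.053, -0.999]]
force: [1.5, -0.3, -0.2]
opening: 0.92
```

```bash
python3 latch.py; python3 - <<'E'
from h import *
print(bot.read_state()["time_s"])
for n in ["side","top"]:
    c=vision.capture(n); cv2.imwrite(f"pics/{n}32.png",c["image"][:,:,::-1])
E
```

```text
F [ 1.5 -0.3 -0.2] z 0.1857
pad slope -0.025 z at122 64.4
lid slope 0.0098
71.2
```

View pics/side32.png

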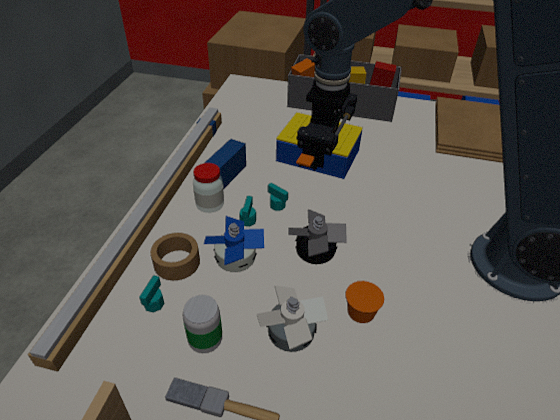

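View pics/top32.png

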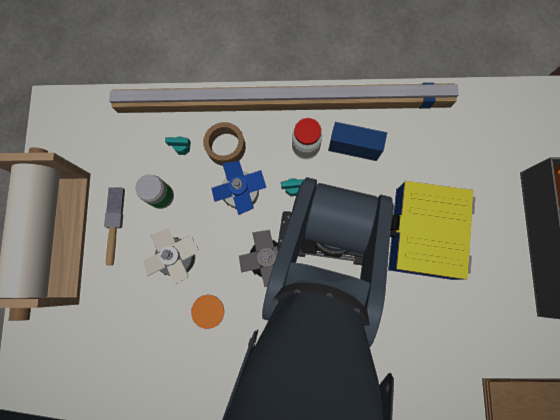

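```bash
python3 - <<'E'
from h import *
ex=np.array([.989,-.148]);ey=np.array([.148,.989]); o=np.array([0.5225,-0.303])
c=vision.capture("top");W=cloud(c);Q=np.stack([(W[...,:2]-o)@ex,(W[...,:2]-o)@ey,W[...,2]],-1)*1000
q=Q[mask(c,"yellow")&(abs(Q[...,1])<68)&(abs(Q[...,0])<95)&(Q[...,2]>60)]
print(len(q),np.polyfit(q[:,1],q[:,2],1))
for m,ce,st in blobs(c,"red"): print("red",ce.round())
for m,ce,st in blobs(c,"orange"): print("orange",ce.round(),np.nanmean(W[m],0).round(3))
E
```

```text
4826 [7.24841289e-03 8.10202443e+01]
red [307. 131.]
orange [207. 311.] [0.336 0.225 0.056]
```

```bash
python3 -c "
from rig import order; print(order.hand_in())"
```

```text
the job is handed in; nothing more can be done
None
```

The job is handed in at about 71 s. All three red nuts I could find are in the case, and the lid is latched shut.

- **Latch:** I pressed the thumb latch and the lid popped open. The first press, at about 10 N, did not release it. A second press slightly further out did.
- **Nuts:** I put the loose red nut in the case. The nuts on the blue-bladed and white-bladed fans were unscrewed clockwise, following the thread upwards, and put in too. The grey-bladed fan had no nut. I left the turquoise look-alikes alone.
- **Closing the lid:** The plain press jammed with the lid about 0.1 rad open. It reached about 55 N on the first try and 26 N on the second, where 3 to 10 N was expected. The lid's tab had stuck on the hook's ramp, so I backed off both times. I then held the latch pad down with one finger while the other pushed the lid down, and let the pad go. That took under 8 N.
- **Force limit:** The 55 N went through the fingertips, under the 120 N wrist limit. I assumed the 40 N limit covers only the arm and gripper body.

**Last checks:**
- The measured lid slope was 0.007 rad (top camera) and 0.010 rad (side camera), within noise. The latch pad was back at rest height.
- Before closing, all three nuts were seen standing upright in the case with their tops at 66 mm.
- The last top view shows no red outside the case except the jar cap, though the arm covers part of the table.
- The groceries and other things in view look unmoved in the last pictures. I measured only the fruit cup again, and it had not moved.
- The gripper was clear of everything.

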